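# File the hubs of new valve levers and fit them to the gas manifold

## Task

The new levers for the gas valves still have sharp sawn edges on top of their hubs: lay every lever there is flat on the filing board, hubs in one straight row that is pushed up against the stop block (arms sideways, either way), and take three full strokes with the file across the whole row, pushing away from you and lifting it clear before each return, as the stop only holds against a push and a drag would pull the row apart. Then lay the file back flat on the rubber mat and push each lever fully home on a valve spindle of its own, any spindle, with its arm lying along that valve's oblong collar (either way round); leave the small things round about where they are.

Things in the scene. Friction and masses are not known exactly. Their poses are not given: they have to be found in the camera images.
- stop (a point): filing board: fixed dark wood block, 160 (x) x 170 mm, 40 mm high, smooth, with a low aluminium stop block (44 mm wide, 20 mm thick, 15 mm high) near its far side at mid-width. Point: foot of the stop's front face at mid-width, at the board's top; x forward through the stop (stroke direction), y left, z up. Clear top: 135 mm deep in front of the stop
- file_grip (a point): flat file, 281 mm long, 0.22 kg, lying on the mat at first: blade 175 x 28 x 6 mm, wooden handle 24 mm thick, 88 mm long. Point: centre of the handle, to grip it across, 50 mm behind the blade's rear end, 14 mm above the blade's flat underside; x to the tip, z up. The handle's underside is 2 mm higher than the blade's
- file_tip (a point): front end of the blade on its underside, 225 mm ahead of file_grip, 14 mm lower. A full stroke starts with the front end of the blade on the hubs, tip not past the stop's front face, and ends with the tip 50 to 75 mm past that face, pressed lightly all along (a few N)
- mat: thin black rubber mat fixed to the worktop, 90 mm (its x) by 310 mm (its y), 3 mm thick; origin at the centre of its underside
- lever_a_hub (a point): steel lever, 113 mm long, 0.22 kg, one of 2 or 3 alike (None throughout = absent): square hub 34 x 34 x 26 mm high with upright 17.6 mm square through bore; flat arm 16 mm wide, 14 mm thick, flush with the hub's underside, to a round end (22 mm across) centred 85 mm from the bore. Point: hub centre, 13 mm above its underside; x along the arm, z up. Mass centre 27 mm from the bore; grip across the arm 45 mm from it
- lever_b_hub (a point): steel lever, 113 mm long, 0.22 kg, one of 2 or 3 alike (None throughout = absent): square hub 34 x 34 x 26 mm high with upright 17.6 mm square through bore; flat arm 16 mm wide, 14 mm thick, flush with the hub's underside, to a round end (22 mm across) centred 85 mm from the bore. Point: hub centre, 13 mm above its underside; x along the arm, z up. Mass centre 27 mm from the bore; grip across the arm 45 mm from it
- lever_c_hub (a point): steel lever, 113 mm long, 0.22 kg, one of 2 or 3 alike (None throughout = absent): square hub 34 x 34 x 26 mm high with upright 17.6 mm square through bore; flat arm 16 mm wide, 14 mm thick, flush with the hub's underside, to a round end (22 mm across) centred 85 mm from the bore. Point: hub centre, 13 mm above its underside; x along the arm, z up. Mass centre 27 mm from the bore; grip across the arm 45 mm from it
- valve_1_seat (a point): the left of three valves 105 mm apart: on the spindle axis, on top of the dark oblong collar (76 x 26 mm), 60 mm above the worktop; x along the collar, z up. The 16 mm square spindle, its flats square to x and y, rises 30 mm above the point (last 4 mm stepped to 12 mm). Very stiff to turn (2 N m); stands up to 0.35 rad off crosswise to the pipe
- valve_2_seat (a point): the middle of three valves 105 mm apart: on the spindle axis, on top of the dark oblong collar (76 x 26 mm), 60 mm above the worktop; x along the collar, z up. The 16 mm square spindle, its flats square to x and y, rises 30 mm above the point (last 4 mm stepped to 12 mm). Very stiff to turn (2 N m); stands up to 0.35 rad off crosswise to the pipe
- valve_3_seat (a point): the right of three valves 105 mm apart: on the spindle axis, on top of the dark oblong collar (76 x 26 mm), 60 mm above the worktop; x along the collar, z up. The 16 mm square spindle, its flats square to x and y, rises 30 mm above the point (last 4 mm stepped to 12 mm). Very stiff to turn (2 N m); stands up to 0.35 rad off crosswise to the pipe
- timer: white kitchen-type timer, 62 x 62 x 18 mm, a bystander; origin at the centre of its underside
- slide_box: small flat carton, 32 x 84 x 29 mm, a bystander; origin at the centre of its underside
- screwdriver: screwdriver with a red handle, 145 mm long, 21 mm thick, a bystander; origin near its middle, on its underside

How it is judged:
By the outcome, as a careful person would: the job done as asked, in the order asked, and still so for the second after the job is handed in, with the robot touching nothing.
Of lever_a, lever_b, lever_c only 2 to 3 are there at a start; the rules pass over those that are not, and their reading is None.
At some moment in a run one of file may be knocked a few centimetres aside while the robot is not near it.
Once in a run the grip may slacken for a moment while it holds something.
It also fails if it takes over 210 s, if anything falls off the work surface, if the arm or the gripper's body presses on something with over 40 N, if the wrist force passes 120 N, or if a joint passes its speed limit or range.

## Robot

A 7-joint arm with a two-finger parallel gripper is mounted at the origin on a cart in front of the work surface, level with it; the furniture and walls round the work are solid. World frame = base frame: x ahead of the robot, y to its left, z up, the work surface at z = 0. Lengths are in m, angles in rad, forces in N, time in s.
With the tool pointing down it reaches from about 0.4 to 0.85 m from the base axis. Payload 10.4 kg.
Tool frame: the origin (TCP) lies between the finger pads; the fingertips stand tcp_to_tips ahead of it and the grasp point (between the pads) lies 8 mm behind it (tcp_to_tips is the distance from the TCP to the fingertips, in m); z points along the fingers, y is the line along which they close (so a half turn about z gives the same grasp; the last joint's range is limited). The gripper opens to 85 mm and grips with 20 to 120 N. Pads are 22 mm wide; open, the fingers measure 114 mm over their backs; the gripper's body (76 mm by 85 mm) begins 54 mm behind the grasp point. The pads swing forward as they close: fully open they stand 13 mm farther back than shut.
Start: joints at [1.289, 0.332, -0.065, 1.46, 0.022, 1.35, -0.088], TCP at [0.16, -0.604, 0.242] pointing down, gripper open.
Joint ranges: [-2.6, 2.6], [-0.5, 2.12], [-1.47, 1.34], [0.16, 2.42], [-1.27, 4.41], [0.06, 2.06], [-2.6, 2.6]. Speed limits (rad/s): [2.22, 2.22, 2.79, 2.79, 3.14, 3.14, 3.14].

## Interface

Orientations are given as a unit quaternion [x, y, z, w].
In Python, from workcell import * gives the robot as it stands.
- The arm moves only by the tool apply_moves, never from a script. Its argument "rows" is a list of rows, each an object of numbers: "x", "y", "z": the shift along the tool's x, y, z in mm; "ax", "ay", "az": the turn, a rotation vector about the tool's x, y, z in degrees; "gripper": the closure, from 0 (fully open) to 1 (shut). A call has 1 to 5 rows; each row shifts and turns the commanded pose from where the row before left it, along the tool's axes as they then stand; what a row does not reach is not made up. A row lasts 1/12 s, in which the tool goes at most 41.7 mm and 7.16 degrees, less where a joint would pass 70% of its speed; a pose out of reach is approached as far as the arm can. A call with a gripper value outside its range is refused whole. The fingers move at their own pace and stop on an object; "newtons" is the grip in N (left out, the last holds). Time passes only in rows, so rows that do not move let the fingers close. It gives the time, the measured TCP pose, the force, the opening and the grip force at its end, in the units of the state.
- get_obs(): the state, without advancing time (a new reading comes with each control period).
- camera(name): name is "scene" or "top" or "wrist"; returns a dict with "color" (400x640x3 uint8, red, green, blue), "fov_y" (degrees; the focal length in pixels is half the picture's height over the tangent of half this angle, whatever the lens; pixels are square), "cx", "cy" (the principal point, pixels), "k1" (the pictures are not rectified: a ray, as slopes to the right and down, at radius r is drawn at 1 + k1 r^2 times it, then the intrinsics apply), "rvec" (rotation vector, rad) and "tvec" (3), from world to camera coordinates, as OpenCV has them. Camera axes: x right, y down, z forward; pixel columns grow to the right and rows downward; lengths in m; the calibration is good to about 2 mm. A picture is of the moment at which its call begins. There is no depth.
- hand_in(): hands the job in; it is judged then, once.
The state is a dict: "clock": time; "joint_pos": joint angles; "joint_velocities": joint speeds; "tau": joint torques, N m; "position": TCP position; "ee_rot": TCP orientation; "ft_force": force on the tool from outside, world axes, zero at the start; "torque": the same for the moment, N m; "grip_width": opening from 0.0 (shut) to 1.0 (fully open); "grasp_force": force on a finger pad.
Only numpy, scipy, OpenCV 4.12 (cv2) and the standard library are available. Lean on these libraries where they do the work, as an engineer would, in place of code of your own. Each camera call takes 0.05 s, during which the arm holds its last target. There are 200 camera calls.

## Working session

There is one attempt and no reset: what is moved stays moved. The work goes in short steps, Python scripts to look and compute and a tool call to move; the robot and the scene stay as the last step left them, time stands still between calls to the robot, and variables do not carry over. Pictures are saved under pics/ and viewed, at most 14 in all, crops included, and the job is handed in when it is done.

Besides the shell and the picture viewer there is one more tool, called after "Request:" by a JSON object that holds its "name" and its "arguments", one argument or row to a line. apply_moves: Moves the arm, as the interface text tells. Its arguments: {"type":"object","properties":{"rows":{"type":"array","items":{"type":"object","properties":{"x":{"type":"number"},"y":{"type":"number"},"z":{"type":"number"},"ax":{"type":"number"},"ay":{"type":"number"},"az":{"type":"number"},"gripper":{"type":"number"}}}},"newtons":{"type":"number"}},"required":["rows"]}

```bash
ls; mkdir -p pics; cat > h.py <<'E'
from workcell import *
import numpy as np, cv2
from scipy.spatial.transform import Rotation as R
def K(c):
    f=200/np.tan(np.radians(c['fov_y'])/2); return f
def save(n,fn):
    c=camera(n); cv2.imwrite('pics/'+fn+'.png',c['color'][:,:,::-1]); return c
def ray(c,u,v):
    f=K(c); d=np.array([(u-c['cx'])/f,(v-c['cy'])/f]); s=d.copy()
    for _ in range(30): s=d/(1+c['k1']*(s@s))
    M=R.from_rotvec(np.ravel(c['rvec'])).as_matrix(); t=np.ravel(c['tvec'])
    return -M.T@t, M.T@np.array([s[0],s[1],1])
def onz(c,u,v,z):
    o,d=ray(c,u,v); return o+d*(z-o[2])/d[2]
def proj(c,p):
    M=R.from_rotvec(np.ravel(c['rvec'])).as_matrix(); q=M@np.asarray(p)+np.ravel(c['tvec'])
    s=q[:2]/q[2]; s=s*(1+c['k1']*(s@s)); f=K(c); return s*f+[c['cx'],c['cy']]
E
python3 - <<'E'
from h import *
o=get_obs(); print(o)
for n in('scene','top','wrist'):
    c=save(n,n+'0'); print(n,c['fov_y'],c['cx'],c['cy'],c['k1'],ray(c,320,200))
import workcell; print([x for x in dir(workcell) if x[0]!='_'])
E
```

```text
pics
{'clock': 0.0, 'joint_pos': array([ 1.28938365,  0.33285288, -0.06472868,  1.46093728,  0.02160474,
        1.34989817, -0.08848987]), 'joint_velocities': array([ 0.00107215, -0.00186097, -0.00022881,  0.00053321, -0.00032184,
       -0.00076852, -0.0004718 ]), 'tau': array([-2.85358674e-04, -6.25437069e+01,  4.92424902e-02, -3.91614783e+01,
        1.61927228e-02,  9.66928405e-03, -2.45375901e-05]), 'position': array([ 0.15987704, -0.60383512,  0.24152978]), 'ee_rot': array([ 9.91634615e-01,  1.29074786e-01, -1.20284078e-04, -6.89469853e-04]), 'ft_force': array([-0.41782382, -0.69155837,  0.3381706 ]), 'torque': array([-0.02325303, -0.05359243,  0.03870796]), 'grasp_force': 0.0, 'grip_width': 0.998519630740588}
scene 50.85224451663462 316.0525093527786 202.11829854099233 -0.00650391988421364 (array([-0.17044343,  0.79307161,  1.08318036]), array([ 0.4556145 , -0.57781589, -0.67724266]))
top 52.34697301873909 311.0570466254125 194.4757723790309 -0.10191899239207 (array([ 0.44688204, -0.02829349,  1.25349208]), array([ 0.02782977, -0.0271067 , -0.99957896]))
wrist 67.76980683394996 315.86523454686034 199.39137959649943 -0.005284915119604281 (array([ 0.22870818, -0.58595786,  0.37239176]), array([-0.26869453, -0.08552856, -0.95952335]))
['MotionError', 'camera', 'get_obs', 'hand_in', 'tcp_to_tips']
```

View pics/top0.png

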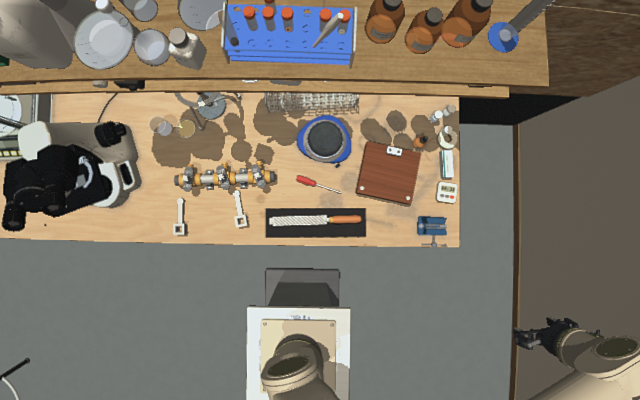

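View pics/scene0.png

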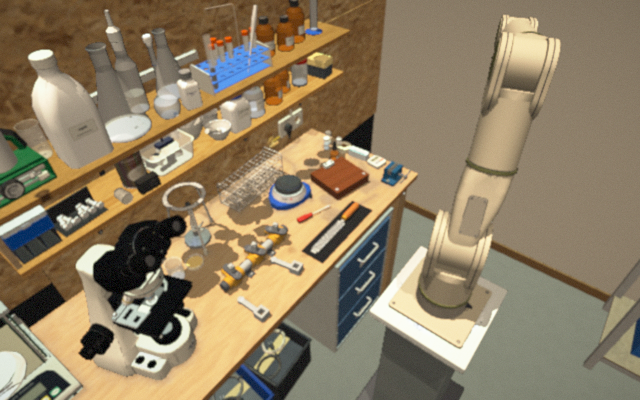

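Top view: two levers, with hubs near (180,231) and (241,223) and arms pointing away from the robot. The file is at about (315,219) with its tip to the left, the board at (388,173) with the stop at (394,151), and the valves near (185..265,178). Next I'll get coarse positions.

```bash
python3 - <<'E'
from h import *
c=camera('top')
for n,u,v,z in [('l1hub',180,231,.026),('l1end',181,202,.014),('l2hub',241,223,.026),('l2end',237,195,.014),('filetip',270,221,.009),('fileend',361,218,.02),('stop',394,151,.05),('bfl',357,196,.04),('bfr',412,204,.04),('bbl',366,141,.04),('bbr',420,147,.04),('v1',187,180,.09),('v2',226,178,.09),('v3',266,175,.09),('matl',266,237,0),('matr',365,236,0),('timer',447,192,.018),('screw',304,180,.015)]:
    print(n,onz(c,u,v,z).round(3))
im=c['color'][:,:,::-1]; cv2.imwrite('pics/t1.png',cv2.resize(im[90:250,150:470],(800,400),interpolation=cv2.INTER_CUBIC))
print(tcp_to_tips)
E
```

```text
l1hub [0.38  0.362 0.026]
l1end [0.469 0.365 0.014]
l2hub [0.408 0.176 0.026]
l2end [0.493 0.192 0.014]
filetip [0.415 0.09  0.009]
fileend [ 0.428 -0.187  0.02 ]
stop [ 0.63 -0.28  0.05]
bfl [ 0.494 -0.172  0.04 ]
bfr [ 0.473 -0.338  0.04 ]
bbl [ 0.661 -0.197  0.04 ]
bbr [ 0.646 -0.362  0.04 ]
v1 [0.531 0.325 0.09 ]
v2 [0.538 0.211 0.09 ]
v3 [0.549 0.096 0.09 ]
matl [0.365 0.102 0.   ]
matr [ 0.373 -0.203  0.   ]
timer [ 0.512 -0.453  0.018]
screw [ 0.542 -0.012  0.015]
0.011
```

View pics/t1.png

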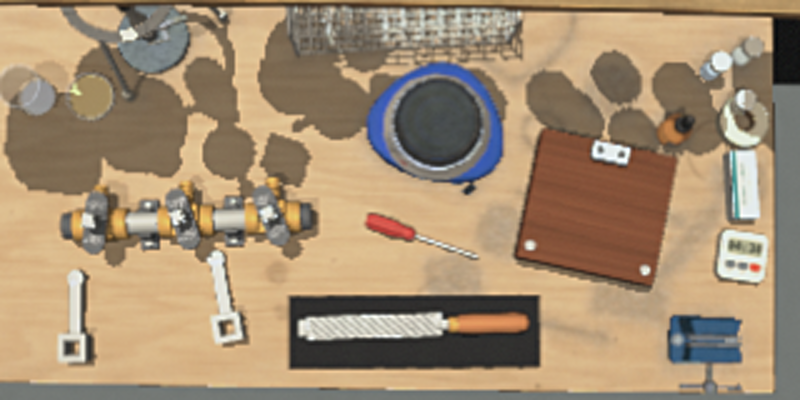

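The enlarged view confirms there are only two levers. The stop is at (611,152) on the board's far side, the file tip points left, and the valves sit at (95,217), (182,213) and (272,210) in this crop. I'll move the wrist camera over the nearer lever.

Request:
{"name": "apply_moves", "arguments": {
  "rows": [
    {"x":24.4,"y":-19.7,"z":-4},
    {"x":24.4,"y":-19.7,"z":-4},
    {"x":24.4,"y":-19.7,"z":-4},
    {"x":24.4,"y":-19.7,"z":-4},
    {"x":24.4,"y":-19.7,"z":-4}
  ]
}}

```text
invalid input at $.rows[0]: expected keys x, y, z, ax, ay, az, gripper
```

Request:
{"name": "apply_moves", "arguments": {
  "rows": [
    {"x":24.4,"y":-19.7,"z":-4},
    {"x":24.4,"y":-19.7,"z":-4},
    {"x":24.4,"y":-19.7,"z":-4},
    {"x":24.4,"y":-19.7,"z":-4},
    {"x":24.4,"y":-19.7,"z":-4}
  ]
}}

```text
invalid input at $.rows[0]: expected keys x, y, z, ax, ay, az, gripper
```

Request:
{"name": "apply_moves", "arguments": {
  "rows": [
    {"x":24.4,"y":-19.7,"z":-4},
    {"x":24.4,"y":-19.7,"z":-4},
    {"x":24.4,"y":-19.7,"z":-4},
    {"x":24.4,"y":-19.7,"z":-4},
    {"az":-7}
  ]
}}

```text
invalid input at $.rows[0]: expected keys x, y, z, ax, ay, az, gripper
```

```bash
cat >> h.py <<'E'
def pose():
    o=get_obs(); m=R.from_quat(o['ee_rot']).as_matrix(); return np.array(o['position']),m,o
def yawd(m): return np.degrees(np.arctan2(m[1,0],m[0,0]))
def go(x,y,z,yaw=None):
    p,m,o=pose(); d=m.T@(np.array([x,y,z])-p)*1000
    s='move tool mm %s (n@30=%.1f)'%(d.round(1),np.linalg.norm(d)/30)
    if yaw is not None: s+=' az %.2f'%(-((yaw-yawd(m)+180)%360-180))
    print(s)
def st():
    p,m,o=pose(); print('t%.2f'%o['clock'],p.round(4),'yaw %.2f tilt %s'%(yawd(m),m[:2,2].round(4)),'q',np.round(o['joint_pos'],2),'F',np.round(o['ft_force'],1),'w %.3f g %.1f'%(o['grip_width'],o['grasp_force']))
E
python3 -c "
from h import *
st(); go(.48,.19,.27,190.6)"
```

```text
t0.20 [ 0.1599 -0.604   0.2419] yaw 14.83 tilt [-0.0002  0.0008] q [ 1.29  0.33 -0.06  1.46  0.02  1.35 -0.09] F [0.2 0.2 0. ] w 0.999 g 0.0
move tool mm [ 512.7 -685.6  -27.6] (n@30=28.6) az -175.77
```

Request:
{"name": "apply_moves", "arguments": {
  "rows": [
    {"x":31,"y":-25,"z":-5,"ax":0,"ay":0,"az":0,"gripper":0},
    {"x":31,"y":-25,"z":-5,"ax":0,"ay":0,"az":0,"gripper":0},
    {"x":31,"y":-25,"z":-5,"ax":0,"ay":0,"az":0,"gripper":0},
    {"x":31,"y":-25,"z":-5,"ax":0,"ay":0,"az":0,"gripper":0},
    {"x":31,"y":-25,"z":-5,"ax":0,"ay":0,"az":0,"gripper":0}
  ]
}}

```text
clock: 0.62
position: [0.2785, -0.4419, 0.2675]
ee_rot: [0.992, 0.129, -0.0, 0.0]
ft_force: [0.5, -0.4, -0.6]
grip_width: 1.003
grasp_force: 0.0
```

Request:
{"name": "apply_moves", "arguments": {
  "rows": [
    {"x":31,"y":-25,"z":-5,"ax":0,"ay":0,"az":0,"gripper":0},
    {"x":31,"y":-25,"z":-5,"ax":0,"ay":0,"az":0,"gripper":0},
    {"x":31,"y":-25,"z":-5,"ax":0,"ay":0,"az":0,"gripper":0},
    {"x":31,"y":-25,"z":-5,"ax":0,"ay":0,"az":0,"gripper":0},
    {"x":31,"y":-25,"z":-5,"ax":0,"ay":0,"az":0,"gripper":0}
  ]
}}

```text
clock: 1.03
position: [0.3963, -0.2814, 0.2927]
ee_rot: [0.992, 0.129, 0.0, 0.0]
ft_force: [0.8, -0.3, 0.1]
grip_width: 0.999
grasp_force: 0.0
```

```bash
python3 -c "
from h import *
st(); go(.48,.19,.27,190.6)"
```

```text
t1.03 [ 0.3963 -0.2814  0.2927] yaw 14.82 tilt [ 0.0001 -0.0005] q [ 0.9   0.02 -0.38  1.72  0.01  1.4  -0.79] F [ 0.8 -0.3  0.1] w 0.999 g 0.0
move tool mm [ 201.5 -434.3   22.4] (n@30=16.0) az -175.78
```

Request:
{"name": "apply_moves", "arguments": {
  "rows": [
    {"x":17,"y":-36,"z":2,"ax":0,"ay":0,"az":0,"gripper":0},
    {"x":17,"y":-36,"z":2,"ax":0,"ay":0,"az":0,"gripper":0},
    {"x":17,"y":-36,"z":2,"ax":0,"ay":0,"az":0,"gripper":0},
    {"x":17,"y":-36,"z":2,"ax":0,"ay":0,"az":0,"gripper":0},
    {"x":17,"y":-36,"z":2,"ax":0,"ay":0,"az":0,"gripper":0}
  ]
}}

```text
clock: 1.45
position: [0.4316, -0.0855, 0.2823]
ee_rot: [0.992, 0.129, 0.0, 0.0]
ft_force: [2.0, 0.2, -0.5]
grip_width: 0.999
grasp_force: 0.0
```

Request:
{"name": "apply_moves", "arguments": {
  "rows": [
    {"x":17,"y":-36,"z":2,"ax":0,"ay":0,"az":0,"gripper":0},
    {"x":17,"y":-36,"z":2,"ax":0,"ay":0,"az":0,"gripper":0},
    {"x":17,"y":-36,"z":2,"ax":0,"ay":0,"az":0,"gripper":0},
    {"x":17,"y":-36,"z":2,"ax":0,"ay":0,"az":0,"gripper":0},
    {"x":17,"y":-36,"z":2,"ax":0,"ay":0,"az":0,"gripper":0}
  ]
}}

```text
clock: 1.87
position: [0.4677, 0.1102, 0.2725]
ee_rot: [0.992, 0.129, 0.0, 0.0]
ft_force: [1.1, -0.7, -0.0]
grip_width: 0.997
grasp_force: 0.0
```

Request:
{"name": "apply_moves", "arguments": {
  "rows": [
    {"x":17,"y":-36,"z":2,"ax":0,"ay":0,"az":0,"gripper":0},
    {"x":17,"y":-36,"z":2,"ax":0,"ay":0,"az":0,"gripper":0},
    {"x":0,"y":0,"z":0,"ax":0,"ay":0,"az":-7,"gripper":0},
    {"x":0,"y":0,"z":0,"ax":0,"ay":0,"az":-7,"gripper":0},
    {"x":0,"y":0,"z":0,"ax":0,"ay":0,"az":-7,"gripper":0}
  ]
}}

```text
clock: 2.28
position: [0.482, 0.1876, 0.2679]
ee_rot: [0.95, 0.311, -0.0, -0.0]
ft_force: [-0.4, -0.8, 0.4]
grip_width: 1.0
grasp_force: 0.0
```

Request:
{"name": "apply_moves", "arguments": {
  "rows": [
    {"x":0,"y":0,"z":0,"ax":0,"ay":0,"az":-7,"gripper":0},
    {"x":0,"y":0,"z":0,"ax":0,"ay":0,"az":-7,"gripper":0},
    {"x":0,"y":0,"z":0,"ax":0,"ay":0,"az":-7,"gripper":0},
    {"x":0,"y":0,"z":0,"ax":0,"ay":0,"az":-7,"gripper":0},
    {"x":0,"y":0,"z":0,"ax":0,"ay":0,"az":-7,"gripper":0}
  ]
}}

```text
clock: 2.7
position: [0.4822, 0.1866, 0.2682]
ee_rot: [0.813, 0.582, -0.0, 0.0]
ft_force: [-0.2, -0.2, -0.7]
grip_width: 0.998
grasp_force: 0.0
```

Request:
{"name": "apply_moves", "arguments": {
  "rows": [
    {"x":0,"y":0,"z":0,"ax":0,"ay":0,"az":-7,"gripper":0},
    {"x":0,"y":0,"z":0,"ax":0,"ay":0,"az":-7,"gripper":0},
    {"x":0,"y":0,"z":0,"ax":0,"ay":0,"az":-7,"gripper":0},
    {"x":0,"y":0,"z":0,"ax":0,"ay":0,"az":-7,"gripper":0},
    {"x":0,"y":0,"z":0,"ax":0,"ay":0,"az":-7,"gripper":0}
  ]
}}

```text
clock: 3.12
position: [0.4822, 0.1865, 0.2682]
ee_rot: [0.601, 0.8, -0.0, 0.0]
ft_force: [-0.8, -1.2, 0.1]
grip_width: 1.004
grasp_force: 0.0
```

Request:
{"name": "apply_moves", "arguments": {
  "rows": [
    {"x":0,"y":0,"z":0,"ax":0,"ay":0,"az":-7,"gripper":0},
    {"x":0,"y":0,"z":0,"ax":0,"ay":0,"az":-7,"gripper":0},
    {"x":0,"y":0,"z":0,"ax":0,"ay":0,"az":-7,"gripper":0},
    {"x":0,"y":0,"z":0,"ax":0,"ay":0,"az":-7,"gripper":0},
    {"x":0,"y":0,"z":0,"ax":0,"ay":0,"az":-7,"gripper":0}
  ]
}}

```text
clock: 3.53
position: [0.4822, 0.1865, 0.2682]
ee_rot: [0.332, 0.943, -0.0, 0.0]
ft_force: [0.3, -0.0, -0.3]
grip_width: 1.001
grasp_force: 0.0
```

Request:
{"name": "apply_moves", "arguments": {
  "rows": [
    {"x":0,"y":0,"z":0,"ax":0,"ay":0,"az":-7,"gripper":0},
    {"x":0,"y":0,"z":0,"ax":0,"ay":0,"az":-7,"gripper":0},
    {"x":0,"y":0,"z":0,"ax":0,"ay":0,"az":-7,"gripper":0},
    {"x":0,"y":0,"z":0,"ax":0,"ay":0,"az":-7,"gripper":0},
    {"x":0,"y":0,"z":0,"ax":0,"ay":0,"az":-7,"gripper":0}
  ]
}}

```text
clock: 3.95
position: [0.4823, 0.1865, 0.2682]
ee_rot: [0.034, 0.999, -0.0, 0.0]
ft_force: [-0.4, -0.8, 0.4]
grip_width: 1.002
grasp_force: 0.0
```

```bash
python3 -c "
from h import *
st(); save('wrist','w1')"
```

```text
t3.95 [0.4823 0.1865 0.2682] yaw 176.16 tilt [ 0.0001 -0.0004] q [ 0.67  0.32 -1.32  1.66  0.31  1.41  0.81] F [-0.4 -0.8  0.4] w 1.002 g 0.0
```

View pics/w1.png

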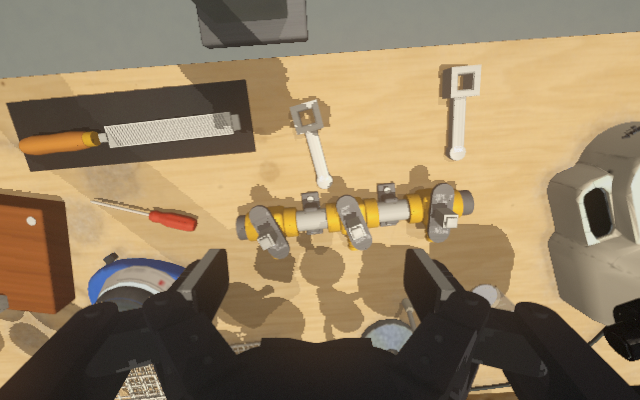

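Wrist view: lever A has its hub at (307,117) and arm end at (324,183). Lever B has its hub at (462,82) and arm end at (457,153). The valve collars are centred near (268,232), (353,222) and (443,213). The file is on the mat.

```bash
python3 - <<'E'
from h import *
c=camera('wrist'); print('cam',ray(c,320,200)[0].round(3))
im=c['color']; hsv=cv2.cvtColor(im,cv2.COLOR_RGB2HSV)
L={}
for n,(u0,v0,u1,v1) in dict(A=(285,92,340,192),B=(435,60,490,165)).items():
    s=hsv[v0:v1,u0:u1]; m=((s[...,1]<55)&(s[...,2]>95)).astype(np.uint8)
    k,lab,stt,_=cv2.connectedComponentsWithStats(m); i=1+np.argmax(stt[1:,4]); m=(lab==i).astype(np.uint8)
    cn=max(cv2.findContours(m,cv2.RETR_EXTERNAL,cv2.CHAIN_APPROX_NONE)[0],key=cv2.contourArea)
    hp=[p for p in cn[:,0]+[u0,v0]]
    W=np.array([onz(c,u,v,.02)[:2] for u,v in hp]); 
    r=cv2.minAreaRect((W*1000).astype(np.float32)); print(n,stt[i],'rect',r)
    cv2.imwrite(f'pics/m{n}.png',m*255)
for n,h,e in [('A',(307,117),(324,182)),('B',(462,82),(457,153))]:
    H=onz(c,*h,.026);E=onz(c,*e,.014); d=E-H; print(n,H.round(4),E.round(4),'len %.4f yaw %.1f'%(np.hypot(*d[:2]),np.degrees(np.arctan2(d[1],d[0]))))
    g=H+d/np.hypot(*d[:2])*.045; print(' grip',g.round(4))
E
```

```text
cam [0.412 0.19  0.399]
A [   6    8   42   89 1237] rect ((453.4490966796875, 185.8985595703125), (110.35050201416016, 33.402896881103516), 11.459595680236816)
B [  15    6   32   96 1444] rect ((425.51214599609375, 371.18988037109375), (110.98177337646484, 34.554039001464844), 1.20625638961792)
A [0.416  0.1789 0.026 ] [0.5002 0.1955 0.014 ] len 0.0859 yaw 11.2
 grip [0.4601 0.1876 0.0197]
B [0.3869 0.3628 0.026 ] [0.4718 0.3685 0.014 ] len 0.0851 yaw 3.9
 grip [0.4318 0.3658 0.0197]
```

Request:
{"name": "apply_moves", "arguments": {
  "newtons": 60,
  "rows": [
    {"x":0,"y":0,"z":20,"ax":0,"ay":0,"az":-5.1,"gripper":0.5},
    {"x":0,"y":0,"z":20,"ax":0,"ay":0,"az":-5.1,"gripper":0.5},
    {"x":0,"y":0,"z":20,"ax":0,"ay":0,"az":-5.1,"gripper":0.5},
    {"x":11.3,"y":2.5,"z":35,"ax":0,"ay":0,"az":0,"gripper":0.5},
    {"x":11.3,"y":2.5,"z":35,"ax":0,"ay":0,"az":0,"gripper":0.5}
  ]
}}

```text
clock: 4.47
position: [0.4594, 0.1873, 0.1374]
ee_rot: [-0.094, 0.996, 0.001, 0.001]
ft_force: [0.2, -0.9, -1.8]
grip_width: 0.501
grasp_force: 0.0
```

Request:
{"name": "apply_moves", "arguments": {
  "rows": [
    {"x":0,"y":0,"z":30,"ax":0,"ay":0,"az":0,"gripper":0.5},
    {"x":0,"y":0,"z":25,"ax":0,"ay":0,"az":0,"gripper":0.5},
    {"x":0,"y":0,"z":20,"ax":0,"ay":0,"az":0,"gripper":0.5},
    {"x":0,"y":0,"z":0,"ax":0,"ay":0,"az":0,"gripper":0.5},
    {"x":0,"y":0,"z":0,"ax":0,"ay":0,"az":0,"gripper":0.5}
  ]
}}

```text
clock: 4.88
position: [0.4587, 0.1872, 0.0632]
ee_rot: [-0.096, 0.995, -0.0, -0.001]
ft_force: [-0.1, -0.0, 0.6]
grip_width: 0.497
grasp_force: 0.0
```

```bash
python3 -c "
from h import *
st(); go(.459,.187,.016,191.4); save('wrist','w2')"
```

```text
t4.88 [0.4587 0.1872 0.0632] yaw -169.02 tilt [-0.0015 -0.0002] q [ 0.53  0.53 -1.19  1.94  0.56  1.06  0.86] F [-0.1 -0.   0.6] w 0.497 g 0.0
move tool mm [-0.3 -0.3 47.2] (n@30=1.6) az -0.42
```

View pics/w2.png

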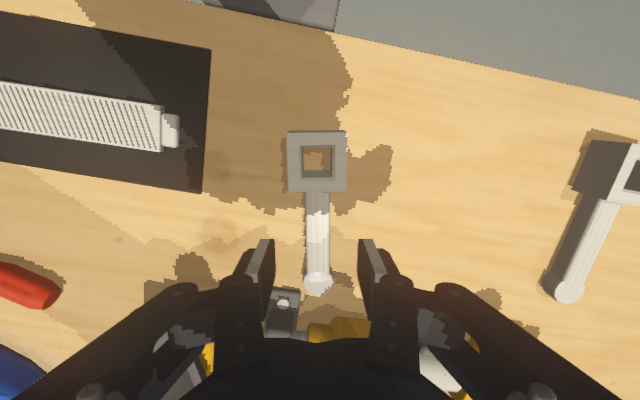

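The lever lies centred between the fingers at about u=317, with its hub at (317,160). Now I'll go down and grip.

Request:
{"name": "apply_moves", "arguments": {
  "rows": [
    {"x":0,"y":0,"z":20,"ax":0,"ay":0,"az":0,"gripper":0.5},
    {"x":0,"y":0,"z":17,"ax":0,"ay":0,"az":0,"gripper":0.5},
    {"x":0,"y":0,"z":10,"ax":0,"ay":0,"az":0,"gripper":0.5},
    {"x":0,"y":0,"z":0,"ax":0,"ay":0,"az":0,"gripper":0.7},
    {"x":0,"y":0,"z":0,"ax":0,"ay":0,"az":0,"gripper":1}
  ]
}}

```text
clock: 5.35
position: [0.4596, 0.1875, 0.0172]
ee_rot: [-0.097, 0.995, 0.0, 0.0]
ft_force: [0.4, -0.2, 0.7]
grip_width: 0.228
grasp_force: 0.0
```

Request:
{"name": "apply_moves", "arguments": {
  "newtons": 80,
  "rows": [
    {"x":0,"y":0,"z":0,"ax":0,"ay":0,"az":0,"gripper":1},
    {"x":0,"y":0,"z":0,"ax":0,"ay":0,"az":0,"gripper":1},
    {"x":0,"y":0,"z":0,"ax":0,"ay":0,"az":0,"gripper":1},
    {"x":0,"y":0,"z":0,"ax":0,"ay":0,"az":0,"gripper":1},
    {"x":0,"y":0,"z":-10,"ax":0,"ay":0,"az":0,"gripper":1}
  ]
}}

```text
clock: 5.77
position: [0.4588, 0.1869, 0.0263]
ee_rot: [-0.097, 0.995, -0.0, -0.0]
ft_force: [0.4, -0.4, -2.5]
grip_width: 0.154
grasp_force: 78.5
```

Request:
{"name": "apply_moves", "arguments": {
  "rows": [
    {"x":0,"y":0,"z":-25,"ax":0,"ay":0,"az":0,"gripper":1},
    {"x":0,"y":0,"z":-35,"ax":0,"ay":0,"az":0,"gripper":1},
    {"x":0,"y":0,"z":-35,"ax":0,"ay":0,"az":0,"gripper":1},
    {"x":0,"y":0,"z":-35,"ax":0,"ay":0,"az":0,"gripper":1},
    {"x":0,"y":0,"z":-20,"ax":0,"ay":0,"az":0,"gripper":1}
  ]
}}

```text
clock: 6.18
position: [0.4597, 0.1883, 0.1805]
ee_rot: [-0.097, 0.995, 0.0, 0.002]
ft_force: [0.5, -0.1, -1.3]
grip_width: 0.156
grasp_force: 78.7
```

```bash
python3 -c "
from h import *
st(); go(.50,-.26,.18,83)"
```

```text
t6.18 [0.4597 0.1883 0.1805] yaw -168.82 tilt [0.0033 0.0007] q [ 0.68  0.38 -1.35  1.83  0.39  1.25  0.98] F [ 0.5 -0.1 -1.3] w 0.156 g 78.7
move tool mm [ 4.740e+01 -4.476e+02  4.000e-01] (n@30=15.0) az 108.18
```

Request:
{"name": "apply_moves", "arguments": {
  "rows": [
    {"x":0,"y":0,"z":-8,"ax":0,"ay":0,"az":7.1,"gripper":1},
    {"x":0,"y":0,"z":-8,"ax":0,"ay":0,"az":7.1,"gripper":1},
    {"x":0,"y":0,"z":-8,"ax":0,"ay":0,"az":7.1,"gripper":1},
    {"x":0,"y":0,"z":-8,"ax":0,"ay":0,"az":7.1,"gripper":1},
    {"x":0,"y":0,"z":-8,"ax":0,"ay":0,"az":7.1,"gripper":1}
  ]
}}

```text
clock: 6.6
position: [0.4588, 0.1875, 0.2176]
ee_rot: [0.214, 0.977, -0.0, 0.0]
ft_force: [0.4, 0.6, -2.7]
grip_width: 0.154
grasp_force: 78.6
```

Request:
{"name": "apply_moves", "arguments": {
  "rows": [
    {"x":0,"y":0,"z":0,"ax":0,"ay":0,"az":7.1,"gripper":1},
    {"x":0,"y":0,"z":0,"ax":0,"ay":0,"az":7.1,"gripper":1},
    {"x":0,"y":0,"z":0,"ax":0,"ay":0,"az":7.1,"gripper":1},
    {"x":0,"y":0,"z":0,"ax":0,"ay":0,"az":7.1,"gripper":1},
    {"x":0,"y":0,"z":0,"ax":0,"ay":0,"az":7.1,"gripper":1}
  ]
}}

```text
clock: 7.02
position: [0.4588, 0.1875, 0.2171]
ee_rot: [0.501, 0.865, 0.0, 0.0]
ft_force: [0.4, 0.6, -2.6]
grip_width: 0.154
grasp_force: 78.6
```

Request:
{"name": "apply_moves", "arguments": {
  "rows": [
    {"x":0,"y":0,"z":0,"ax":0,"ay":0,"az":7.1,"gripper":1},
    {"x":0,"y":0,"z":0,"ax":0,"ay":0,"az":7.1,"gripper":1},
    {"x":0,"y":0,"z":0,"ax":0,"ay":0,"az":7.1,"gripper":1},
    {"x":0,"y":0,"z":0,"ax":0,"ay":0,"az":7.1,"gripper":1},
    {"x":0,"y":0,"z":0,"ax":0,"ay":0,"az":7.1,"gripper":1}
  ]
}}

```text
clock: 7.43
position: [0.4588, 0.1876, 0.2171]
ee_rot: [0.741, 0.671, 0.0, 0.0]
ft_force: [0.4, 0.6, -1.8]
grip_width: 0.149
grasp_force: 78.6
```

Request:
{"name": "apply_moves", "arguments": {
  "rows": [
    {"x":-37,"y":7.3,"z":0,"ax":0,"ay":0,"az":0,"gripper":1},
    {"x":-37,"y":7.3,"z":0,"ax":0,"ay":0,"az":0,"gripper":1},
    {"x":-37,"y":7.3,"z":0,"ax":0,"ay":0,"az":0,"gripper":1},
    {"x":-37,"y":7.3,"z":0,"ax":0,"ay":0,"az":0,"gripper":1},
    {"x":-37,"y":7.3,"z":0,"ax":0,"ay":0,"az":0,"gripper":1}
  ]
}}

```text
clock: 7.85
position: [0.4779, -0.0017, 0.2173]
ee_rot: [0.739, 0.674, 0.0, 0.001]
ft_force: [2.0, 0.7, -2.0]
grip_width: 0.15
grasp_force: 78.6
```

Request:
{"name": "apply_moves", "arguments": {
  "rows": [
    {"x":-37,"y":7.3,"z":0,"ax":0,"ay":0,"az":0,"gripper":1},
    {"x":-37,"y":7.3,"z":0,"ax":0,"ay":0,"az":0,"gripper":1},
    {"x":-37,"y":7.3,"z":0,"ax":0,"ay":0,"az":0,"gripper":1},
    {"x":-37,"y":7.3,"z":0,"ax":0,"ay":0,"az":0,"gripper":1},
    {"x":-37,"y":7.3,"z":0,"ax":0,"ay":0,"az":0,"gripper":1}
  ]
}}

```text
clock: 8.27
position: [0.497, -0.1894, 0.2174]
ee_rot: [0.739, 0.673, 0.0, 0.0]
ft_force: [1.0, 0.5, -0.9]
grip_width: 0.154
grasp_force: 78.6
```

Request:
{"name": "apply_moves", "arguments": {
  "rows": [
    {"x":-37,"y":7.3,"z":0,"ax":0,"ay":0,"az":0,"gripper":1},
    {"x":-37,"y":7.3,"z":0,"ax":0,"ay":0,"az":0,"gripper":1},
    {"x":0,"y":0,"z":0,"ax":0,"ay":0,"az":0,"gripper":1},
    {"x":0,"y":0,"z":0,"ax":0,"ay":0,"az":0,"gripper":1},
    {"x":0,"y":0,"z":0,"ax":0,"ay":0,"az":0,"gripper":1}
  ]
}}

```text
clock: 8.68
position: [0.505, -0.2622, 0.2169]
ee_rot: [0.739, 0.673, 0.001, -0.0]
ft_force: [-1.1, -0.3, -1.1]
grip_width: 0.158
grasp_force: 78.7
```

```bash
python3 -c "
from h import *
st(); save('wrist','w3')"
```

```text
t8.68 [ 0.505  -0.2622  0.2169] yaw 84.67 tilt [0.0007 0.001 ] q [ 1.    0.31 -0.72  1.62  0.21  1.3   0.15] F [-1.1 -0.3 -1.1] w 0.158 g 78.7
```

View pics/w3.png

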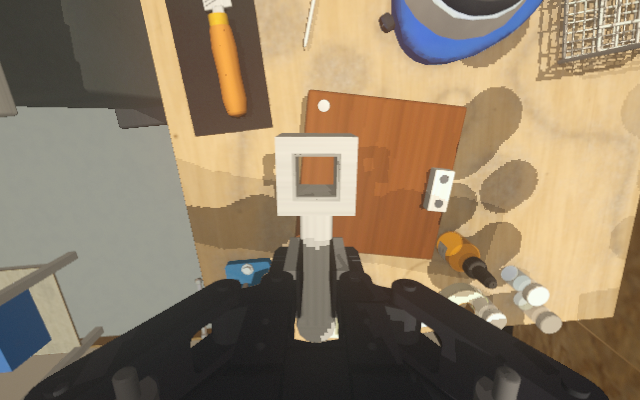

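The hub is held at (317,176) with its bore clear. The stop block is at about (439,190), the board corners are at (312,91), (466,106) and (433,259), and a bottle stands behind the board at (465,260).

```bash
cat >> h.py <<'E'
def rectmask(c,box,z,smax=60,vmin=120,hole=False):
    u0,v0,u1,v1=box; s=cv2.cvtColor(c['color'],cv2.COLOR_RGB2HSV)[v0:v1,u0:u1]
    m=((s[...,1]<smax)&(s[...,2]>vmin)).astype(np.uint8)
    k,lab,stt,_=cv2.connectedComponentsWithStats(m); i=1+np.argmax(stt[1:,4]); m=(lab==i).astype(np.uint8)
    cn=max(cv2.findContours(m,cv2.RETR_EXTERNAL,cv2.CHAIN_APPROX_NONE)[0],key=cv2.contourArea)[:,0]+[u0,v0]
    W=np.array([onz(c,u,v,z)[:2] for u,v in cn])*1000
    return cv2.minAreaRect(W.astype(np.float32)),cn
E
python3 - <<'E'
from h import *
c=camera('wrist'); p,m,o=pose()
for vm in (120,170,200): 
    r,cn=rectmask(c,(415,160,462,218),.055,60,vm); print('stop',vm,r,cv2.boxPoints(r).round(1).tolist())
for n,(u,v) in dict(fl=(309,91),bl=(466,106),br=(434,259)).items(): print(n,onz(c,u,v,.04).round(4))
# hub in tool frame, bottom arm at TCP? assume hub top z = p.z-? 
for zt in (.0,.01):
    z=p[2]-.017+.026+zt
    r,cn=rectmask(c,(265,125,367,225),z,60,170); print('hub',zt,r, (m.T@(np.array([r[0][0]/1000,r[0][1]/1000,z])-p)).round(4))
E
```

```text
stop 120 ((628.908935546875, -278.2525634765625), (44.5813102722168, 25.050962448120117), 78.94725036621094) [[612.2999877929688, -297.70001220703125], [636.9000244140625, -302.5], [645.5, -258.79998779296875], [620.9000244140625, -254.0]]
stop 170 ((631.2093505859375, -279.0918884277344), (43.81578826904297, 20.2137508392334), 78.94725036621094) [[617.0999755859375, -298.70001220703125], [636.9000244140625, -302.5], [645.2999877929688, -259.5], [625.5, -255.6999969482422]]
stop 200 ((631.2099609375, -279.3984680175781), (43.05748748779297, 19.775339126586914), 79.18512725830078) [[617.5, -298.70001220703125], [636.9000244140625, -302.3999938964844], [645.0, -260.1000061035156], [625.5, -256.3999938964844]]
fl [ 0.5072 -0.1704  0.04  ]
bl [ 0.6604 -0.1983  0.04  ]
br [ 0.632  -0.3637  0.04  ]
hub 0.0 ((509.204345703125, -219.01290893554688), (37.309810638427734, 33.85807800292969), 84.7347183227539) [ 0.0427  0.0002 -0.009 ]
hub 0.01 ((509.4073181152344, -216.7162322998047), (34.24732971191406, 31.078950881958008), 84.73468780517578) [ 0.045   0.0002 -0.019 ]
```

```bash
python3 - <<'E'
from h import *
c=camera('wrist'); t=camera('top')
def tri(a,b):
    (o1,d1),(o2,d2)=ray(c,*a),ray(t,*b); A=np.c_[d1,-d2]; s=np.linalg.lstsq(A,o2-o1,rcond=None)[0]
    return (o1+s[0]*d1).round(3),(o2+s[1]*d2).round(3)
print('cap',tri((487,280),(423.5,139)))
print('base',onz(c,447,243,.01).round(3), 'top base', onz(t,419,142,.02).round(3))
go(.5938,-.3174,.12,79.7)
E
```

```text
cap (array([ 0.659, -0.357,  0.1  ]), array([ 0.659, -0.356,  0.1  ]))
base [ 0.659 -0.36   0.01 ] top base [ 0.665 -0.365  0.02 ]
move tool mm [-47.2  93.4  96.9] (n@30=4.8) az 5.04
```

Request:
{"name": "apply_moves", "arguments": {
  "rows": [
    {"x":0,"y":0,"z":0,"ax":0,"ay":0,"az":5,"gripper":1},
    {"x":-12.8,"y":32.4,"z":20,"ax":0,"ay":0,"az":0,"gripper":1},
    {"x":-12.8,"y":32.4,"z":20,"ax":0,"ay":0,"az":0,"gripper":1},
    {"x":-12.8,"y":32.4,"z":20,"ax":0,"ay":0,"az":0,"gripper":1},
    {"x":0,"y":0,"z":37,"ax":0,"ay":0,"az":0,"gripper":1}
  ]
}}

```text
clock: 9.3
position: [0.5991, -0.3214, 0.1212]
ee_rot: [0.768, 0.64, 0.002, 0.004]
ft_force: [0.3, 0.1, -2.4]
grip_width: 0.154
grasp_force: 79.2
```

Request:
{"name": "apply_moves", "arguments": {
  "rows": [
    {"x":0,"y":0,"z":25,"ax":0,"ay":0,"az":0,"gripper":1},
    {"x":0,"y":0,"z":15,"ax":0,"ay":0,"az":0,"gripper":1},
    {"x":0,"y":0,"z":0,"ax":0,"ay":0,"az":0,"gripper":1},
    {"x":0,"y":0,"z":0,"ax":0,"ay":0,"az":0,"gripper":1},
    {"x":0,"y":0,"z":0,"ax":0,"ay":0,"az":0,"gripper":1}
  ]
}}

```text
clock: 9.72
position: [0.5946, -0.3185, 0.0818]
ee_rot: [0.768, 0.64, 0.001, 0.002]
ft_force: [0.5, -0.5, -1.4]
grip_width: 0.155
grasp_force: 79.1
```

```bash
python3 -c "
from h import *
st(); go(.5938,-.3174,.058,79.7);save('wrist','w4')"
```

```text
t9.72 [ 0.5946 -0.3185  0.0818] yaw 79.64 tilt [ 0.0028 -0.0016] q [ 0.86  0.64 -0.62  1.46  0.39  1.16 -0.  ] F [ 0.5 -0.5 -1.4] w 0.155 g 79.1
move tool mm [ 1.  -1.1 23.8] (n@30=0.8) az -0.06
```

View pics/w4.png

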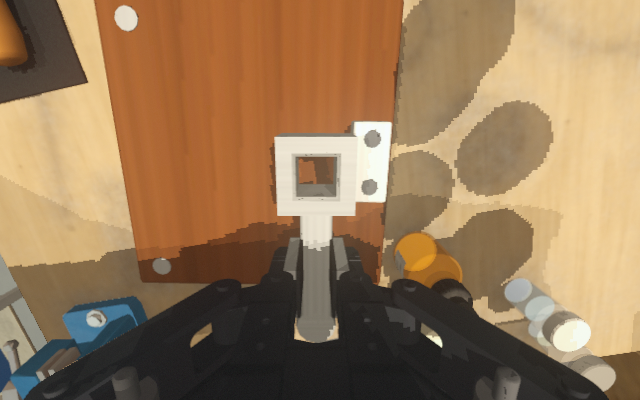

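```bash
python3 - <<'E'
from h import *
c=camera('wrist'); p,m,o=pose()
for n,(u,v) in dict(fr_l=(355,122),br_l=(391,123),br_r=(387,202)).items():
    q=onz(c,u,v,.055); print(n,q.round(4),(m.T@(q-p)*1000).round(1))
z=p[2]+.009
for n,(u,v) in dict(tl=(275,136),tr=(357,137),bl=(277,214),brr=(356,215)).items():
    q=onz(c,u,v,z); print(n,q.round(4),(m.T@(q-p)*1000).round(1))
E
```

```text
fr_l [ 0.6267 -0.2573  0.055 ] [66.3 20.4 26.9]
br_l [ 0.6448 -0.2611  0.055 ] [65.8 38.9 27. ]
br_r [ 0.638 -0.303  0.055] [23.4 39.7 27. ]
tl [ 0.5899 -0.2549  0.0909] [ 61.9 -16.1  -9.1]
tr [ 0.6222 -0.2613  0.0909] [61.6 16.8 -9. ]
bl [ 0.5835 -0.2874  0.0909] [ 28.9 -16.5  -9.1]
brr [ 0.6171 -0.2941  0.0909] [28.4 17.7 -9. ]
```

Hub and stop are in line: the hub centre is at tool x 45.1 and the stop centre at 44.6, with a gap of about 2 mm. Now lower it and push against the stop.

Request:
{"name": "apply_moves", "arguments": {
  "rows": [
    {"x":0,"y":0,"z":12,"ax":0,"ay":0,"az":0,"gripper":1},
    {"x":0,"y":0,"z":8,"ax":0,"ay":0,"az":0,"gripper":1},
    {"x":0,"y":0,"z":3,"ax":0,"ay":0,"az":0,"gripper":1},
    {"x":0,"y":0,"z":0,"ax":0,"ay":0,"az":0,"gripper":1},
    {"x":0,"y":0,"z":0,"ax":0,"ay":0,"az":0,"gripper":1}
  ]
}}

```text
clock: 10.23
position: [0.5939, -0.3187, 0.0569]
ee_rot: [0.768, 0.64, 0.0, 0.001]
ft_force: [-0.9, -0.0, 6.4]
grip_width: 0.154
grasp_force: 83.7
```

Request:
{"name": "apply_moves", "arguments": {
  "rows": [
    {"x":0,"y":1,"z":1,"ax":0,"ay":0,"az":0,"gripper":1},
    {"x":0,"y":1,"z":0,"ax":0,"ay":0,"az":0,"gripper":1},
    {"x":0,"y":1,"z":0,"ax":0,"ay":0,"az":0,"gripper":1},
    {"x":0,"y":0.5,"z":0,"ax":0,"ay":0,"az":0,"gripper":1},
    {"x":0,"y":0,"z":0,"ax":0,"ay":0,"az":0,"gripper":1}
  ]
}}

```text
clock: 10.65
position: [0.5968, -0.3193, 0.0568]
ee_rot: [0.768, 0.64, -0.001, 0.0]
ft_force: [-7.4, 2.2, 17.0]
grip_width: 0.153
grasp_force: 85.0
```

```bash
python3 -c "
from h import *
st()"
```

```text
t10.65 [ 0.5968 -0.3193  0.0568] yaw 79.61 tilt [-0.0006 -0.001 ] q [ 0.85  0.67 -0.61  1.47  0.41  1.13 -0.02] F [-7.4  2.2 17. ] w 0.153 g 85.0
```

Request:
{"name": "apply_moves", "arguments": {
  "rows": [
    {"x":0,"y":0,"z":-1,"ax":0,"ay":0,"az":0,"gripper":1},
    {"x":0,"y":0.5,"z":0,"ax":0,"ay":0,"az":0,"gripper":1},
    {"x":0,"y":0.5,"z":0,"ax":0,"ay":0,"az":0,"gripper":1},
    {"x":0,"y":0,"z":0,"ax":0,"ay":0,"az":0,"gripper":1},
    {"x":0,"y":0,"z":0,"ax":0,"ay":0,"az":0,"gripper":1}
  ]
}}

```text
clock: 11.07
position: [0.5969, -0.3194, 0.0568]
ee_rot: [0.768, 0.64, -0.001, -0.001]
ft_force: [-8.7, 2.7, 12.3]
grip_width: 0.156
grasp_force: 84.6
```

Request:
{"name": "apply_moves", "arguments": {
  "rows": [
    {"x":0,"y":0,"z":0,"ax":0,"ay":0,"az":0,"gripper":0.6},
    {"x":0,"y":0,"z":0,"ax":0,"ay":0,"az":0,"gripper":0.6},
    {"x":0,"y":0,"z":0,"ax":0,"ay":0,"az":0,"gripper":0.6},
    {"x":0,"y":0,"z":0,"ax":0,"ay":0,"az":0,"gripper":0.6},
    {"x":0,"y":0,"z":0,"ax":0,"ay":0,"az":0,"gripper":0.6}
  ]
}}

```text
clock: 11.48
position: [0.5981, -0.3191, 0.0561]
ee_rot: [0.768, 0.64, 0.0, 0.0]
ft_force: [0.3, -0.9, -0.1]
grip_width: 0.397
grasp_force: 0.0
```

Request:
{"name": "apply_moves", "arguments": {
  "rows": [
    {"x":0,"y":0,"z":-20,"ax":0,"ay":0,"az":0,"gripper":0.6},
    {"x":0,"y":0,"z":-30,"ax":0,"ay":0,"az":0,"gripper":0.6},
    {"x":0,"y":0,"z":-40,"ax":0,"ay":0,"az":0,"gripper":0.6},
    {"x":0,"y":0,"z":-40,"ax":0,"ay":0,"az":0,"gripper":0.6},
    {"x":0,"y":0,"z":-30,"ax":0,"ay":0,"az":0,"gripper":0.6}
  ]
}}

```text
clock: 11.9
position: [0.5985, -0.3191, 0.2199]
ee_rot: [0.768, 0.64, 0.001, 0.001]
ft_force: [0.0, -0.5, -0.6]
grip_width: 0.403
grasp_force: 0.0
```

```bash
python3 -c "
from h import *
st(); go(.431,.366,.20,3.9)"
```

```text
t11.90 [ 0.5985 -0.3191  0.2199] yaw 79.64 tilt [ 0.0026 -0.001 ] q [ 0.87  0.54 -0.66  1.31  0.33  1.4   0.04] F [ 0.  -0.5 -0.6] w 0.403 g 0.0
move tool mm [ 643.8 -288.1   18.8] (n@30=23.5) az 75.74
```

Request:
{"name": "apply_moves", "arguments": {
  "rows": [
    {"x":35.8,"y":-16,"z":1,"ax":0,"ay":0,"az":0,"gripper":0.6},
    {"x":35.8,"y":-16,"z":1,"ax":0,"ay":0,"az":0,"gripper":0.6},
    {"x":35.8,"y":-16,"z":1,"ax":0,"ay":0,"az":0,"gripper":0.6},
    {"x":35.8,"y":-16,"z":1,"ax":0,"ay":0,"az":0,"gripper":0.6},
    {"x":35.8,"y":-16,"z":1,"ax":0,"ay":0,"az":0,"gripper":0.6}
  ]
}}

```text
clock: 12.32
position: [0.5508, -0.127, 0.2113]
ee_rot: [0.768, 0.64, -0.0, 0.0]
ft_force: [1.3, 0.8, 0.4]
grip_width: 0.399
grasp_force: 0.0
```

Request:
{"name": "apply_moves", "arguments": {
  "rows": [
    {"x":35.8,"y":-16,"z":1,"ax":0,"ay":0,"az":0,"gripper":0.6},
    {"x":35.8,"y":-16,"z":1,"ax":0,"ay":0,"az":0,"gripper":0.6},
    {"x":35.8,"y":-16,"z":1,"ax":0,"ay":0,"az":0,"gripper":0.6},
    {"x":35.8,"y":-16,"z":1,"ax":0,"ay":0,"az":0,"gripper":0.6},
    {"x":35.8,"y":-16,"z":1,"ax":0,"ay":0,"az":0,"gripper":0.6}
  ]
}}

```text
clock: 12.73
position: [0.5043, 0.0635, 0.2065]
ee_rot: [0.768, 0.64, 0.0, 0.001]
ft_force: [0.5, 0.4, -0.2]
grip_width: 0.4
grasp_force: 0.0
```

Request:
{"name": "apply_moves", "arguments": {
  "rows": [
    {"x":35.8,"y":-16,"z":1,"ax":0,"ay":0,"az":0,"gripper":0.6},
    {"x":35.8,"y":-16,"z":1,"ax":0,"ay":0,"az":0,"gripper":0.6},
    {"x":35.8,"y":-16,"z":1,"ax":0,"ay":0,"az":0,"gripper":0.6},
    {"x":35.8,"y":-16,"z":1,"ax":0,"ay":0,"az":0,"gripper":0.6},
    {"x":35.8,"y":-16,"z":1,"ax":0,"ay":0,"az":0,"gripper":0.6}
  ]
}}

```text
clock: 13.15
position: [0.4579, 0.2539, 0.2015]
ee_rot: [0.768, 0.64, 0.0, 0.0]
ft_force: [0.9, -0.2, -0.1]
grip_width: 0.4
grasp_force: 0.0
```

Request:
{"name": "apply_moves", "arguments": {
  "rows": [
    {"x":35.8,"y":-16,"z":1,"ax":0,"ay":0,"az":0,"gripper":0.6},
    {"x":35.8,"y":-16,"z":1,"ax":0,"ay":0,"az":0,"gripper":0.6},
    {"x":35.8,"y":-16,"z":1,"ax":0,"ay":0,"az":0,"gripper":0.6},
    {"x":0,"y":0,"z":0,"ax":0,"ay":0,"az":7,"gripper":0.6},
    {"x":0,"y":0,"z":0,"ax":0,"ay":0,"az":7,"gripper":0.6}
  ]
}}

```text
clock: 13.57
position: [0.4286, 0.3697, 0.1981]
ee_rot: [0.84, 0.542, -0.0, -0.001]
ft_force: [0.9, -1.4, 0.2]
grip_width: 0.401
grasp_force: 0.0
```

Request:
{"name": "apply_moves", "arguments": {
  "rows": [
    {"x":0,"y":0,"z":0,"ax":0,"ay":0,"az":7,"gripper":0.6},
    {"x":0,"y":0,"z":0,"ax":0,"ay":0,"az":7,"gripper":0.6},
    {"x":0,"y":0,"z":0,"ax":0,"ay":0,"az":7,"gripper":0.6},
    {"x":0,"y":0,"z":0,"ax":0,"ay":0,"az":7,"gripper":0.6},
    {"x":0,"y":0,"z":0,"ax":0,"ay":0,"az":7,"gripper":0.6}
  ]
}}

```text
clock: 13.98
position: [0.4306, 0.3667, 0.1983]
ee_rot: [0.965, 0.261, 0.0, -0.0]
ft_force: [-0.4, 0.3, 0.1]
grip_width: 0.402
grasp_force: 0.0
```

Request:
{"name": "apply_moves", "arguments": {
  "rows": [
    {"x":0,"y":0,"z":0,"ax":0,"ay":0,"az":7,"gripper":0.6},
    {"x":0,"y":0,"z":0,"ax":0,"ay":0,"az":7,"gripper":0.6},
    {"x":0,"y":0,"z":0,"ax":0,"ay":0,"az":7,"gripper":0.6},
    {"x":0,"y":0,"z":0,"ax":0,"ay":0,"az":0,"gripper":0.6},
    {"x":0,"y":0,"z":0,"ax":0,"ay":0,"az":0,"gripper":0.6}
  ]
}}

```text
clock: 14.4
position: [0.4306, 0.3667, 0.1983]
ee_rot: [0.996, 0.086, 0.0, 0.0]
ft_force: [-0.2, 0.6, 0.5]
grip_width: 0.402
grasp_force: 0.0
```

```bash
python3 -c "
from h import *
st(); save('wrist','w5')"
```

```text
t14.40 [0.4306 0.3667 0.1983] yaw 9.86 tilt [ 0.0004 -0.0001] q [-0.13  0.33 -0.79  1.65  0.24  1.27 -2.36] F [-0.2  0.6  0.5] w 0.402 g 0.0
```

View pics/w5.png

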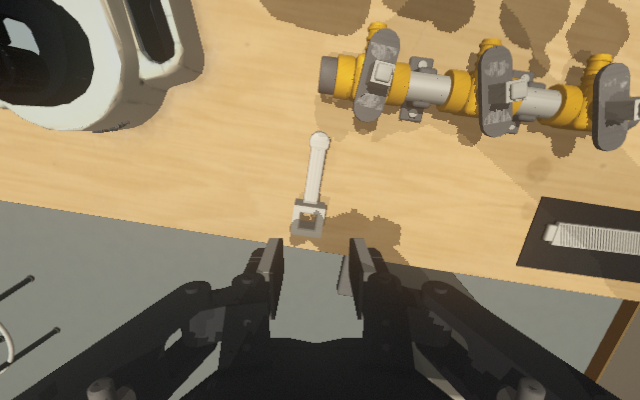

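Lever B: hub at about (308,216), arm end at (319,140). The valve collars are visible at (378,78), (495,92) and (611,105).

```bash
python3 - <<'E'
from h import *
c=camera('wrist')
H=onz(c,309,212,.026);E=onz(c,319,141,.014); d=E-H; L=np.hypot(*d[:2]); y=np.degrees(np.arctan2(d[1],d[0])); print(H.round(4),E.round(4),L,y)
# arm direction from arm edges at z=.014
for u,v in [(309,148),(328,149),(306,198),(320,198)]: print(onz(c,u,v,.014).round(4))
g=E-d/L*.040; print(g); go(g[0],g[1],.06,y)
E
```

```text
[0.3987 0.368  0.026 ] [0.4735 0.3703 0.014 ] 0.07477249724745332 1.7280510642052254
[0.4645 0.3794 0.014 ]
[0.467  0.3595 0.014 ]
[0.4102 0.3736 0.014 ]
[0.4128 0.3584 0.014 ]
[0.43349649 0.36909609 0.02041947]
move tool mm [  3.3  -1.9 138.3] (n@30=4.6) az 8.13
```

Request:
{"name": "apply_moves", "arguments": {
  "rows": [
    {"x":0,"y":0,"z":10,"ax":0,"ay":0,"az":6,"gripper":0.6},
    {"x":3,"y":-1,"z":40,"ax":0,"ay":0,"az":0,"gripper":0.6},
    {"x":0,"y":0,"z":40,"ax":0,"ay":0,"az":0,"gripper":0.6},
    {"x":0,"y":0,"z":40,"ax":0,"ay":0,"az":0,"gripper":0.6},
    {"x":0,"y":0,"z":20,"ax":0,"ay":0,"az":0,"gripper":0.6}
  ]
}}

```text
clock: 14.92
position: [0.432, 0.3659, 0.0437]
ee_rot: [0.999, 0.033, -0.002, 0.001]
ft_force: [-1.1, -0.5, -0.3]
grip_width: 0.397
grasp_force: 0.0
```

Request:
{"name": "apply_moves", "arguments": {
  "rows": [
    {"x":0,"y":0,"z":20,"ax":0,"ay":0,"az":0,"gripper":0.6},
    {"x":0,"y":0,"z":11,"ax":0,"ay":0,"az":0,"gripper":0.6},
    {"x":0,"y":0,"z":0,"ax":0,"ay":0,"az":0,"gripper":0.6},
    {"x":0,"y":0,"z":0,"ax":0,"ay":0,"az":0,"gripper":1},
    {"x":0,"y":0,"z":0,"ax":0,"ay":0,"az":0,"gripper":1}
  ]
}}

```text
clock: 15.33
position: [0.4342, 0.3686, 0.0188]
ee_rot: [0.999, 0.032, 0.001, -0.001]
ft_force: [0.1, 0.8, -0.2]
grip_width: 0.151
grasp_force: 79.1
```

Request:
{"name": "apply_moves", "arguments": {
  "rows": [
    {"x":0,"y":0,"z":0,"ax":0,"ay":0,"az":0,"gripper":1},
    {"x":0,"y":0,"z":0,"ax":0,"ay":0,"az":0,"gripper":1},
    {"x":0,"y":0,"z":-10,"ax":0,"ay":0,"az":0,"gripper":1},
    {"x":0,"y":0,"z":-25,"ax":0,"ay":0,"az":0,"gripper":1},
    {"x":0,"y":0,"z":-35,"ax":0,"ay":0,"az":0,"gripper":1}
  ]
}}

```text
clock: 15.75
position: [0.4322, 0.3662, 0.0864]
ee_rot: [0.999, 0.032, -0.002, 0.001]
ft_force: [1.6, -0.6, -2.2]
grip_width: 0.152
grasp_force: 78.4
```

Request:
{"name": "apply_moves", "arguments": {
  "rows": [
    {"x":0,"y":0,"z":-35,"ax":0,"ay":0,"az":0,"gripper":1},
    {"x":0,"y":0,"z":-35,"ax":0,"ay":0,"az":0,"gripper":1},
    {"x":0,"y":0,"z":-35,"ax":0,"ay":0,"az":0,"gripper":1},
    {"x":0,"y":0,"z":-20,"ax":0,"ay":0,"az":0,"gripper":1},
    {"x":0,"y":0,"z":0,"ax":0,"ay":0,"az":0,"gripper":1}
  ]
}}

```text
clock: 16.17
position: [0.4348, 0.3693, 0.2182]
ee_rot: [0.999, 0.032, 0.003, -0.002]
ft_force: [0.0, -0.2, -1.9]
grip_width: 0.151
grasp_force: 78.5
```

```bash
python3 -c "
from h import *
st(); 
c=camera('wrist');cv2.imwrite('pics/w6.png',c['color'][200:,170:470,::-1])"
```

```text
t16.17 [0.4348 0.3693 0.2182] yaw 3.64 tilt [0.0066 0.0043] q [-0.18  0.3  -0.72  1.62  0.21  1.29 -2.44] F [ 0.  -0.2 -1.9] w 0.151 g 78.5
```

View pics/w6.png

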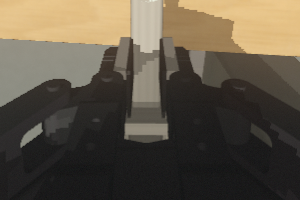

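Lever B is held with its arm between the pads, extending up the image. The hub is hidden under the gripper.

```bash
python3 - <<'E'
from h import *
c=camera('wrist'); p,m,o=pose()
s=cv2.cvtColor(c['color'],cv2.COLOR_RGB2HSV)
mk=((s[...,1]<45)&(s[...,2]>150)).astype(np.uint8); mk[:,:270]=0; mk[:,370:]=0; mk[262:]=0; mk[:130]=0
k,lab,stt,_=cv2.connectedComponentsWithStats(mk); i=1+np.argmax(stt[1:,4]); print(stt[i])
z=p[2]-.0188+.014
vv,uu=np.where(lab==i); vt=vv.min()
for v in (vt,vt+4,vt+10,vt+16,235,245,255):
    w=uu[vv==v]
    if len(w)==0: continue
    a=m.T@(onz(c,w.min()-.5,v,z)-p)*1000; b=m.T@(onz(c,w.max()+.5,v,z)-p)*1000; print(v,w.min(),w.max(),a.round(1),b.round(1))
go(.50,-.24,.22,79.7)
E
```

```text
[ 295  162   44   91 2814]
162 315 319 [49.8 -1.1  4.9] [49.8  1.2  4.9]
166 304 329 [47.9 -6.3  4.9] [47.9  5.9  4.9]
172 298 335 [45.1 -9.1  4.9] [45.1  8.7  4.9]
178 296 337 [ 42.2 -10.1   4.9] [42.2  9.7  4.9]
235 301 331 [13.2 -8.2  4.8] [13.2  7.3  4.8]
245 310 328 [ 7.7 -3.7  4.8] [7.8 5.9 4.8]
move tool mm [ 27.8 610.6  -7. ] (n@30=20.4) az -76.08
```

Request:
{"name": "apply_moves", "arguments": {
  "rows": [
    {"x":0,"y":0,"z":0,"ax":0,"ay":0,"az":-7,"gripper":1},
    {"x":0,"y":0,"z":0,"ax":0,"ay":0,"az":-7,"gripper":1},
    {"x":0,"y":0,"z":0,"ax":0,"ay":0,"az":-7,"gripper":1},
    {"x":0,"y":0,"z":0,"ax":0,"ay":0,"az":-7,"gripper":1},
    {"x":0,"y":0,"z":0,"ax":0,"ay":0,"az":-7,"gripper":1}
  ]
}}

```text
clock: 16.68
position: [0.4329, 0.3669, 0.2104]
ee_rot: [0.943, 0.334, -0.002, 0.001]
ft_force: [0.1, 0.0, -2.3]
grip_width: 0.15
grasp_force: 78.5
```

Request:
{"name": "apply_moves", "arguments": {
  "rows": [
    {"x":0,"y":0,"z":0,"ax":0,"ay":0,"az":-7,"gripper":1},
    {"x":0,"y":0,"z":0,"ax":0,"ay":0,"az":-7,"gripper":1},
    {"x":0,"y":0,"z":0,"ax":0,"ay":0,"az":-7,"gripper":1},
    {"x":0,"y":0,"z":0,"ax":0,"ay":0,"az":-7,"gripper":1},
    {"x":0,"y":0,"z":0,"ax":0,"ay":0,"az":-7,"gripper":1}
  ]
}}

```text
clock: 17.1
position: [0.4329, 0.3669, 0.2104]
ee_rot: [0.799, 0.602, -0.002, 0.0]
ft_force: [-0.8, 0.1, -3.1]
grip_width: 0.152
grasp_force: 78.5
```

Request:
{"name": "apply_moves", "arguments": {
  "rows": [
    {"x":0,"y":0,"z":0,"ax":0,"ay":0,"az":-6,"gripper":1},
    {"x":-34.7,"y":15.4,"z":0,"ax":0,"ay":0,"az":0,"gripper":1},
    {"x":-34.7,"y":15.4,"z":0,"ax":0,"ay":0,"az":0,"gripper":1},
    {"x":-34.7,"y":15.4,"z":0,"ax":0,"ay":0,"az":0,"gripper":1},
    {"x":-34.7,"y":15.4,"z":0,"ax":0,"ay":0,"az":0,"gripper":1}
  ]
}}

```text
clock: 17.52
position: [0.4683, 0.2179, 0.2105]
ee_rot: [0.768, 0.64, -0.001, -0.001]
ft_force: [1.4, 0.7, -2.4]
grip_width: 0.149
grasp_force: 78.5
```

Request:
{"name": "apply_moves", "arguments": {
  "rows": [
    {"x":-34.7,"y":15.4,"z":0,"ax":0,"ay":0,"az":0,"gripper":1},
    {"x":-34.7,"y":15.4,"z":0,"ax":0,"ay":0,"az":0,"gripper":1},
    {"x":-34.7,"y":15.4,"z":0,"ax":0,"ay":0,"az":0,"gripper":1},
    {"x":-34.7,"y":15.4,"z":0,"ax":0,"ay":0,"az":0,"gripper":1},
    {"x":-34.7,"y":15.4,"z":0,"ax":0,"ay":0,"az":0,"gripper":1}
  ]
}}

```text
clock: 17.93
position: [0.5127, 0.0334, 0.2108]
ee_rot: [0.768, 0.64, -0.001, -0.001]
ft_force: [0.1, -0.1, -2.7]
grip_width: 0.151
grasp_force: 78.5
```

Request:
{"name": "apply_moves", "arguments": {
  "rows": [
    {"x":-34.7,"y":15.4,"z":0,"ax":0,"ay":0,"az":0,"gripper":1},
    {"x":-34.7,"y":15.4,"z":0,"ax":0,"ay":0,"az":0,"gripper":1},
    {"x":-34.7,"y":15.4,"z":0,"ax":0,"ay":0,"az":0,"gripper":1},
    {"x":-34.7,"y":15.4,"z":0,"ax":0,"ay":0,"az":0,"gripper":1},
    {"x":-34.7,"y":15.4,"z":0,"ax":0,"ay":0,"az":0,"gripper":1}
  ]
}}

```text
clock: 18.35
position: [0.5572, -0.1508, 0.2105]
ee_rot: [0.768, 0.64, -0.001, -0.001]
ft_force: [1.3, -0.2, -0.8]
grip_width: 0.153
grasp_force: 78.5
```

Request:
{"name": "apply_moves", "arguments": {
  "rows": [
    {"x":-34.7,"y":0,"z":0,"ax":0,"ay":0,"az":0,"gripper":1},
    {"x":-34.7,"y":0,"z":0,"ax":0,"ay":0,"az":0,"gripper":1},
    {"x":0,"y":0,"z":0,"ax":0,"ay":0,"az":0,"gripper":1},
    {"x":0,"y":0,"z":0,"ax":0,"ay":0,"az":0,"gripper":1},
    {"x":0,"y":0,"z":0,"ax":0,"ay":0,"az":0,"gripper":1}
  ]
}}

```text
clock: 18.77
position: [0.545, -0.2164, 0.2109]
ee_rot: [0.768, 0.64, -0.0, -0.001]
ft_force: [-0.1, 0.1, -2.2]
grip_width: 0.152
grasp_force: 78.7
```

```bash
python3 - <<'E'
from h import *
st(); go(.5762,-.2231,.12,79.7)
c=save('wrist','w7'); t=camera('top')
E
```

```text
t18.77 [ 0.545  -0.2164  0.2109] yaw 79.64 tilt [-0.0021  0.0016] q [ 0.8   0.33 -0.62  1.58  0.2   1.29 -0.02] F [-0.1  0.1 -2.2] w 0.152 g 78.7
move tool mm [-1.1 32.1 90.8] (n@30=3.2) az -0.06
```

Request:
{"name": "apply_moves", "arguments": {
  "rows": [
    {"x":-1,"y":20,"z":35,"ax":0,"ay":0,"az":0,"gripper":1},
    {"x":0,"y":12,"z":38,"ax":0,"ay":0,"az":0,"gripper":1},
    {"x":0,"y":0,"z":30,"ax":0,"ay":0,"az":0,"gripper":1},
    {"x":0,"y":0,"z":20,"ax":0,"ay":0,"az":0,"gripper":1},
    {"x":0,"y":0,"z":0,"ax":0,"ay":0,"az":0,"gripper":1}
  ]
}}

```text
clock: 19.28
position: [0.5745, -0.2216, 0.0842]
ee_rot: [0.767, 0.641, -0.002, -0.004]
ft_force: [-1.3, 0.4, -2.7]
grip_width: 0.153
grasp_force: 78.8
```

Request:
{"name": "apply_moves", "arguments": {
  "rows": [
    {"x":0,"y":0,"z":0,"ax":0,"ay":0,"az":0,"gripper":1},
    {"x":0,"y":0,"z":0,"ax":0,"ay":0,"az":0,"gripper":1},
    {"x":0,"y":0,"z":0,"ax":0,"ay":0,"az":0,"gripper":1}
  ]
}}

```text
clock: 19.53
position: [0.5783, -0.2239, 0.0916]
ee_rot: [0.768, 0.64, 0.001, 0.002]
ft_force: [0.2, -0.7, -2.6]
grip_width: 0.156
grasp_force: 78.8
```

```bash
python3 - <<'E'
from h import *
st(); go(.5762,-.2231,.060,79.7)
c=save('wrist','w8')
E
```

```text
t19.53 [ 0.5783 -0.2239  0.0916] yaw 79.65 tilt [ 0.0031 -0.0013] q [ 0.74  0.51 -0.58  1.62  0.3   1.1  -0.1 ] F [ 0.2 -0.7 -2.6] w 0.156 g 78.8
move tool mm [ 0.5 -2.3 31.6] (n@30=1.1) az -0.05
```

View pics/w8.png

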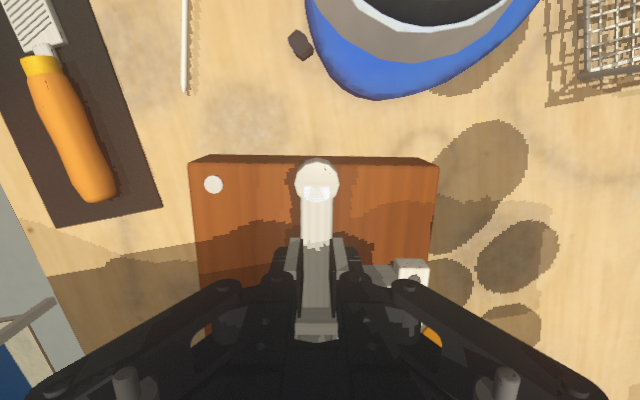

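Lever B is over the board with its arm to the left. The stop shows at (410,268), and A's hub is beside the gripper. I'll lower with a small backward offset, then push forward.

Request:
{"name": "apply_moves", "arguments": {
  "rows": [
    {"x":0,"y":-3,"z":10,"ax":0,"ay":0,"az":0,"gripper":1},
    {"x":0,"y":-1,"z":10,"ax":0,"ay":0,"az":0,"gripper":1},
    {"x":0,"y":0,"z":7,"ax":0,"ay":0,"az":0,"gripper":1},
    {"x":0,"y":0,"z":0,"ax":0,"ay":0,"az":0,"gripper":1},
    {"x":0,"y":0,"z":0,"ax":0,"ay":0,"az":0,"gripper":1}
  ]
}}

```text
clock: 20.0
position: [0.5726, -0.2231, 0.0615]
ee_rot: [0.768, 0.64, -0.0, -0.001]
ft_force: [0.6, 0.2, -2.7]
grip_width: 0.152
grasp_force: 78.8
```

Request:
{"name": "apply_moves", "arguments": {
  "rows": [
    {"x":0,"y":0,"z":2,"ax":0,"ay":0,"az":0,"gripper":1},
    {"x":0,"y":0,"z":1,"ax":0,"ay":0,"az":0,"gripper":1},
    {"x":0,"y":0,"z":0,"ax":0,"ay":0,"az":0,"gripper":1},
    {"x":0,"y":0,"z":0,"ax":0,"ay":0,"az":0,"gripper":1}
  ]
}}

```text
clock: 20.33
position: [0.5732, -0.2233, 0.0595]
ee_rot: [0.768, 0.64, 0.0, 0.0]
ft_force: [0.6, -0.7, -2.5]
grip_width: 0.158
grasp_force: 78.8
```

```bash
python3 -c "
from h import *
st(); go(.5762,-.2231,.060,79.7)"
```

```text
t20.33 [ 0.5732 -0.2233  0.0595] yaw 79.62 tilt [ 0.0003 -0.0002] q [ 0.74  0.54 -0.57  1.65  0.32  1.05 -0.11] F [ 0.6 -0.7 -2.5] w 0.158 g 78.8
move tool mm [ 0.7  2.9 -0.5] (n@30=0.1) az -0.08
```

Request:
{"name": "apply_moves", "arguments": {
  "rows": [
    {"x":0,"y":0,"z":1,"ax":0,"ay":0,"az":0,"gripper":1},
    {"x":0,"y":0,"z":0.5,"ax":0,"ay":0,"az":0,"gripper":1},
    {"x":0,"y":1,"z":0,"ax":0,"ay":0,"az":0,"gripper":1},
    {"x":0,"y":1,"z":0,"ax":0,"ay":0,"az":0,"gripper":1},
    {"x":0,"y":1,"z":0,"ax":0,"ay":0,"az":0,"gripper":1}
  ]
}}

```text
clock: 20.75
position: [0.5766, -0.224, 0.0587]
ee_rot: [0.768, 0.64, 0.0, 0.001]
ft_force: [-2.2, 1.1, 5.1]
grip_width: 0.153
grasp_force: 79.9
```

Request:
{"name": "apply_moves", "arguments": {
  "rows": [
    {"x":0,"y":1,"z":0,"ax":0,"ay":0,"az":0,"gripper":1},
    {"x":0,"y":1,"z":0,"ax":0,"ay":0,"az":0,"gripper":1},
    {"x":0,"y":0,"z":0,"ax":0,"ay":0,"az":0,"gripper":1}
  ]
}}

```text
clock: 21.0
position: [0.5787, -0.2244, 0.0588]
ee_rot: [0.768, 0.64, 0.0, 0.001]
ft_force: [-1.3, -0.6, 5.6]
grip_width: 0.152
grasp_force: 79.8
```

Request:
{"name": "apply_moves", "arguments": {
  "rows": [
    {"x":0,"y":1,"z":0,"ax":0,"ay":0,"az":0,"gripper":1},
    {"x":0,"y":1,"z":0,"ax":0,"ay":0,"az":0,"gripper":1},
    {"x":0,"y":0,"z":0,"ax":0,"ay":0,"az":0,"gripper":1}
  ]
}}

```text
clock: 21.25
position: [0.5803, -0.2246, 0.0587]
ee_rot: [0.768, 0.64, -0.0, 0.0]
ft_force: [-3.1, 0.7, 7.5]
grip_width: 0.15
grasp_force: 80.1
```

Request:
{"name": "apply_moves", "arguments": {
  "rows": [
    {"x":0,"y":0.7,"z":0,"ax":0,"ay":0,"az":0,"gripper":1},
    {"x":0,"y":0.7,"z":0,"ax":0,"ay":0,"az":0,"gripper":1},
    {"x":0,"y":0,"z":0,"ax":0,"ay":0,"az":0,"gripper":1}
  ]
}}

```text
clock: 21.5
position: [0.5806, -0.2247, 0.0587]
ee_rot: [0.768, 0.64, -0.001, -0.001]
ft_force: [-9.2, 2.4, 11.7]
grip_width: 0.153
grasp_force: 80.8
```

Request:
{"name": "apply_moves", "arguments": {
  "rows": [
    {"x":0,"y":0.7,"z":0,"ax":0,"ay":0,"az":0,"gripper":1},
    {"x":0,"y":0,"z":0,"ax":0,"ay":0,"az":0,"gripper":1}
  ]
}}

```text
clock: 21.67
position: [0.5808, -0.2246, 0.0587]
ee_rot: [0.768, 0.64, -0.001, -0.001]
ft_force: [-13.3, 3.5, 14.8]
grip_width: 0.151
grasp_force: 81.1
```

Request:
{"name": "apply_moves", "arguments": {
  "rows": [
    {"x":0,"y":0.7,"z":0,"ax":0,"ay":0,"az":0,"gripper":1},
    {"x":0,"y":0,"z":0,"ax":0,"ay":0,"az":0,"gripper":1}
  ]
}}

```text
clock: 21.83
position: [0.5809, -0.2246, 0.0587]
ee_rot: [0.768, 0.64, -0.002, -0.002]
ft_force: [-15.2, 3.9, 17.2]
grip_width: 0.153
grasp_force: 81.5
```

Request:
{"name": "apply_moves", "arguments": {
  "rows": [
    {"x":0,"y":-0.7,"z":-0.7,"ax":0,"ay":0,"az":0,"gripper":0.6},
    {"x":0,"y":0,"z":0,"ax":0,"ay":0,"az":0,"gripper":0.6},
    {"x":0,"y":0,"z":0,"ax":0,"ay":0,"az":0,"gripper":0.6},
    {"x":0,"y":0,"z":0,"ax":0,"ay":0,"az":0,"gripper":0.6},
    {"x":0,"y":0,"z":-20,"ax":0,"ay":0,"az":0,"gripper":0.6}
  ]
}}

```text
clock: 22.25
position: [0.5801, -0.2244, 0.0752]
ee_rot: [0.768, 0.64, -0.001, -0.002]
ft_force: [1.0, 0.2, -0.2]
grip_width: 0.399
grasp_force: 0.0
```

Request:
{"name": "apply_moves", "arguments": {
  "rows": [
    {"x":0,"y":0,"z":-38,"ax":0,"ay":0,"az":0,"gripper":0.5},
    {"x":0,"y":0,"z":-38,"ax":0,"ay":0,"az":0,"gripper":0.5},
    {"x":0,"y":-10,"z":-38,"ax":0,"ay":0,"az":0,"gripper":0.5},
    {"x":0,"y":-38,"z":-20,"ax":0,"ay":0,"az":0,"gripper":0.5},
    {"x":0,"y":-38,"z":0,"ax":0,"ay":0,"az":0,"gripper":0.5}
  ]
}}

```text
clock: 22.67
position: [0.5009, -0.2093, 0.2165]
ee_rot: [0.768, 0.641, 0.002, 0.003]
ft_force: [-1.0, 0.4, 1.1]
grip_width: 0.5
grasp_force: 0.0
```

Request:
{"name": "apply_moves", "arguments": {
  "rows": [
    {"x":-35,"y":-20,"z":0,"ax":0,"ay":0,"az":0,"gripper":0.5},
    {"x":-35,"y":0,"z":0,"ax":0,"ay":0,"az":0,"gripper":0.5},
    {"x":0,"y":0,"z":0,"ax":0,"ay":0,"az":0,"gripper":0.5},
    {"x":0,"y":0,"z":0,"ax":0,"ay":0,"az":0,"gripper":0.5}
  ]
}}

```text
clock: 23.0
position: [0.4654, -0.2771, 0.212]
ee_rot: [0.77, 0.639, -0.0, 0.0]
ft_force: [0.3, 1.2, -0.4]
grip_width: 0.498
grasp_force: 0.0
```

```bash
python3 - <<'E'
from h import *
st(); c=save('wrist','w9')
E
```

```text
t23.00 [ 0.4654 -0.2771  0.212 ] yaw 79.38 tilt [ 0.0003 -0.0008] q [ 0.97  0.22 -0.59  1.7   0.13  1.26  0.17] F [ 0.3  1.2 -0.4] w 0.498 g 0.0
```

View pics/w9.png

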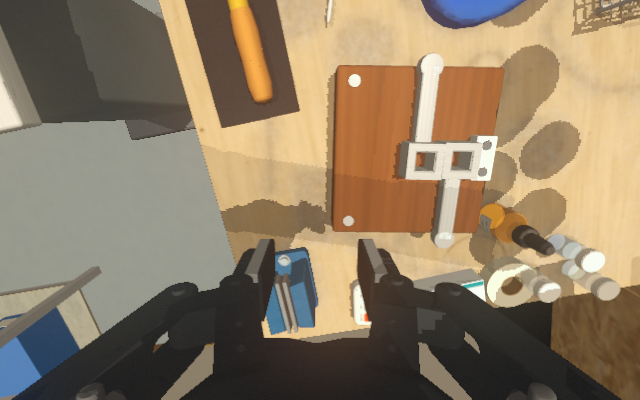

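The two hubs are butted in a straight row at (425,160) and (461,161), against the stop at (485,158), with one arm going each way. The file handle is visible at (250,55).

```bash
cat >> h.py <<'E'
def handle(c,z=.017):
    s=cv2.cvtColor(c['color'],cv2.COLOR_RGB2HSV)
    m=((s[...,0]>4)&(s[...,0]<28)&(s[...,1]>165)&(s[...,2]>110)).astype(np.uint8)
    m=cv2.morphologyEx(m,cv2.MORPH_OPEN,np.ones((3,3)))
    k,lab,stt,cen=cv2.connectedComponentsWithStats(m)
    out=[]
    for i in range(1,k):
        if stt[i,4]<150: continue
        v,u=np.where(lab==i)
        W=np.array([onz(c,a,b,z)[:2] for a,b in zip(u,v)]); ctr=W.mean(0)
        ev,V=np.linalg.eigh(np.cov(W.T)); ax=V[:,1]; t=(W-ctr)@ax; w=(W-ctr)@V[:,0]
        out.append((stt[i].tolist(),ctr.round(4),'yaw %.1f'%np.degrees(np.arctan2(ax[1],ax[0])),'ends',(ctr+ax*t.min()).round(4),(ctr+ax*t.max()).round(4),'L %.4f W %.4f'%(np.ptp(t),np.ptp(w))))
    return out
E
python3 - <<'E'
from h import *
for n in('wrist','top'):
    for o in handle(camera(n)): 
        if -.3<o[1][1]<.1 and o[1][0]<.5: print(n,o)
go(.425,-.13,.15,79.7)
E
```

```text
wrist ([228, 0, 44, 104, 2349], array([ 0.4254, -0.1366]), 'yaw 92.6', 'ends', array([ 0.4277, -0.1868]), array([ 0.4232, -0.0885]), 'L 0.0984 W 0.0243')
move tool mm [134. -67.  62.] (n@30=5.4) az 0.01
```

Request:
{"name": "apply_moves", "arguments": {
  "rows": [
    {"x":0,"y":0,"z":0,"ax":0,"ay":0,"az":-6.6,"gripper":0.4},
    {"x":0,"y":0,"z":0,"ax":0,"ay":0,"az":-6.6,"gripper":0.4},
    {"x":37,"y":-8.4,"z":10,"ax":0,"ay":0,"az":0,"gripper":0.4},
    {"x":37,"y":-8.4,"z":10,"ax":0,"ay":0,"az":0,"gripper":0.4},
    {"x":37,"y":-8.4,"z":10,"ax":0,"ay":0,"az":0,"gripper":0.4}
  ]
}}

```text
clock: 23.57
position: [0.4356, -0.1628, 0.1813]
ee_rot: [0.689, 0.725, 0.0, -0.0]
ft_force: [0.9, 1.5, 1.0]
grip_width: 0.599
grasp_force: 0.0
```

Request:
{"name": "apply_moves", "arguments": {
  "rows": [
    {"x":37,"y":-8.4,"z":25,"ax":0,"ay":0,"az":0,"gripper":0.4},
    {"x":0,"y":0,"z":35,"ax":0,"ay":0,"az":0,"gripper":0.4},
    {"x":0,"y":0,"z":25,"ax":0,"ay":0,"az":0,"gripper":0.4},
    {"x":0,"y":0,"z":0,"ax":0,"ay":0,"az":0,"gripper":0.4},
    {"x":0,"y":0,"z":0,"ax":0,"ay":0,"az":0,"gripper":0.4}
  ]
}}

```text
clock: 23.98
position: [0.4261, -0.1305, 0.0988]
ee_rot: [0.689, 0.725, -0.0, -0.001]
ft_force: [0.5, -0.5, 1.3]
grip_width: 0.602
grasp_force: 0.0
```

Request:
{"name": "apply_moves", "arguments": {
  "rows": [
    {"x":0,"y":0,"z":0,"ax":0,"ay":0,"az":0,"gripper":0.4},
    {"x":0,"y":0,"z":0,"ax":0,"ay":0,"az":0,"gripper":0.4}
  ]
}}

```text
clock: 24.15
position: [0.4276, -0.1319, 0.1006]
ee_rot: [0.689, 0.724, 0.001, 0.001]
ft_force: [0.3, -0.6, 0.2]
grip_width: 0.602
grasp_force: 0.0
```

```bash
python3 - <<'E'
from h import *
st()
go(.4252,-.1309,.018,92.6)
c=camera('wrist')
for o in handle(c): print(o)
s=cv2.cvtColor(c['color'],cv2.COLOR_RGB2HSV); p,m,_=pose()
mk=((s[...,1]<50)&(s[...,2]>90)).astype(np.uint8); 
k,lab,stt,cen=cv2.connectedComponentsWithStats(mk)
for i in range(1,k):
    if stt[i,4]>800: print(stt[i],cen[i].round(0),onz(c,*cen[i],.009).round(4))
E
```

```text
t24.15 [ 0.4276 -0.1319  0.1006] yaw 92.83 tilt [ 0.0024 -0.0008] q [ 0.89  0.14 -0.72  2.04  0.11  0.99  0.16] F [ 0.3 -0.6  0.2] w 0.602 g 0.0
move tool mm [ 1.2 -2.5 82.6] (n@30=2.8) az 0.23
([460, 1, 66, 101, 2985], array([ 0.5384, -0.0156]), 'yaw 71.0', 'ends', array([ 0.5274, -0.0476]), array([0.5482, 0.0126]), 'L 0.0637 W 0.0215')
([297, 154, 32, 122, 3438], array([ 0.4255, -0.136 ]), 'yaw 92.5', 'ends', array([ 0.4278, -0.1878]), array([ 0.4235, -0.0899]), 'L 0.0979 W 0.0235')
([420, 273, 42, 17, 382], array([ 0.5307, -0.1882]), 'yaw 172.3', 'ends', array([ 0.5498, -0.1907]), array([ 0.5152, -0.1861]), 'L 0.0350 W 0.0137')
([476, 285, 35, 24, 386], array([ 0.5821, -0.1993]), 'yaw 152.4', 'ends', array([ 0.596 , -0.2066]), array([ 0.5633, -0.1895]), 'L 0.0369 W 0.0137')
([539, 303, 74, 63, 2705], array([ 0.6589, -0.2317]), 'yaw 137.3', 'ends', array([ 0.6867, -0.2574]), array([ 0.6318, -0.2068]), 'L 0.0746 W 0.0549')
([425, 344, 35, 51, 1057], array([ 0.5475, -0.2786]), 'yaw 119.5', 'ends', array([ 0.5629, -0.3058]), array([ 0.5317, -0.2506]), 'L 0.0633 W 0.0285')
[ 142    0   60  132 2428] [173.  47.] [ 0.3255 -0.0236  0.009 ]
[ 292    0   44  153 5988] [313.  71.] [ 0.4213 -0.034   0.009 ]
[ 570   61   70  177 8809] [609. 156.] [ 0.6464 -0.0817  0.009 ]
[    0   130   216   270 36101] [102. 232.] [ 0.2568 -0.1623  0.009 ]
[519 289  36  45 935] [536. 310.] [ 0.6265 -0.2183  0.009 ]
```

Request:
{"name": "apply_moves", "arguments": {
  "rows": [
    {"x":1,"y":-2,"z":25,"ax":0,"ay":0,"az":0,"gripper":0.4},
    {"x":0,"y":0,"z":25,"ax":0,"ay":0,"az":0,"gripper":0.4},
    {"x":0,"y":0,"z":15,"ax":0,"ay":0,"az":0,"gripper":0.4},
    {"x":0,"y":0,"z":5,"ax":0,"ay":0,"az":0,"gripper":0.4},
    {"x":0,"y":0,"z":0,"ax":0,"ay":0,"az":0,"gripper":0.4}
  ]
}}

```text
clock: 24.62
position: [0.4241, -0.1308, 0.0289]
ee_rot: [0.69, 0.724, -0.0, -0.0]
ft_force: [-0.0, -0.3, 0.4]
grip_width: 0.601
grasp_force: 0.0
```

Request:
{"name": "apply_moves", "arguments": {
  "rows": [
    {"x":0,"y":0,"z":0,"ax":0,"ay":0,"az":0,"gripper":0.4},
    {"x":0,"y":0,"z":0,"ax":0,"ay":0,"az":0,"gripper":0.4},
    {"x":0,"y":0,"z":0,"ax":0,"ay":0,"az":0,"gripper":0.4}
  ]
}}

```text
clock: 24.87
position: [0.4251, -0.1312, 0.0301]
ee_rot: [0.69, 0.724, 0.0, 0.001]
ft_force: [0.1, -0.6, -0.3]
grip_width: 0.6
grasp_force: 0.0
```

```bash
python3 - <<'E'
from h import *
st()
go(.4252,-.1309,.0165,92.6)
E
```

```text
t24.87 [ 0.4251 -0.1312  0.0301] yaw 92.82 tilt [ 0.0018 -0.0011] q [ 0.84  0.26 -0.69  2.1   0.23  0.84  0.06] F [ 0.1 -0.6 -0.3] w 0.600 g 0.0
move tool mm [ 0.3  0.1 13.6] (n@30=0.5) az 0.22
```

Request:
{"name": "apply_moves", "arguments": {
  "newtons": 110,
  "rows": [
    {"x":0,"y":0,"z":8,"ax":0,"ay":0,"az":0,"gripper":0.4},
    {"x":0,"y":0,"z":5.5,"ax":0,"ay":0,"az":0,"gripper":0.4},
    {"x":0,"y":0,"z":0,"ax":0,"ay":0,"az":0,"gripper":0.4},
    {"x":0,"y":0,"z":0,"ax":0,"ay":0,"az":0,"gripper":0.8},
    {"x":0,"y":0,"z":0,"ax":0,"ay":0,"az":0,"gripper":1}
  ]
}}

```text
clock: 25.28
position: [0.4242, -0.1307, 0.0154]
ee_rot: [0.689, 0.724, -0.0, -0.0]
ft_force: [-0.1, 0.7, -0.6]
grip_width: 0.329
grasp_force: 0.0
```

Request:
{"name": "apply_moves", "arguments": {
  "rows": [
    {"x":0,"y":0,"z":0,"ax":0,"ay":0,"az":0,"gripper":1},
    {"x":0,"y":0,"z":0,"ax":0,"ay":0,"az":0,"gripper":1},
    {"x":0,"y":0,"z":0,"ax":0,"ay":0,"az":0,"gripper":1},
    {"x":0,"y":0,"z":0,"ax":0,"ay":0,"az":0,"gripper":1}
  ]
}}

```text
clock: 25.62
position: [0.4246, -0.1308, 0.0159]
ee_rot: [0.689, 0.724, 0.0, 0.0]
ft_force: [-1.4, 1.5, 5.9]
grip_width: 0.254
grasp_force: 108.0
```

Request:
{"name": "apply_moves", "arguments": {
  "rows": [
    {"x":0,"y":0,"z":-8,"ax":0,"ay":0,"az":0,"gripper":1},
    {"x":0,"y":0,"z":-20,"ax":0,"ay":0,"az":0,"gripper":1},
    {"x":0,"y":0,"z":-30,"ax":0,"ay":0,"az":0,"gripper":1},
    {"x":0,"y":0,"z":-35,"ax":0,"ay":0,"az":0,"gripper":1},
    {"x":0,"y":0,"z":-35,"ax":0,"ay":0,"az":0,"gripper":1}
  ]
}}

```text
clock: 26.03
position: [0.4235, -0.1302, 0.1449]
ee_rot: [0.689, 0.725, -0.0, -0.001]
ft_force: [0.6, -0.9, -2.1]
grip_width: 0.258
grasp_force: 108.0
```

Request:
{"name": "apply_moves", "arguments": {
  "rows": [
    {"x":0,"y":0,"z":-20,"ax":0,"ay":0,"az":0,"gripper":1},
    {"x":0,"y":0,"z":0,"ax":0,"ay":0,"az":0,"gripper":1},
    {"x":0,"y":0,"z":0,"ax":0,"ay":0,"az":0,"gripper":1},
    {"x":0,"y":0,"z":0,"ax":0,"ay":0,"az":0,"gripper":1}
  ]
}}

```text
clock: 26.37
position: [0.4234, -0.1307, 0.1626]
ee_rot: [0.689, 0.724, -0.0, -0.001]
ft_force: [-1.3, -0.1, -2.0]
grip_width: 0.258
grasp_force: 108.1
```

```bash
python3 - <<'E'
from h import *
st(); c=save('wrist','w10')
go(.38,-.235,.16,-10.3)
E
```

```text
t26.37 [ 0.4234 -0.1307  0.1626] yaw 92.83 tilt [-0.0014  0.0001] q [ 0.93  0.04 -0.73  1.99  0.03  1.13  0.23] F [-1.3 -0.1 -2. ] w 0.258 g 108.1
move tool mm [-102.1  -48.4    2.2] (n@30=3.8) az 103.13
```

View pics/w10.png

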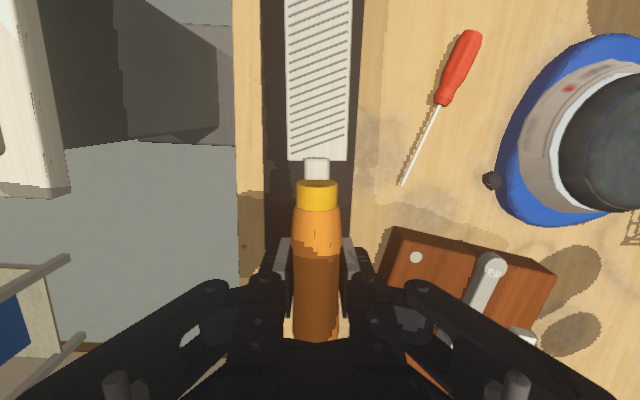

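The file is held along the tool x axis. The blade's rear end is at v≈160 (u 288–348) and the ferrule at (317,195).

```bash
python3 - <<'E'
from h import *
c=camera('wrist'); p,m,_=pose()
s=cv2.cvtColor(c['color'],cv2.COLOR_RGB2HSV)
mk=((s[...,1]<60)&(s[...,2]>110)).astype(np.uint8)
P=[];S=[]
for v in range(2,154,2):
    u=np.where(mk[v,270:370])[0]+270
    if len(u)<20: continue
    w=u.max()-u.min()+1; uc=(u.max()+u.min())/2
    o,d=ray(c,uc,v); f=K(c); o2,d2=ray(c,u.min()-.5,v); o3,d3=ray(c,u.max()+.5,v)
    Z=.028/np.linalg.norm(d3-d2); P.append(m.T@(o+d*Z-p)*1000)
P=np.array(P); x=P[:,0]
for lo,hi in [(x.min(),x.min()+25),(x.max()-25,x.max())]:
    q=P[(x>=lo)&(x<=hi)]; print(np.median(q,0).round(1),len(q))
print('pitch (z down per x) deg',np.degrees(np.arctan(np.polyfit(x,P[:,2],1)[0])),'yaw',np.degrees(np.arctan(np.polyfit(x,P[:,1],1)[0])))
for v in (155,158,161,163): 
    u=np.where(mk[v,270:370])[0]; print(v,len(u), (m.T@(onz(c,318,v,p[2]-.006)-p)*1000).round(1))
E
```

```text
[65.9  0.6  6.8] 29
[101.5   0.8   6.7] 34
pitch (z down per x) deg -0.49159403425395765 yaw 0.35945351564986644
155 61 [52.   1.1  6.1]
158 60 [50.7  1.1  6.1]
161 26 [49.3  1.1  6.1]
163 26 [48.3  1.1  6.1]
```

Request:
{"name": "apply_moves", "arguments": {
  "rows": [
    {"x":-20,"y":-8,"z":-35,"ax":0,"ay":0,"az":0,"gripper":1},
    {"x":-27,"y":-12,"z":-26,"ax":0,"ay":0,"az":0,"gripper":1},
    {"x":-27,"y":-12,"z":-26,"ax":0,"ay":0,"az":0,"gripper":1},
    {"x":-27,"y":-11,"z":0,"ax":0,"ay":0,"az":0,"gripper":1},
    {"x":0,"y":0,"z":0,"ax":0,"ay":0,"az":4,"gripper":1}
  ]
}}

```text
clock: 26.88
position: [0.3839, -0.2394, 0.2505]
ee_rot: [0.716, 0.698, -0.001, 0.0]
ft_force: [-0.4, 0.0, -3.0]
grip_width: 0.256
grasp_force: 108.7
```

Request:
{"name": "apply_moves", "arguments": {
  "rows": [
    {"x":0,"y":0,"z":0,"ax":0,"ay":0,"az":6,"gripper":1},
    {"x":0,"y":0,"z":0,"ax":0,"ay":0,"az":6,"gripper":1},
    {"x":0,"y":0,"z":0,"ax":0,"ay":0,"az":6,"gripper":1},
    {"x":0,"y":0,"z":0,"ax":0,"ay":0,"az":6,"gripper":1},
    {"x":0,"y":0,"z":0,"ax":0,"ay":0,"az":6,"gripper":1}
  ]
}}

```text
clock: 27.3
position: [0.3858, -0.2335, 0.2491]
ee_rot: [0.872, 0.489, -0.0, -0.001]
ft_force: [0.0, 1.1, -1.8]
grip_width: 0.256
grasp_force: 108.6
```

Request:
{"name": "apply_moves", "arguments": {
  "rows": [
    {"x":0,"y":0,"z":0,"ax":0,"ay":0,"az":6,"gripper":1},
    {"x":0,"y":0,"z":0,"ax":0,"ay":0,"az":6,"gripper":1},
    {"x":0,"y":0,"z":0,"ax":0,"ay":0,"az":6,"gripper":1},
    {"x":0,"y":0,"z":0,"ax":0,"ay":0,"az":6,"gripper":1},
    {"x":0,"y":0,"z":0,"ax":0,"ay":0,"az":6,"gripper":1}
  ]
}}

```text
clock: 27.72
position: [0.3858, -0.2334, 0.2491]
ee_rot: [0.969, 0.247, -0.001, -0.001]
ft_force: [0.4, 0.6, -2.6]
grip_width: 0.256
grasp_force: 108.6
```

Request:
{"name": "apply_moves", "arguments": {
  "rows": [
    {"x":0,"y":0,"z":0,"ax":0,"ay":0,"az":6,"gripper":1},
    {"x":0,"y":0,"z":0,"ax":0,"ay":0,"az":6,"gripper":1},
    {"x":0,"y":0,"z":0,"ax":0,"ay":0,"az":6,"gripper":1},
    {"x":0,"y":0,"z":0,"ax":0,"ay":0,"az":6,"gripper":1},
    {"x":0,"y":0,"z":0,"ax":0,"ay":0,"az":6,"gripper":1}
  ]
}}

```text
clock: 28.13
position: [0.3858, -0.2334, 0.2491]
ee_rot: [1.0, -0.013, -0.001, -0.001]
ft_force: [1.0, -0.4, -1.7]
grip_width: 0.26
grasp_force: 108.6
```

Request:
{"name": "apply_moves", "arguments": {
  "rows": [
    {"x":0,"y":0,"z":0,"ax":0,"ay":0,"az":5,"gripper":1},
    {"x":0,"y":0,"z":0,"ax":0,"ay":0,"az":4,"gripper":1},
    {"x":0,"y":0,"z":0,"ax":0,"ay":0,"az":0,"gripper":1},
    {"x":0,"y":0,"z":0,"ax":0,"ay":0,"az":0,"gripper":1}
  ]
}}

```text
clock: 28.47
position: [0.3859, -0.2336, 0.2495]
ee_rot: [0.996, -0.087, -0.001, -0.001]
ft_force: [-0.3, -0.2, -2.3]
grip_width: 0.256
grasp_force: 108.7
```

```bash
python3 - <<'E'
from h import *
st(); go(.3803,-.2334,.105,-10.3)
E
```

```text
t28.47 [ 0.3859 -0.2336  0.2495] yaw -10.03 tilt [-0.0013  0.0014] q [ 1.09 -0.03 -0.63  1.85 -0.02  1.31 -1.28] F [-0.3 -0.2 -2.3] w 0.256 g 108.7
move tool mm [ -5.3   1.  144.5] (n@30=4.8) az 0.27
```

Request:
{"name": "apply_moves", "arguments": {
  "rows": [
    {"x":-5,"y":1,"z":35,"ax":0,"ay":0,"az":0,"gripper":1},
    {"x":0,"y":0,"z":40,"ax":0,"ay":0,"az":0,"gripper":1},
    {"x":0,"y":0,"z":40,"ax":0,"ay":0,"az":0,"gripper":1},
    {"x":0,"y":0,"z":30,"ax":0,"ay":0,"az":0,"gripper":1},
    {"x":0,"y":0,"z":0,"ax":0,"ay":0,"az":0,"gripper":1}
  ]
}}

```text
clock: 28.88
position: [0.3776, -0.2317, 0.0999]
ee_rot: [0.996, -0.087, -0.004, -0.003]
ft_force: [-1.8, 0.6, -3.8]
grip_width: 0.259
grasp_force: 108.6
```

Request:
{"name": "apply_moves", "arguments": {
  "rows": [
    {"x":0,"y":0,"z":0,"ax":0,"ay":0,"az":0,"gripper":1},
    {"x":0,"y":0,"z":0,"ax":0,"ay":0,"az":0,"gripper":1},
    {"x":0,"y":0,"z":0,"ax":0,"ay":0,"az":0,"gripper":1}
  ]
}}

```text
clock: 29.13
position: [0.3825, -0.2347, 0.1077]
ee_rot: [0.996, -0.088, 0.001, 0.001]
ft_force: [0.2, -0.1, -1.5]
grip_width: 0.251
grasp_force: 108.6
```

```bash
python3 - <<'E'
from h import *
st(); go(.3803,-.2334,.080,-10.3)
E
```

```text
t29.13 [ 0.3825 -0.2347  0.1077] yaw -10.14 tilt [ 0.0027 -0.0021] q [ 1.07  0.12 -0.64  2.04  0.09  1.   -1.37] F [ 0.2 -0.1 -1.5] w 0.251 g 108.6
move tool mm [-2.5 -0.9 27.7] (n@30=0.9) az 0.16
```

Request:
{"name": "apply_moves", "arguments": {
  "rows": [
    {"x":-3,"y":0,"z":10,"ax":0,"ay":0,"az":0,"gripper":1},
    {"x":0,"y":0,"z":8,"ax":0,"ay":0,"az":0,"gripper":1},
    {"x":0,"y":0,"z":6,"ax":0,"ay":0,"az":0,"gripper":1},
    {"x":0,"y":0,"z":0,"ax":0,"ay":0,"az":0,"gripper":1},
    {"x":0,"y":0,"z":0,"ax":0,"ay":0,"az":0,"gripper":1}
  ]
}}

```text
clock: 29.55
position: [0.378, -0.2332, 0.0811]
ee_rot: [0.996, -0.089, -0.0, -0.0]
ft_force: [-0.9, 0.6, -0.9]
grip_width: 0.256
grasp_force: 108.6
```

Request:
{"name": "apply_moves", "arguments": {
  "rows": [
    {"x":0,"y":0,"z":1,"ax":0,"ay":0,"az":0,"gripper":1},
    {"x":0,"y":0,"z":1,"ax":0,"ay":0,"az":0,"gripper":1},
    {"x":0,"y":0,"z":0,"ax":0,"ay":0,"az":0,"gripper":1}
  ]
}}

```text
clock: 29.8
position: [0.3783, -0.2334, 0.0795]
ee_rot: [0.996, -0.089, 0.0, 0.0]
ft_force: [0.2, 0.0, -2.1]
grip_width: 0.255
grasp_force: 108.6
```

Request:
{"name": "apply_moves", "arguments": {
  "rows": [
    {"x":0,"y":0,"z":1,"ax":0,"ay":0,"az":0,"gripper":1},
    {"x":0,"y":0,"z":0,"ax":0,"ay":0,"az":0,"gripper":1}
  ]
}}

```text
clock: 29.97
position: [0.3782, -0.2334, 0.0785]
ee_rot: [0.996, -0.089, 0.0, 0.0]
ft_force: [0.4, 0.0, -1.9]
grip_width: 0.259
grasp_force: 108.6
```

```bash
python3 - <<'E'
from h import *
st(); go(.3803,-.2334,.0789,-10.3); print(get_obs()['torque'])
E
```

```text
t29.97 [ 0.3782 -0.2334  0.0785] yaw -10.18 tilt [ 0.0001 -0.0001] q [ 1.06  0.16 -0.64  2.07  0.12  0.94 -1.39] F [ 0.4  0.  -1.9] w 0.259 g 108.6
move tool mm [ 2.  -0.4 -0.4] (n@30=0.1) az 0.12
[ 0.06568059  0.04173481 -0.00881268]
```

Not touching yet, so I'll step down slowly.

Request:
{"name": "apply_moves", "arguments": {
  "rows": [
    {"x":0,"y":0,"z":0.7,"ax":0,"ay":0,"az":0,"gripper":1},
    {"x":0,"y":0,"z":0,"ax":0,"ay":0,"az":0,"gripper":1}
  ]
}}

```text
clock: 30.13
position: [0.3782, -0.2334, 0.0777]
ee_rot: [0.996, -0.089, 0.0, 0.0]
ft_force: [1.0, -0.6, -2.1]
grip_width: 0.257
grasp_force: 108.6
```

Request:
{"name": "apply_moves", "arguments": {
  "rows": [
    {"x":0,"y":0,"z":0.7,"ax":0,"ay":0,"az":0,"gripper":1},
    {"x":0,"y":0,"z":0,"ax":0,"ay":0,"az":0,"gripper":1}
  ]
}}

```text
clock: 30.3
position: [0.3782, -0.2334, 0.077]
ee_rot: [0.996, -0.089, 0.0, 0.0]
ft_force: [-0.6, -0.3, -2.2]
grip_width: 0.256
grasp_force: 108.6
```

Request:
{"name": "apply_moves", "arguments": {
  "rows": [
    {"x":0,"y":0,"z":0.7,"ax":0,"ay":0,"az":0,"gripper":1},
    {"x":0,"y":0,"z":0,"ax":0,"ay":0,"az":0,"gripper":1}
  ]
}}

```text
clock: 30.47
position: [0.3783, -0.2334, 0.0764]
ee_rot: [0.996, -0.089, 0.0, 0.0]
ft_force: [-0.5, -0.8, -1.9]
grip_width: 0.257
grasp_force: 108.7
```

Request:
{"name": "apply_moves", "arguments": {
  "rows": [
    {"x":0,"y":0,"z":0.7,"ax":0,"ay":0,"az":0,"gripper":1},
    {"x":0,"y":0,"z":0,"ax":0,"ay":0,"az":0,"gripper":1}
  ]
}}

```text
clock: 30.63
position: [0.3783, -0.2335, 0.0757]
ee_rot: [0.996, -0.089, 0.0, 0.0]
ft_force: [-0.5, 0.3, 0.2]
grip_width: 0.254
grasp_force: 108.9
```

```bash
python3 - <<'E'
from h import *
st(); print(get_obs()['torque'])
E
```

```text
t30.63 [ 0.3783 -0.2335  0.0757] yaw -10.17 tilt [ 0.0003 -0.0002] q [ 1.06  0.17 -0.64  2.07  0.12  0.94 -1.4 ] F [-0.5  0.3  0.2] w 0.254 g 108.9
[-0.00306829 -0.06501449  0.02551176]
```

Request:
{"name": "apply_moves", "arguments": {
  "rows": [
    {"x":0,"y":0,"z":-3,"ax":0,"ay":-0.8,"az":0,"gripper":1},
    {"x":0,"y":0,"z":0,"ax":0,"ay":0,"az":0,"gripper":1},
    {"x":0,"y":0,"z":0,"ax":0,"ay":0,"az":0,"gripper":1}
  ]
}}

```text
clock: 30.88
position: [0.3785, -0.2334, 0.0789]
ee_rot: [0.996, -0.089, -0.007, -0.001]
ft_force: [-0.1, 0.3, -1.6]
grip_width: 0.261
grasp_force: 108.8
```

Request:
{"name": "apply_moves", "arguments": {
  "rows": [
    {"x":0,"y":0,"z":0.7,"ax":0,"ay":0,"az":0,"gripper":1},
    {"x":0,"y":0,"z":0,"ax":0,"ay":0,"az":0,"gripper":1}
  ]
}}

```text
clock: 31.05
position: [0.3784, -0.2334, 0.078]
ee_rot: [0.996, -0.089, -0.007, -0.001]
ft_force: [0.1, 0.4, -0.2]
grip_width: 0.258
grasp_force: 108.9
```

Request:
{"name": "apply_moves", "arguments": {
  "rows": [
    {"x":0,"y":0,"z":0.7,"ax":0,"ay":0,"az":0,"gripper":1},
    {"x":0,"y":0,"z":0,"ax":0,"ay":0,"az":0,"gripper":1}
  ]
}}

```text
clock: 31.22
position: [0.3784, -0.2334, 0.0773]
ee_rot: [0.996, -0.089, -0.007, -0.001]
ft_force: [-0.4, -0.1, 0.7]
grip_width: 0.255
grasp_force: 109.1
```

Request:
{"name": "apply_moves", "arguments": {
  "rows": [
    {"x":0,"y":0,"z":0.7,"ax":0,"ay":0,"az":0,"gripper":1},
    {"x":0,"y":0,"z":0,"ax":0,"ay":0,"az":0,"gripper":1}
  ]
}}

```text
clock: 31.38
position: [0.3783, -0.2335, 0.0767]
ee_rot: [0.996, -0.089, -0.007, -0.0]
ft_force: [-0.7, -0.4, 2.6]
grip_width: 0.256
grasp_force: 109.4
```

```bash
python3 - <<'E'
from h import *
st(); print(get_obs()['torque'])
E
```

```text
t31.38 [ 0.3783 -0.2335  0.0767] yaw -10.18 tilt [-0.0133  0.0022] q [ 1.05  0.18 -0.64  2.06  0.13  0.95 -1.41] F [-0.7 -0.4  2.6] w 0.256 g 109.4
[-0.10221134 -0.55871675  0.15321914]
```

Request:
{"name": "apply_moves", "arguments": {
  "rows": [
    {"x":4,"y":0,"z":-0.06,"ax":0,"ay":0,"az":0,"gripper":1},
    {"x":5,"y":0,"z":-0.07,"ax":0,"ay":0,"az":0,"gripper":1},
    {"x":6,"y":0,"z":-0.08,"ax":0,"ay":0,"az":0,"gripper":1}
  ]
}}

```text
clock: 31.63
position: [0.3932, -0.2363, 0.0767]
ee_rot: [0.996, -0.089, -0.007, -0.0]
ft_force: [-3.3, 0.3, 3.3]
grip_width: 0.258
grasp_force: 109.6
```

Request:
{"name": "apply_moves", "arguments": {
  "rows": [
    {"x":6,"y":0,"z":-0.08,"ax":0,"ay":0,"az":0,"gripper":1},
    {"x":6,"y":0,"z":-0.08,"ax":0,"ay":0,"az":0,"gripper":1},
    {"x":6,"y":0,"z":-0.08,"ax":0,"ay":0,"az":0,"gripper":1}
  ]
}}

```text
clock: 31.88
position: [0.4115, -0.2394, 0.0767]
ee_rot: [0.996, -0.089, -0.007, -0.001]
ft_force: [-4.5, 0.2, 5.1]
grip_width: 0.256
grasp_force: 109.8
```

```bash
python3 - <<'E'
from h import *
st(); print(get_obs()['torque'])
E
```

```text
t31.88 [ 0.4115 -0.2394  0.0767] yaw -10.17 tilt [-0.0136  0.0024] q [ 1.01  0.25 -0.63  1.99  0.18  0.97 -1.46] F [-4.5  0.2  5.1] w 0.256 g 109.8
[-0.04329379 -0.18948275 -0.04079042]
```

Request:
{"name": "apply_moves", "arguments": {
  "rows": [
    {"x":6,"y":0,"z":-0.15,"ax":0,"ay":0,"az":0,"gripper":1},
    {"x":6,"y":0,"z":-0.12,"ax":0,"ay":0,"az":0,"gripper":1},
    {"x":6,"y":0,"z":-0.12,"ax":0,"ay":0,"az":0,"gripper":1},
    {"x":6,"y":0,"z":-0.12,"ax":0,"ay":0,"az":0,"gripper":1}
  ]
}}

```text
clock: 32.22
position: [0.4351, -0.2436, 0.0769]
ee_rot: [0.996, -0.089, -0.007, -0.001]
ft_force: [-4.9, 1.0, 6.8]
grip_width: 0.257
grasp_force: 110.0
```

Request:
{"name": "apply_moves", "arguments": {
  "rows": [
    {"x":6,"y":0,"z":-0.12,"ax":0,"ay":0,"az":0,"gripper":1},
    {"x":6,"y":0,"z":-0.12,"ax":0,"ay":0,"az":0,"gripper":1},
    {"x":6,"y":0,"z":-0.12,"ax":0,"ay":0,"az":0,"gripper":1},
    {"x":6,"y":0,"z":-0.12,"ax":0,"ay":0,"az":0,"gripper":1},
    {"x":1,"y":0,"z":0,"ax":0,"ay":0,"az":0,"gripper":1}
  ]
}}

```text
clock: 32.63
position: [0.4603, -0.2482, 0.0775]
ee_rot: [0.996, -0.089, -0.006, -0.0]
ft_force: [-6.7, 0.5, 9.7]
grip_width: 0.257
grasp_force: 110.5
```

```bash
python3 - <<'E'
from h import *
st(); p=pose()[0]; print(get_obs()['torque'], 'tip',((p[:2]-[.6214,-.2773])@[.984,-.179]+.225)*1000)
E
```

```text
t32.63 [ 0.4603 -0.2482  0.0775] yaw -10.17 tilt [-0.0128  0.0019] q [ 0.94  0.35 -0.62  1.87  0.24  1.01 -1.53] F [-6.7  0.5  9.7] w 0.257 g 110.5
[-0.13629646  0.21601754 -0.08748449] tip 61.275009211522594
```

Request:
{"name": "apply_moves", "arguments": {
  "rows": [
    {"x":0,"y":0,"z":-5,"ax":0,"ay":0,"az":0,"gripper":1},
    {"x":0,"y":0,"z":-10,"ax":0,"ay":0,"az":0,"gripper":1},
    {"x":0,"y":0,"z":-15,"ax":0,"ay":0,"az":0,"gripper":1},
    {"x":0,"y":0,"z":0,"ax":0,"ay":0,"az":0,"gripper":1},
    {"x":-10,"y":0,"z":0.1,"ax":0,"ay":0,"az":0,"gripper":1}
  ]
}}

```text
clock: 33.05
position: [0.4508, -0.2461, 0.1075]
ee_rot: [0.996, -0.088, -0.006, -0.001]
ft_force: [-1.0, 1.1, -1.9]
grip_width: 0.255
grasp_force: 108.7
```

Request:
{"name": "apply_moves", "arguments": {
  "rows": [
    {"x":-20,"y":0,"z":0.3,"ax":0,"ay":0,"az":0,"gripper":1},
    {"x":-20,"y":0,"z":0.3,"ax":0,"ay":0,"az":0,"gripper":1},
    {"x":-20,"y":0,"z":0.3,"ax":0,"ay":0,"az":0,"gripper":1},
    {"x":-13,"y":0,"z":0.1,"ax":0,"ay":0,"az":0,"gripper":1},
    {"x":0,"y":0,"z":0,"ax":0,"ay":0,"az":0,"gripper":1}
  ]
}}

```text
clock: 33.47
position: [0.3739, -0.2329, 0.1058]
ee_rot: [0.996, -0.089, -0.009, -0.001]
ft_force: [0.2, 0.2, -2.0]
grip_width: 0.262
grasp_force: 108.7
```

Request:
{"name": "apply_moves", "arguments": {
  "rows": [
    {"x":0,"y":0,"z":0,"ax":0,"ay":0,"az":0,"gripper":1},
    {"x":0,"y":0,"z":10,"ax":0,"ay":0,"az":0,"gripper":1},
    {"x":0,"y":0,"z":9,"ax":0,"ay":0,"az":0,"gripper":1},
    {"x":0,"y":0,"z":5,"ax":0,"ay":0,"az":0,"gripper":1},
    {"x":0,"y":0,"z":3,"ax":0,"ay":0,"az":0,"gripper":1}
  ]
}}

```text
clock: 33.88
position: [0.377, -0.2326, 0.0784]
ee_rot: [0.996, -0.088, -0.008, -0.001]
ft_force: [-1.0, 0.7, -0.1]
grip_width: 0.257
grasp_force: 108.8
```

Request:
{"name": "apply_moves", "arguments": {
  "rows": [
    {"x":0,"y":0,"z":2,"ax":0,"ay":0,"az":0,"gripper":1},
    {"x":0,"y":0,"z":0,"ax":0,"ay":0,"az":0,"gripper":1},
    {"x":0,"y":0,"z":0,"ax":0,"ay":0,"az":0,"gripper":1}
  ]
}}

```text
clock: 34.13
position: [0.3776, -0.2331, 0.0781]
ee_rot: [0.996, -0.088, -0.007, -0.001]
ft_force: [0.1, 0.7, 0.0]
grip_width: 0.256
grasp_force: 109.0
```

```bash
python3 - <<'E'
from h import *
st(); p=pose()[0]; print(get_obs()['torque'], 'tip',((p[:2]-[.6214,-.2773])@[.984,-.179]+.225)*1000)
E
```

```text
t34.13 [ 0.3776 -0.2331  0.0781] yaw -10.15 tilt [-0.0133  0.0024] q [ 1.05  0.17 -0.64  2.06  0.13  0.96 -1.4 ] F [0.1 0.7 0. ] w 0.256 g 109.0
[ 0.17353432 -0.1917229   0.10347855] tip -22.809528938079694
```

Request:
{"name": "apply_moves", "arguments": {
  "rows": [
    {"x":0,"y":0,"z":0.8,"ax":0,"ay":0,"az":0,"gripper":1},
    {"x":0,"y":0,"z":0,"ax":0,"ay":0,"az":0,"gripper":1},
    {"x":4,"y":0,"z":-0.08,"ax":0,"ay":0,"az":0,"gripper":1},
    {"x":5,"y":0,"z":-0.1,"ax":0,"ay":0,"az":0,"gripper":1},
    {"x":6,"y":0,"z":-0.12,"ax":0,"ay":0,"az":0,"gripper":1}
  ]
}}

```text
clock: 34.55
position: [0.3924, -0.2363, 0.0775]
ee_rot: [0.996, -0.089, -0.007, -0.0]
ft_force: [-1.7, 0.5, 1.4]
grip_width: 0.256
grasp_force: 109.3
```

Request:
{"name": "apply_moves", "arguments": {
  "rows": [
    {"x":6,"y":0,"z":-0.14,"ax":0,"ay":0,"az":0,"gripper":1},
    {"x":6,"y":0,"z":-0.14,"ax":0,"ay":0,"az":0,"gripper":1},
    {"x":6,"y":0,"z":-0.14,"ax":0,"ay":0,"az":0,"gripper":1},
    {"x":6,"y":0,"z":-0.14,"ax":0,"ay":0,"az":0,"gripper":1},
    {"x":6,"y":0,"z":-0.14,"ax":0,"ay":0,"az":0,"gripper":1}
  ]
}}

```text
clock: 34.97
position: [0.4222, -0.2413, 0.0776]
ee_rot: [0.996, -0.089, -0.007, -0.001]
ft_force: [-3.1, 1.4, 3.8]
grip_width: 0.256
grasp_force: 109.5
```

Request:
{"name": "apply_moves", "arguments": {
  "rows": [
    {"x":6,"y":0,"z":-0.16,"ax":0,"ay":0,"az":0,"gripper":1},
    {"x":6,"y":0,"z":-0.16,"ax":0,"ay":0,"az":0,"gripper":1},
    {"x":6,"y":0,"z":-0.16,"ax":0,"ay":0,"az":0,"gripper":1},
    {"x":6,"y":0,"z":-0.16,"ax":0,"ay":0,"az":0,"gripper":1},
    {"x":6,"y":0,"z":-0.16,"ax":0,"ay":0,"az":0,"gripper":1}
  ]
}}

```text
clock: 35.38
position: [0.4516, -0.2466, 0.078]
ee_rot: [0.996, -0.089, -0.007, -0.001]
ft_force: [-2.8, 0.5, 5.7]
grip_width: 0.261
grasp_force: 109.8
```

Request:
{"name": "apply_moves", "arguments": {
  "rows": [
    {"x":6,"y":0,"z":-0.16,"ax":0,"ay":0,"az":0,"gripper":1},
    {"x":3,"y":0,"z":-0.06,"ax":0,"ay":0,"az":0,"gripper":1}
  ]
}}

```text
clock: 35.55
position: [0.4609, -0.2482, 0.0782]
ee_rot: [0.996, -0.089, -0.007, -0.001]
ft_force: [-4.1, 0.8, 6.5]
grip_width: 0.258
grasp_force: 109.9
```

```bash
python3 - <<'E'
from h import *
st(); p=pose()[0]; print(get_obs()['torque'], 'tip',((p[:2]-[.6214,-.2773])@[.984,-.179]+.225)*1000)
E
```

```text
t35.55 [ 0.4609 -0.2482  0.0782] yaw -10.17 tilt [-0.0133  0.0022] q [ 0.95  0.35 -0.62  1.87  0.24  1.01 -1.53] F [-4.1  0.8  6.5] w 0.258 g 109.9
[-0.01032636  0.15637792 -0.0007952 ] tip 61.817449110074755
```

Request:
{"name": "apply_moves", "arguments": {
  "rows": [
    {"x":0,"y":0,"z":-5,"ax":0,"ay":0,"az":0,"gripper":1},
    {"x":0,"y":0,"z":-10,"ax":0,"ay":0,"az":0,"gripper":1},
    {"x":0,"y":0,"z":-15,"ax":0,"ay":0,"az":0,"gripper":1},
    {"x":0,"y":0,"z":0,"ax":0,"ay":0,"az":0,"gripper":1},
    {"x":-10,"y":0,"z":0.1,"ax":0,"ay":0,"az":0,"gripper":1}
  ]
}}

```text
clock: 35.97
position: [0.4518, -0.2464, 0.1088]
ee_rot: [0.996, -0.088, -0.006, -0.0]
ft_force: [-1.2, 0.5, -2.7]
grip_width: 0.258
grasp_force: 108.7
```

Request:
{"name": "apply_moves", "arguments": {
  "rows": [
    {"x":-20,"y":0,"z":0.3,"ax":0,"ay":0,"az":0,"gripper":1},
    {"x":-20,"y":0,"z":0.3,"ax":0,"ay":0,"az":0,"gripper":1},
    {"x":-20,"y":0,"z":0.3,"ax":0,"ay":0,"az":0,"gripper":1},
    {"x":-14,"y":0,"z":0.2,"ax":0,"ay":0,"az":0,"gripper":1},
    {"x":0,"y":0,"z":0,"ax":0,"ay":0,"az":0,"gripper":1}
  ]
}}

```text
clock: 36.38
position: [0.3738, -0.2329, 0.1069]
ee_rot: [0.996, -0.089, -0.009, -0.001]
ft_force: [0.0, 0.1, -2.4]
grip_width: 0.258
grasp_force: 108.7
```

Request:
{"name": "apply_moves", "arguments": {
  "rows": [
    {"x":0,"y":0,"z":0,"ax":0,"ay":0,"az":0,"gripper":1},
    {"x":0,"y":0,"z":10,"ax":0,"ay":0,"az":0,"gripper":1},
    {"x":0,"y":0,"z":9,"ax":0,"ay":0,"az":0,"gripper":1},
    {"x":0,"y":0,"z":5,"ax":0,"ay":0,"az":0,"gripper":1},
    {"x":0,"y":0,"z":3,"ax":0,"ay":0,"az":0,"gripper":1}
  ]
}}

```text
clock: 36.8
position: [0.3769, -0.2326, 0.0794]
ee_rot: [0.996, -0.088, -0.008, -0.001]
ft_force: [-0.1, 0.4, -1.6]
grip_width: 0.259
grasp_force: 108.7
```

Request:
{"name": "apply_moves", "arguments": {
  "rows": [
    {"x":0,"y":0,"z":2,"ax":0,"ay":0,"az":0,"gripper":1},
    {"x":0,"y":0,"z":0,"ax":0,"ay":0,"az":0,"gripper":1},
    {"x":0,"y":0,"z":0,"ax":0,"ay":0,"az":0,"gripper":1}
  ]
}}

```text
clock: 37.05
position: [0.3775, -0.2331, 0.079]
ee_rot: [0.996, -0.088, -0.007, -0.001]
ft_force: [0.3, 0.9, -1.1]
grip_width: 0.258
grasp_force: 108.9
```

```bash
python3 - <<'E'
from h import *
st(); p=pose()[0]; print(get_obs()['torque'], 'tip',((p[:2]-[.6214,-.2773])@[.984,-.179]+.225)*1000)
E
```

```text
t37.05 [ 0.3775 -0.2331  0.079 ] yaw -10.15 tilt [-0.0135  0.0026] q [ 1.06  0.17 -0.64  2.06  0.13  0.96 -1.4 ] F [ 0.3  0.9 -1.1] w 0.258 g 108.9
[ 0.04973079 -0.05102036  0.04391961] tip -22.879844088555007
```

Now at z=0.079; I'll press 1.7 mm before the third stroke.

Request:
{"name": "apply_moves", "arguments": {
  "rows": [
    {"x":0,"y":0,"z":1,"ax":0,"ay":0,"az":0,"gripper":1},
    {"x":0,"y":0,"z":0.7,"ax":0,"ay":0,"az":0,"gripper":1},
    {"x":4,"y":0,"z":-0.08,"ax":0,"ay":0,"az":0,"gripper":1},
    {"x":5,"y":0,"z":-0.1,"ax":0,"ay":0,"az":0,"gripper":1},
    {"x":6,"y":0,"z":-0.12,"ax":0,"ay":0,"az":0,"gripper":1}
  ]
}}

```text
clock: 37.47
position: [0.3925, -0.2363, 0.0776]
ee_rot: [0.996, -0.089, -0.007, -0.0]
ft_force: [-1.9, 0.5, 0.6]
grip_width: 0.259
grasp_force: 109.2
```

Request:
{"name": "apply_moves", "arguments": {
  "rows": [
    {"x":6,"y":0,"z":-0.14,"ax":0,"ay":0,"az":0,"gripper":1},
    {"x":6,"y":0,"z":-0.14,"ax":0,"ay":0,"az":0,"gripper":1},
    {"x":6,"y":0,"z":-0.14,"ax":0,"ay":0,"az":0,"gripper":1},
    {"x":6,"y":0,"z":-0.14,"ax":0,"ay":0,"az":0,"gripper":1},
    {"x":6,"y":0,"z":-0.14,"ax":0,"ay":0,"az":0,"gripper":1}
  ]
}}

```text
clock: 37.88
position: [0.4222, -0.2413, 0.0777]
ee_rot: [0.996, -0.089, -0.007, -0.001]
ft_force: [-2.7, 0.3, 2.9]
grip_width: 0.255
grasp_force: 109.5
```

Request:
{"name": "apply_moves", "arguments": {
  "rows": [
    {"x":6,"y":0,"z":-0.16,"ax":0,"ay":0,"az":0,"gripper":1},
    {"x":6,"y":0,"z":-0.16,"ax":0,"ay":0,"az":0,"gripper":1},
    {"x":6,"y":0,"z":-0.16,"ax":0,"ay":0,"az":0,"gripper":1},
    {"x":6,"y":0,"z":-0.16,"ax":0,"ay":0,"az":0,"gripper":1},
    {"x":6,"y":0,"z":-0.16,"ax":0,"ay":0,"az":0,"gripper":1}
  ]
}}

```text
clock: 38.3
position: [0.4516, -0.2466, 0.0781]
ee_rot: [0.996, -0.089, -0.007, -0.001]
ft_force: [-4.2, -0.4, 5.4]
grip_width: 0.256
grasp_force: 109.7
```

Request:
{"name": "apply_moves", "arguments": {
  "rows": [
    {"x":6,"y":0,"z":-0.16,"ax":0,"ay":0,"az":0,"gripper":1},
    {"x":3,"y":0,"z":-0.06,"ax":0,"ay":0,"az":0,"gripper":1},
    {"x":0,"y":0,"z":0,"ax":0,"ay":0,"az":0,"gripper":1}
  ]
}}

```text
clock: 38.55
position: [0.4612, -0.2482, 0.0784]
ee_rot: [0.996, -0.089, -0.006, -0.001]
ft_force: [0.5, -0.8, 4.4]
grip_width: 0.259
grasp_force: 109.7
```

Request:
{"name": "apply_moves", "arguments": {
  "rows": [
    {"x":0,"y":0,"z":-5,"ax":0,"ay":0,"az":0,"gripper":1},
    {"x":0,"y":0,"z":-15,"ax":0,"ay":0,"az":0,"gripper":1},
    {"x":0,"y":0,"z":-30,"ax":0,"ay":0,"az":0,"gripper":1},
    {"x":0,"y":0,"z":-35,"ax":0,"ay":0,"az":0,"gripper":1},
    {"x":-20,"y":0,"z":-35,"ax":0,"ay":0.8,"az":0,"gripper":1}
  ]
}}

```text
clock: 38.97
position: [0.4434, -0.244, 0.1992]
ee_rot: [0.996, -0.088, 0.0, -0.001]
ft_force: [-0.8, -0.6, -0.8]
grip_width: 0.256
grasp_force: 108.7
```

Request:
{"name": "apply_moves", "arguments": {
  "rows": [
    {"x":-30,"y":0,"z":-30,"ax":0,"ay":0,"az":0,"gripper":1},
    {"x":-30,"y":0,"z":-20,"ax":0,"ay":0,"az":0,"gripper":1},
    {"x":0,"y":0,"z":0,"ax":0,"ay":0,"az":0,"gripper":1},
    {"x":0,"y":0,"z":0,"ax":0,"ay":0,"az":0,"gripper":1}
  ]
}}

```text
clock: 39.3
position: [0.3827, -0.2347, 0.2491]
ee_rot: [0.996, -0.089, 0.001, 0.002]
ft_force: [-0.0, -1.0, -3.1]
grip_width: 0.259
grasp_force: 108.8
```

```bash
python3 - <<'E'
from h import *
st(); go(.4246,-.1308,.25,92.8); c=save('wrist','w11')
t=camera('top')
im=t['color'][130:215,340:440,::-1]; cv2.imwrite('pics/t11.png',im)
E
```

```text
t39.30 [ 0.3827 -0.2347  0.2491] yaw -10.26 tilt [ 0.001  -0.0032] q [ 1.11 -0.04 -0.64  1.86 -0.02  1.31 -1.27] F [-0.  -1.  -3.1] w 0.259 g 108.8
move tool mm [  22.8 -109.7   -1.2] (n@30=3.7) az -103.06
```

Request:
{"name": "apply_moves", "arguments": {
  "rows": [
    {"x":0,"y":0,"z":0,"ax":0,"ay":0,"az":-4,"gripper":1},
    {"x":0,"y":0,"z":0,"ax":0,"ay":0,"az":-6.5,"gripper":1},
    {"x":0,"y":0,"z":0,"ax":0,"ay":0,"az":-6.5,"gripper":1},
    {"x":0,"y":0,"z":0,"ax":0,"ay":0,"az":-6.5,"gripper":1},
    {"x":0,"y":0,"z":0,"ax":0,"ay":0,"az":-6.5,"gripper":1}
  ]
}}

```text
clock: 39.82
position: [0.3837, -0.2337, 0.2462]
ee_rot: [0.984, 0.176, -0.001, -0.002]
ft_force: [0.5, -0.2, -2.6]
grip_width: 0.259
grasp_force: 108.8
```

Request:
{"name": "apply_moves", "arguments": {
  "rows": [
    {"x":0,"y":0,"z":0,"ax":0,"ay":0,"az":-6.5,"gripper":1},
    {"x":0,"y":0,"z":0,"ax":0,"ay":0,"az":-6.5,"gripper":1},
    {"x":0,"y":0,"z":0,"ax":0,"ay":0,"az":-6.5,"gripper":1},
    {"x":0,"y":0,"z":0,"ax":0,"ay":0,"az":-6.5,"gripper":1},
    {"x":0,"y":0,"z":0,"ax":0,"ay":0,"az":-6.5,"gripper":1}
  ]
}}

```text
clock: 40.23
position: [0.3838, -0.2337, 0.2463]
ee_rot: [0.896, 0.444, -0.0, -0.002]
ft_force: [-0.0, 0.1, -2.5]
grip_width: 0.258
grasp_force: 108.8
```

Request:
{"name": "apply_moves", "arguments": {
  "rows": [
    {"x":0,"y":0,"z":0,"ax":0,"ay":0,"az":-6.5,"gripper":1},
    {"x":0,"y":0,"z":0,"ax":0,"ay":0,"az":-6.5,"gripper":1},
    {"x":0,"y":0,"z":0,"ax":0,"ay":0,"az":-6.5,"gripper":1},
    {"x":0,"y":0,"z":0,"ax":0,"ay":0,"az":-6.5,"gripper":1},
    {"x":0,"y":0,"z":0,"ax":0,"ay":0,"az":-6.5,"gripper":1}
  ]
}}

```text
clock: 40.65
position: [0.3838, -0.2337, 0.2463]
ee_rot: [0.736, 0.677, 0.0, -0.002]
ft_force: [0.2, 0.6, -2.1]
grip_width: 0.255
grasp_force: 108.8
```

Request:
{"name": "apply_moves", "arguments": {
  "rows": [
    {"x":0,"y":0,"z":0,"ax":0,"ay":0,"az":-5,"gripper":1},
    {"x":0,"y":0,"z":0,"ax":0,"ay":0,"az":-3,"gripper":1},
    {"x":34,"y":15.5,"z":10,"ax":0,"ay":0,"az":0,"gripper":1},
    {"x":34,"y":15.5,"z":20,"ax":0,"ay":0,"az":0,"gripper":1},
    {"x":34,"y":16,"z":20,"ax":0,"ay":0,"az":0,"gripper":1}
  ]
}}

```text
clock: 41.07
position: [0.4255, -0.1297, 0.1972]
ee_rot: [0.69, 0.724, 0.001, -0.001]
ft_force: [1.1, -0.4, -3.1]
grip_width: 0.255
grasp_force: 108.7
```

Request:
{"name": "apply_moves", "arguments": {
  "rows": [
    {"x":0,"y":0,"z":40,"ax":0,"ay":0,"az":0,"gripper":1},
    {"x":0,"y":0,"z":40,"ax":0,"ay":0,"az":0,"gripper":1},
    {"x":0,"y":0,"z":40,"ax":0,"ay":0,"az":0,"gripper":1},
    {"x":0,"y":0,"z":20,"ax":0,"ay":0,"az":0,"gripper":1},
    {"x":0,"y":0,"z":0,"ax":0,"ay":0,"az":0,"gripper":1}
  ]
}}

```text
clock: 41.48
position: [0.4216, -0.1291, 0.0533]
ee_rot: [0.689, 0.725, -0.001, -0.005]
ft_force: [-1.1, 0.1, -2.7]
grip_width: 0.257
grasp_force: 108.5
```

Request:
{"name": "apply_moves", "arguments": {
  "rows": [
    {"x":0,"y":0,"z":0,"ax":0,"ay":0,"az":0,"gripper":1},
    {"x":0,"y":0,"z":0,"ax":0,"ay":0,"az":0,"gripper":1},
    {"x":0,"y":0,"z":0,"ax":0,"ay":0,"az":0,"gripper":1}
  ]
}}

```text
clock: 41.73
position: [0.4261, -0.1316, 0.0601]
ee_rot: [0.689, 0.724, 0.001, 0.001]
ft_force: [-0.2, 0.5, -2.4]
grip_width: 0.255
grasp_force: 108.6
```

```bash
python3 - <<'E'
from h import *
st(); go(.4246,-.1308,.0165,92.8)
c=camera('wrist')
s=cv2.cvtColor(c['color'],cv2.COLOR_RGB2HSV); p,m,_=pose()
mk=((s[...,1]<60)&(s[...,2]>110)).astype(np.uint8)
for v in (10,80,150,155,158,161,165): 
    u=np.where(mk[v,270:370])[0]+270; print(v,len(u),u.min() if len(u) else 0,u.max() if len(u) else 0, end='; ')
E
```

```text
t41.73 [ 0.4261 -0.1316  0.0601] yaw 92.83 tilt [ 0.0023 -0.0008] q [ 0.89  0.21 -0.74  2.08  0.18  0.91  0.1 ] F [-0.2  0.5 -2.4] w 0.255 g 108.6
move tool mm [ 0.9 -1.5 43.6] (n@30=1.5) az 0.03
10 69 284 352; 80 65 285 349; 150 61 287 347; 155 60 287 346; 158 60 287 346; 161 26 304 329; 165 26 304 329;
```

File unchanged in the grip. I'll lower it onto the mat.

Request:
{"name": "apply_moves", "arguments": {
  "rows": [
    {"x":0.5,"y":-1,"z":15,"ax":0,"ay":0,"az":0,"gripper":1},
    {"x":0,"y":0,"z":12,"ax":0,"ay":0,"az":0,"gripper":1},
    {"x":0,"y":0,"z":8,"ax":0,"ay":0,"az":0,"gripper":1},
    {"x":0,"y":0,"z":4,"ax":0,"ay":0,"az":0,"gripper":1},
    {"x":0,"y":0,"z":0,"ax":0,"ay":0,"az":0,"gripper":1}
  ]
}}

```text
clock: 42.2
position: [0.4232, -0.1308, 0.0189]
ee_rot: [0.689, 0.724, -0.0, -0.001]
ft_force: [-0.8, 0.6, -2.8]
grip_width: 0.257
grasp_force: 108.8
```

Request:
{"name": "apply_moves", "arguments": {
  "rows": [
    {"x":0,"y":0,"z":2,"ax":0,"ay":0,"az":0,"gripper":1},
    {"x":0,"y":0,"z":1,"ax":0,"ay":0,"az":0,"gripper":1},
    {"x":0,"y":0,"z":0.7,"ax":0,"ay":0,"az":0,"gripper":1},
    {"x":0,"y":0,"z":0,"ax":0,"ay":0,"az":0,"gripper":1}
  ]
}}

```text
clock: 42.53
position: [0.4239, -0.1311, 0.0161]
ee_rot: [0.689, 0.724, 0.0, 0.0]
ft_force: [0.0, -0.4, -1.4]
grip_width: 0.255
grasp_force: 108.8
```

```bash
python3 -c "
from h import *
st()"
```

```text
t42.53 [ 0.4239 -0.1311  0.0161] yaw 92.83 tilt [ 0.0005 -0.0003] q [ 0.85  0.3  -0.71  2.11  0.26  0.82  0.03] F [ 0.  -0.4 -1.4] w 0.255 g 108.8
```

Request:
{"name": "apply_moves", "arguments": {
  "newtons": 80,
  "rows": [
    {"x":0,"y":0,"z":0.5,"ax":0,"ay":0,"az":0,"gripper":0.9},
    {"x":0,"y":0,"z":0,"ax":0,"ay":0,"az":0,"gripper":0.5},
    {"x":0,"y":0,"z":0,"ax":0,"ay":0,"az":0,"gripper":0.5},
    {"x":0,"y":0,"z":0,"ax":0,"ay":0,"az":0,"gripper":0.5},
    {"x":0,"y":0,"z":-10,"ax":0,"ay":0,"az":0,"gripper":0.5}
  ]
}}

```text
clock: 42.95
position: [0.4227, -0.1306, 0.0246]
ee_rot: [0.689, 0.724, -0.0, -0.001]
ft_force: [-1.1, -0.1, -0.7]
grip_width: 0.498
grasp_force: 0.0
```

Request:
{"name": "apply_moves", "arguments": {
  "rows": [
    {"x":0,"y":0,"z":-30,"ax":0,"ay":0,"az":0,"gripper":0.5},
    {"x":0,"y":0,"z":-40,"ax":0,"ay":0,"az":0,"gripper":0.5},
    {"x":0,"y":0,"z":-40,"ax":0,"ay":0,"az":0,"gripper":0.5},
    {"x":0,"y":0,"z":-40,"ax":0,"ay":0,"az":6.6,"gripper":0.5},
    {"x":0,"y":0,"z":-40,"ax":0,"ay":0,"az":6.6,"gripper":0.5}
  ]
}}

```text
clock: 43.37
position: [0.4234, -0.1302, 0.2182]
ee_rot: [0.769, 0.639, 0.0, 0.0]
ft_force: [2.1, -1.6, -0.6]
grip_width: 0.504
grasp_force: 0.0
```

```bash
python3 - <<'E'
from h import *
st()
for o in handle(camera('wrist')):
    if 'W 0.02' in o[-1]: print(o)
c=camera('top')
s=cv2.cvtColor(c['color'],cv2.COLOR_RGB2HSV)
go(.596,-.3191,.12,79.6)
E
```

```text
t43.37 [ 0.4234 -0.1302  0.2182] yaw 79.42 tilt [ 0.0009 -0.0002] q [ 0.97 -0.02 -0.75  1.91 -0.02  1.24  0.04] F [ 2.1 -1.6 -0.6] w 0.504 g 0.0
([301, 142, 33, 82, 1538], array([ 0.4244, -0.1369]), 'yaw 92.6', 'ends', array([ 0.4267, -0.1875]), array([ 0.4222, -0.0904]), 'L 0.0972 W 0.0235')
move tool mm [-153.1  200.1  104.6] (n@30=9.1) az -0.21
```

Request:
{"name": "apply_moves", "arguments": {
  "rows": [
    {"x":-25.5,"y":33.3,"z":0,"ax":0,"ay":0,"az":0,"gripper":0.6},
    {"x":-25.5,"y":33.3,"z":0,"ax":0,"ay":0,"az":0,"gripper":0.6},
    {"x":-25.5,"y":33.3,"z":0,"ax":0,"ay":0,"az":0,"gripper":0.6},
    {"x":-25.5,"y":33.3,"z":0,"ax":0,"ay":0,"az":0,"gripper":0.6},
    {"x":-25.5,"y":33.3,"z":0,"ax":0,"ay":0,"az":0,"gripper":0.6}
  ]
}}

```text
clock: 43.88
position: [0.5644, -0.2871, 0.2155]
ee_rot: [0.768, 0.64, -0.0, -0.0]
ft_force: [0.5, 0.5, 2.2]
grip_width: 0.404
grasp_force: 0.0
```

Request:
{"name": "apply_moves", "arguments": {
  "rows": [
    {"x":-25.5,"y":33.3,"z":0,"ax":0,"ay":0,"az":0,"gripper":0.6},
    {"x":0,"y":0,"z":40,"ax":0,"ay":0,"az":0,"gripper":0.6},
    {"x":0,"y":0,"z":40,"ax":0,"ay":0,"az":0,"gripper":0.6},
    {"x":0,"y":0,"z":20,"ax":0,"ay":0,"az":0,"gripper":0.6},
    {"x":0,"y":0,"z":10,"ax":0,"ay":0,"az":0,"gripper":0.6}
  ]
}}

```text
clock: 44.3
position: [0.5898, -0.3154, 0.1017]
ee_rot: [0.768, 0.641, -0.001, -0.003]
ft_force: [-0.5, 0.2, -0.2]
grip_width: 0.399
grasp_force: 0.0
```

Request:
{"name": "apply_moves", "arguments": {
  "rows": [
    {"x":0,"y":0,"z":0,"ax":0,"ay":0,"az":0,"gripper":0.6},
    {"x":0,"y":0,"z":0,"ax":0,"ay":0,"az":0,"gripper":0.6},
    {"x":0,"y":0,"z":0,"ax":0,"ay":0,"az":0,"gripper":0.6},
    {"x":0,"y":0,"z":0,"ax":0,"ay":0,"az":0,"gripper":0.6}
  ]
}}

```text
clock: 44.63
position: [0.5926, -0.3166, 0.1078]
ee_rot: [0.768, 0.64, 0.001, 0.002]
ft_force: [0.5, 0.9, -0.1]
grip_width: 0.4
grasp_force: 0.0
```

```bash
python3 - <<'E'
from h import *
st()
go(.5968,-.3192,.0575,79.6)
c=save('wrist','w12'); p,m,_=pose()
r,cn=rectmask(c,(270,120,370,260),.06,60,150); print(r)
x,y,w,h=cv2.boundingRect(cn.astype(np.int32)); print(x,y,w,h)
s=cv2.cvtColor(c['color'],cv2.COLOR_RGB2HSV)
mk=((s[...,1]<60)&(s[...,2]>130))
for v in range(150,262,12):
    u=np.where(mk[v,240:420])[0]+240
    if len(u): print(v,u.min(),u.max(),len(u))
E
```

```text
t44.63 [ 0.5926 -0.3166  0.1078] yaw 79.63 tilt [ 0.0029 -0.0017] q [ 0.86  0.61 -0.62  1.45  0.36  1.19  0.01] F [ 0.5  0.9 -0.1] w 0.400 g 0.0
move tool mm [-1.7  4.5 50.3] (n@30=1.7) az 0.03
((600.4498291015625, -286.5151062011719), (66.96910095214844, 61.2923469543457), 82.51824188232422)
270 122 100 110
150 240 382 84
162 240 382 85
174 240 381 110
186 240 380 141
198 310 333 24
210 310 333 24
222 310 332 22
```

Request:
{"name": "apply_moves", "arguments": {
  "rows": [
    {"x":-1.7,"y":3.5,"z":20,"ax":0,"ay":0,"az":0,"gripper":0.6},
    {"x":0,"y":0,"z":20,"ax":0,"ay":0,"az":0,"gripper":0.6},
    {"x":0,"y":0,"z":9.5,"ax":0,"ay":0,"az":0,"gripper":0.6},
    {"x":0,"y":0,"z":0,"ax":0,"ay":0,"az":0,"gripper":0.6},
    {"x":0,"y":0,"z":0,"ax":0,"ay":0,"az":0,"gripper":0.6}
  ]
}}

```text
clock: 45.1
position: [0.5948, -0.3185, 0.0565]
ee_rot: [0.768, 0.64, 0.0, 0.0]
ft_force: [0.3, -1.0, 0.3]
grip_width: 0.399
grasp_force: 0.0
```

Request:
{"name": "apply_moves", "arguments": {
  "rows": [
    {"x":0,"y":0,"z":0,"ax":0,"ay":0,"az":0,"gripper":1},
    {"x":0,"y":0,"z":0,"ax":0,"ay":0,"az":0,"gripper":1},
    {"x":0,"y":0,"z":0,"ax":0,"ay":0,"az":0,"gripper":1},
    {"x":0,"y":0,"z":0,"ax":0,"ay":0,"az":0,"gripper":1},
    {"x":0,"y":0,"z":0,"ax":0,"ay":0,"az":0,"gripper":1}
  ]
}}

```text
clock: 45.52
position: [0.5958, -0.3189, 0.0578]
ee_rot: [0.768, 0.64, 0.001, 0.001]
ft_force: [0.3, 0.0, 6.4]
grip_width: 0.155
grasp_force: 79.0
```

Request:
{"name": "apply_moves", "arguments": {
  "rows": [
    {"x":0,"y":0,"z":-10,"ax":0,"ay":0,"az":0,"gripper":1},
    {"x":0,"y":0,"z":-25,"ax":0,"ay":0,"az":0,"gripper":1},
    {"x":0,"y":0,"z":-35,"ax":0,"ay":0,"az":0,"gripper":1},
    {"x":0,"y":-20,"z":-30,"ax":0,"ay":0,"az":0,"gripper":1},
    {"x":0,"y":-30,"z":-30,"ax":0,"ay":0,"az":0,"gripper":1}
  ]
}}

```text
clock: 45.93
position: [0.547, -0.3086, 0.1873]
ee_rot: [0.768, 0.641, 0.001, 0.0]
ft_force: [-0.2, -0.3, -0.4]
grip_width: 0.152
grasp_force: 78.6
```

Request:
{"name": "apply_moves", "arguments": {
  "rows": [
    {"x":30,"y":-25,"z":-15,"ax":0,"ay":0,"az":0,"gripper":1},
    {"x":34,"y":-15,"z":0,"ax":0,"ay":0,"az":0,"gripper":1},
    {"x":34,"y":-15,"z":0,"ax":0,"ay":0,"az":0,"gripper":1},
    {"x":34,"y":-15,"z":0,"ax":0,"ay":0,"az":0,"gripper":1},
    {"x":34,"y":-15,"z":0,"ax":0,"ay":0,"az":0,"gripper":1}
  ]
}}

```text
clock: 46.35
position: [0.4914, -0.1295, 0.2009]
ee_rot: [0.768, 0.64, -0.0, 0.0]
ft_force: [0.6, -0.0, -1.8]
grip_width: 0.153
grasp_force: 78.7
```

```bash
python3 - <<'E'
from h import *
st()
go(.50,.096,.20,10)
E
```

```text
t46.35 [ 0.4914 -0.1295  0.2009] yaw 79.62 tilt [ 0.0001 -0.0012] q [ 0.89  0.18 -0.79  1.79  0.14  1.23 -0.12] F [ 0.6 -0.  -1.8] w 0.153 g 78.7
move tool mm [223.4 -32.2   0.7] (n@30=7.5) az 69.62
```

Request:
{"name": "apply_moves", "arguments": {
  "rows": [
    {"x":32.5,"y":-16.4,"z":0,"ax":0,"ay":0,"az":0,"gripper":1},
    {"x":32.5,"y":-16.4,"z":0,"ax":0,"ay":0,"az":0,"gripper":1},
    {"x":32.5,"y":-16.4,"z":0,"ax":0,"ay":0,"az":0,"gripper":1},
    {"x":32.5,"y":-16.4,"z":0,"ax":0,"ay":0,"az":0,"gripper":1},
    {"x":32.5,"y":-16.4,"z":0,"ax":0,"ay":0,"az":0,"gripper":1}
  ]
}}

```text
clock: 46.77
position: [0.4399, 0.0451, 0.2008]
ee_rot: [0.768, 0.64, -0.0, 0.001]
ft_force: [0.6, 1.1, -0.9]
grip_width: 0.154
grasp_force: 78.7
```

Request:
{"name": "apply_moves", "arguments": {
  "rows": [
    {"x":32.5,"y":-16.4,"z":0,"ax":0,"ay":0,"az":0,"gripper":1},
    {"x":0,"y":0,"z":0,"ax":0,"ay":0,"az":7,"gripper":1},
    {"x":0,"y":0,"z":0,"ax":0,"ay":0,"az":7,"gripper":1},
    {"x":0,"y":0,"z":0,"ax":0,"ay":0,"az":7,"gripper":1},
    {"x":0,"y":0,"z":0,"ax":0,"ay":0,"az":7,"gripper":1}
  ]
}}

```text
clock: 47.18
position: [0.4303, 0.0787, 0.2008]
ee_rot: [0.901, 0.433, -0.0, 0.001]
ft_force: [0.8, -0.4, -1.7]
grip_width: 0.153
grasp_force: 78.6
```

Request:
{"name": "apply_moves", "arguments": {
  "rows": [
    {"x":0,"y":0,"z":0,"ax":0,"ay":0,"az":7,"gripper":1},
    {"x":0,"y":0,"z":0,"ax":0,"ay":0,"az":7,"gripper":1},
    {"x":0,"y":0,"z":0,"ax":0,"ay":0,"az":7,"gripper":1},
    {"x":0,"y":0,"z":0,"ax":0,"ay":0,"az":7,"gripper":1},
    {"x":0,"y":0,"z":0,"ax":0,"ay":0,"az":7,"gripper":1}
  ]
}}

```text
clock: 47.6
position: [0.4303, 0.0785, 0.2007]
ee_rot: [0.99, 0.142, -0.0, 0.001]
ft_force: [0.2, -0.2, -1.3]
grip_width: 0.149
grasp_force: 78.6
```

Request:
{"name": "apply_moves", "arguments": {
  "rows": [
    {"x":0,"y":0,"z":0,"ax":0,"ay":0,"az":6,"gripper":1},
    {"x":0,"y":0,"z":0,"ax":0,"ay":0,"az":0,"gripper":1},
    {"x":0,"y":0,"z":0,"ax":0,"ay":0,"az":0,"gripper":1},
    {"x":0,"y":0,"z":0,"ax":0,"ay":0,"az":0,"gripper":1}
  ]
}}

```text
clock: 47.93
position: [0.4306, 0.0784, 0.2005]
ee_rot: [0.996, 0.095, 0.0, 0.0]
ft_force: [0.2, -0.8, -1.4]
grip_width: 0.154
grasp_force: 78.7
```

```bash
python3 - <<'E'
from h import *
st(); c=save('wrist','w13')
E
```

```text
t47.93 [0.4306 0.0784 0.2005] yaw 10.85 tilt [ 0.0001 -0.0005] q [ 0.74 -0.01 -0.99  1.94 -0.01  1.21 -1.63] F [ 0.2 -0.8 -1.4] w 0.154 g 78.7
```

View pics/w13.png

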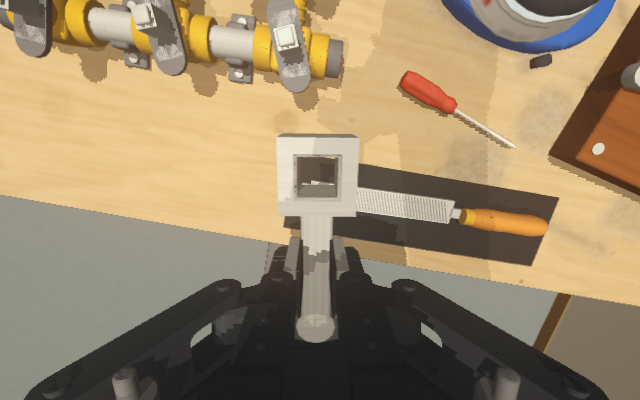

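Valve 3 is at the top: spindle top at (287,38), with the collar slanting from (280,5) to (297,88). The held hub is at (317,176), and the file is on the mat. Next I'll measure the valve by segmentation.

```bash
cat >> h.py <<'E'
def blobs(c,box,lo,hi,amin=40):
    u0,v0,u1,v1=box; s=cv2.cvtColor(c['color'],cv2.COLOR_RGB2HSV)[v0:v1,u0:u1]
    m=cv2.inRange(s,np.array(lo),np.array(hi))
    k,lab,stt,cen=cv2.connectedComponentsWithStats(m)
    r=[]
    for i in range(1,k):
        if stt[i,4]>=amin:
            cn=max(cv2.findContours((lab==i).astype(np.uint8),cv2.RETR_EXTERNAL,cv2.CHAIN_APPROX_NONE)[0],key=cv2.contourArea)[:,0]+[u0,v0]
            r.append((stt[i,4],cen[i]+[u0,v0],cn))
    return sorted(r,key=lambda t:-t[0])
E
python3 - <<'E'
from h import *
c=camera('wrist')
s=cv2.cvtColor(c['color'],cv2.COLOR_RGB2HSV)
for v in (20,38,60,75): print(v,[tuple(int(a) for a in s[v,u]) for u in range(262,316,4)])
for a,cen,cn in blobs(c,(255,0,325,100),(0,0,190),(179,60,255)): print('bright',a,cen,cn.min(0),cn.max(0),onz(c,*cen,.09).round(4))
for a,cen,cn in blobs(c,(255,0,325,100),(0,0,60),(179,45,185)): 
    W=np.array([onz(c,*q,.06)[:2] for q in cn])*1000; print('grey',a,cen,cn.min(0),cn.max(0),cv2.minAreaRect(W.astype(np.float32)))
E
```

```text
20 [(17, 112, 166), (18, 88, 168), (20, 30, 180), (16, 25, 211), (17, 27, 197), (17, 27, 196), (17, 30, 181), (16, 26, 212), (17, 27, 186), (18, 34, 165), (18, 171, 146), (16, 122, 134), (17, 118, 136), (19, 108, 211)]
38 [(22, 185, 246), (22, 191, 244), (20, 164, 214), (17, 40, 158), (20, 30, 224), (27, 21, 243), (24, 22, 243), (22, 24, 243), (21, 28, 219), (16, 39, 151), (18, 34, 150), (22, 192, 238), (19, 173, 155), (22, 192, 238)]
60 [(21, 186, 214), (21, 187, 217), (20, 185, 194), (24, 180, 245), (15, 37, 166), (16, 36, 164), (14, 61, 112), (14, 61, 112), (14, 56, 113), (13, 56, 114), (14, 56, 113), (16, 34, 165), (21, 189, 211), (22, 190, 240)]
75 [(19, 98, 236), (17, 113, 171), (17, 112, 171), (17, 112, 171), (17, 136, 148), (16, 29, 196), (17, 26, 203), (18, 28, 208), (16, 29, 194), (18, 27, 206), (16, 31, 190), (16, 37, 165), (16, 75, 130), (17, 164, 123)]
bright 745 [283.86442953  29.29395973] [267   9] [297  50] [0.5533 0.125  0.09  ]
bright 268 [293.87313433  70.94029851] [282  63] [307  79] [0.5271 0.1132 0.09  ]
grey 1170 [288.72136752  45.17948718] [266   0] [309  92] ((548.0818481445312, 123.16470336914062), (71.59114074707031, 24.712356567382812), 23.05022430419922)
grey 43 [284.3255814   18.09302326] [282  13] [286  25] ((567.230224609375, 130.21694946289062), (8.637978553771973, 3.2188467979431152), 9.267898559570312)
```

Request:
{"name": "apply_moves", "arguments": {
  "rows": [
    {"x":0,"y":0,"z":0,"ax":0,"ay":0,"az":-6.1,"gripper":1},
    {"x":0,"y":0,"z":0,"ax":0,"ay":0,"az":-6.1,"gripper":1},
    {"x":16,"y":2.5,"z":20,"ax":0,"ay":0,"az":0,"gripper":1},
    {"x":16,"y":2.5,"z":20,"ax":0,"ay":0,"az":0,"gripper":1},
    {"x":0,"y":0,"z":0,"ax":0,"ay":0,"az":0,"gripper":1}
  ]
}}

```text
clock: 48.45
position: [0.4623, 0.086, 0.1567]
ee_rot: [0.98, 0.198, -0.002, -0.002]
ft_force: [-1.2, -0.8, -2.6]
grip_width: 0.153
grasp_force: 78.8
```

Request:
{"name": "apply_moves", "arguments": {
  "rows": [
    {"x":0,"y":0,"z":0,"ax":0,"ay":0,"az":0,"gripper":1},
    {"x":0,"y":0,"z":0,"ax":0,"ay":0,"az":0,"gripper":1},
    {"x":0,"y":0,"z":0,"ax":0,"ay":0,"az":0,"gripper":1},
    {"x":0,"y":0,"z":0,"ax":0,"ay":0,"az":0,"gripper":1},
    {"x":0,"y":0,"z":0,"ax":0,"ay":0,"az":0,"gripper":1}
  ]
}}

```text
clock: 48.87
position: [0.4623, 0.086, 0.1611]
ee_rot: [0.98, 0.198, 0.001, 0.001]
ft_force: [0.5, 0.0, -1.8]
grip_width: 0.153
grasp_force: 78.8
```

```bash
cat >> h.py <<'E'
def valve(c,box,vb=205):
    p,m,_=pose()
    for a,cen,cn in blobs(c,box,(0,0,vb),(179,60,255),60)[:3]:
        W=[(m.T@(onz(c,*q,.09)-p)*1000)[:2] for q in cn]; r=cv2.minAreaRect(np.float32(W)); q=onz(c,*cen,.09)
        print('bright',a,cen.round(1),'tool rect',np.round(r[0],1),np.round(r[1],1),round(r[2],1),'world',(p+m@np.array([*np.array(r[0])/1000,0]))[:2].round(4))
    for a,cen,cn in blobs(c,box,(0,0,60),(179,70,255),300)[:2]:
        W=[(m.T@(onz(c,*q,.06)-p)*1000)[:2] for q in cn]; r=cv2.minAreaRect(np.float32(W))
        print('collar',a,cen.round(1),'tool rect',np.round(r[0],1),np.round(r[1],1),round(r[2],1))
def bore(c,zt=.009):
    p,m,_=pose(); z=p[2]+zt
    s=cv2.cvtColor(c['color'],cv2.COLOR_RGB2HSV); mk=((s[...,1]<60)&(s[...,2]>165)).astype(np.uint8)
    mk[:,:268]=0; mk[:,368:]=0; mk[:124]=0; mk[222:]=0
    k,lab,stt,_=cv2.connectedComponentsWithStats(mk); i=1+np.argmax(stt[1:,4])
    rows=np.where((lab==i).sum(1)>70)[0]; 
    for v in (rows.min(),rows.min()+4,rows.max()):
        u=np.where(lab[v]==i)[0]; print('hub',v,u.min(),u.max(),(m.T@(onz(c,u.min()-.5,v-.5,z)-p)*1000).round(1),(m.T@(onz(c,u.max()+.5,v+.5,z)-p)*1000).round(1))
    vt=int((rows.min()+rows.max())/2)
E
python3 - <<'E'
from h import *
st(); c=save('wrist','w14'); valve(c,(250,10,380,134)); bore(c)
E
```

```text
t48.87 [0.4623 0.086  0.1611] yaw 22.83 tilt [ 0.0016 -0.0013] q [ 0.67  0.16 -1.01  1.92  0.15  1.14 -1.57] F [ 0.5  0.  -1.8] w 0.153 g 78.8
bright 498 [312.6  72.2] tool rect [94.5 -1.4] [15.1 14.1] 90.0 world [0.5488 0.1239]
bright 472 [261.2  58.9] tool rect [103.2 -34.1] [11.1 16.6] 19.5 world [0.5442 0.1574]
bright 60 [265.3  34.6] tool rect [117.1 -30.4] [4.1 5.3] 24.7 world [0.5584 0.1594]
collar 3550 [313.5  75.8] tool rect [94.9 -1.1] [25.4 74.4] 89.6
collar 1369 [262.6  53.2] tool rect [109.9 -38.6] [38.3 20.7] 15.1
hub 138 276 358 [ 61.5 -15.9  -9. ] [61.1 17.5 -8.9]
hub 142 276 358 [ 59.9 -16.   -9. ] [59.5 17.6 -8.9]
hub 215 278 354 [ 28.8 -16.3  -9. ] [28.3 17.1 -8.9]
```

Request:
{"name": "apply_moves", "arguments": {
  "rows": [
    {"x":15,"y":-0.6,"z":0,"ax":0,"ay":0,"az":-0.4,"gripper":1},
    {"x":20,"y":-0.7,"z":0,"ax":0,"ay":0,"az":0,"gripper":1},
    {"x":15,"y":-0.6,"z":10,"ax":0,"ay":0,"az":0,"gripper":1},
    {"x":0,"y":0,"z":20,"ax":0,"ay":0,"az":0,"gripper":1},
    {"x":0,"y":0,"z":10,"ax":0,"ay":0,"az":0,"gripper":1}
  ]
}}

```text
clock: 49.33
position: [0.5072, 0.1076, 0.1189]
ee_rot: [0.979, 0.201, -0.0, -0.0]
ft_force: [-1.5, -0.2, -2.2]
grip_width: 0.151
grasp_force: 78.8
```

Request:
{"name": "apply_moves", "arguments": {
  "rows": [
    {"x":0,"y":0,"z":0,"ax":0,"ay":0,"az":0,"gripper":1},
    {"x":0,"y":0,"z":0,"ax":0,"ay":0,"az":0,"gripper":1},
    {"x":0,"y":0,"z":0,"ax":0,"ay":0,"az":0,"gripper":1},
    {"x":0,"y":0,"z":0,"ax":0,"ay":0,"az":0,"gripper":1},
    {"x":0,"y":0,"z":0,"ax":0,"ay":0,"az":0,"gripper":1}
  ]
}}

```text
clock: 49.75
position: [0.5078, 0.1073, 0.1212]
ee_rot: [0.98, 0.201, 0.001, 0.0]
ft_force: [-0.4, 0.2, -2.5]
grip_width: 0.154
grasp_force: 78.8
```

```bash
python3 - <<'E'
from h import *
st(); c=save('wrist','w15'); bore(c); cv2.imwrite('pics/w15c.png',cv2.resize(c['color'][110:260,240:400,::-1],(640,600),interpolation=cv2.INTER_NEAREST))
p,m,_=pose(); print('spindle pred px',proj(c,[.5488,.1239,.09]), 'bore bottom centre px',proj(c,p+m@np.array([.0449,.0006,.0172])),'top',proj(c,p+m@np.array([.0449,.0006,-.009])))
print((m.T@(np.array([.5488,.1239,.09])-p)*1000).round(1))
E
```

```text
t49.75 [0.5078 0.1073 0.1212] yaw 23.21 tilt [ 0.0015 -0.0005] q [ 0.53  0.36 -0.96  1.85  0.32  1.11 -1.71] F [-0.4  0.2 -2.5] w 0.154 g 78.8
hub 138 276 358 [ 61.6 -15.9  -9. ] [61.2 17.5 -8.9]
hub 142 276 358 [ 60. -16.  -9.] [59.6 17.6 -8.9]
hub 215 278 354 [ 28.8 -16.3  -9. ] [28.3 17.1 -9. ]
spindle pred px [316.97274279 163.80068043] bore bottom centre px [316.29568953 167.10704443] top [316.46578129 178.10472831]
[44.3  1.  31. ]
```

View pics/w15c.png

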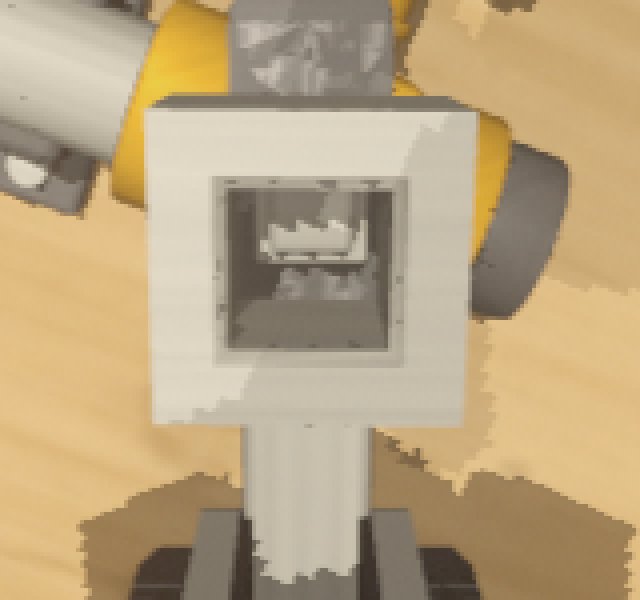

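The spindle shows through the bore, about 0.6 mm right of centre. I'll correct for that and lower it slowly.

Request:
{"name": "apply_moves", "arguments": {
  "rows": [
    {"x":-0.5,"y":0.5,"z":5,"ax":0,"ay":0,"az":0,"gripper":1},
    {"x":0,"y":0,"z":5,"ax":0,"ay":0,"az":0,"gripper":1},
    {"x":0,"y":0,"z":3,"ax":0,"ay":0,"az":0,"gripper":1},
    {"x":0,"y":0,"z":0,"ax":0,"ay":0,"az":0,"gripper":1},
    {"x":0,"y":0,"z":0,"ax":0,"ay":0,"az":0,"gripper":1}
  ]
}}

```text
clock: 50.22
position: [0.5069, 0.1069, 0.1069]
ee_rot: [0.98, 0.201, -0.0, -0.0]
ft_force: [-0.3, -0.3, -1.7]
grip_width: 0.157
grasp_force: 78.8
```

Request:
{"name": "apply_moves", "arguments": {
  "rows": [
    {"x":0,"y":0,"z":1.5,"ax":0,"ay":0,"az":0,"gripper":1},
    {"x":0,"y":0,"z":1.5,"ax":0,"ay":0,"az":0,"gripper":1},
    {"x":0,"y":0,"z":0,"ax":0,"ay":0,"az":0,"gripper":1}
  ]
}}

```text
clock: 50.47
position: [0.507, 0.1069, 0.104]
ee_rot: [0.98, 0.201, -0.0, 0.0]
ft_force: [-0.4, 0.3, -2.6]
grip_width: 0.154
grasp_force: 78.8
```

Request:
{"name": "apply_moves", "arguments": {
  "rows": [
    {"x":0,"y":0,"z":1.5,"ax":0,"ay":0,"az":0,"gripper":1},
    {"x":0,"y":0,"z":1.5,"ax":0,"ay":0,"az":0,"gripper":1},
    {"x":0,"y":0,"z":0,"ax":0,"ay":0,"az":0,"gripper":1}
  ]
}}

```text
clock: 50.72
position: [0.5073, 0.107, 0.1012]
ee_rot: [0.98, 0.201, 0.0, -0.0]
ft_force: [1.3, -1.1, -2.4]
grip_width: 0.154
grasp_force: 78.8
```

```bash
python3 -c "
from h import *
st(); print(get_obs()['torque'])"
```

```text
t50.72 [0.5073 0.107  0.1012] yaw 23.23 tilt [0.0005 0.0002] q [ 0.52  0.38 -0.94  1.86  0.35  1.07 -1.73] F [ 1.3 -1.1 -2.4] w 0.154 g 78.8
[ 0.07553327 -0.29766805 -0.00275217]
```

Request:
{"name": "apply_moves", "arguments": {
  "rows": [
    {"x":0,"y":0,"z":2,"ax":0,"ay":0,"az":0,"gripper":1},
    {"x":0,"y":0,"z":2,"ax":0,"ay":0,"az":0,"gripper":1},
    {"x":0,"y":0,"z":0,"ax":0,"ay":0,"az":0,"gripper":1}
  ]
}}

```text
clock: 50.97
position: [0.5073, 0.107, 0.0971]
ee_rot: [0.98, 0.201, 0.0, -0.0]
ft_force: [2.3, 0.3, -2.0]
grip_width: 0.152
grasp_force: 78.8
```

Request:
{"name": "apply_moves", "arguments": {
  "rows": [
    {"x":0,"y":0,"z":3,"ax":0,"ay":0,"az":0,"gripper":1},
    {"x":0,"y":0,"z":3,"ax":0,"ay":0,"az":0,"gripper":1},
    {"x":0,"y":0,"z":0,"ax":0,"ay":0,"az":0,"gripper":1}
  ]
}}

```text
clock: 51.22
position: [0.5073, 0.107, 0.0909]
ee_rot: [0.98, 0.201, 0.0, -0.0]
ft_force: [3.4, 1.2, -2.0]
grip_width: 0.154
grasp_force: 78.9
```

```bash
python3 -c "
from h import *
st(); print(get_obs()['torque'])"
```

```text
t51.22 [0.5073 0.107  0.0909] yaw 23.23 tilt [0.0004 0.0003] q [ 0.51  0.4  -0.94  1.87  0.37  1.05 -1.74] F [ 3.4  1.2 -2. ] w 0.154 g 78.9
[ 0.14613808 -0.61930583  0.01362442]
```

Request:
{"name": "apply_moves", "arguments": {
  "rows": [
    {"x":0.5,"y":0,"z":3,"ax":0,"ay":0,"az":0,"gripper":1},
    {"x":0,"y":0,"z":3,"ax":0,"ay":0,"az":0,"gripper":1},
    {"x":0,"y":0,"z":3,"ax":0,"ay":0,"az":0,"gripper":1},
    {"x":0,"y":0,"z":2,"ax":0,"ay":0,"az":0,"gripper":1},
    {"x":0,"y":0,"z":1,"ax":0,"ay":0,"az":0,"gripper":1}
  ]
}}

```text
clock: 51.63
position: [0.5074, 0.107, 0.0788]
ee_rot: [0.98, 0.201, -0.0, 0.0]
ft_force: [0.7, -0.4, -2.4]
grip_width: 0.15
grasp_force: 78.9
```

Request:
{"name": "apply_moves", "arguments": {
  "rows": [
    {"x":0,"y":0,"z":1,"ax":0,"ay":0,"az":0,"gripper":1},
    {"x":0,"y":0,"z":1,"ax":0,"ay":0,"az":0,"gripper":1},
    {"x":0,"y":0,"z":0,"ax":0,"ay":0,"az":0,"gripper":1}
  ]
}}

```text
clock: 51.88
position: [0.5077, 0.1071, 0.0777]
ee_rot: [0.98, 0.201, 0.0, 0.0]
ft_force: [-1.3, -1.1, 3.3]
grip_width: 0.152
grasp_force: 79.5
```

Request:
{"name": "apply_moves", "arguments": {
  "rows": [
    {"x":0,"y":0,"z":1,"ax":0,"ay":0,"az":0,"gripper":1},
    {"x":0,"y":0,"z":1,"ax":0,"ay":0,"az":0,"gripper":1},
    {"x":0,"y":0,"z":0,"ax":0,"ay":0,"az":0,"gripper":1}
  ]
}}

```text
clock: 52.13
position: [0.5085, 0.1074, 0.0771]
ee_rot: [0.98, 0.201, 0.001, 0.001]
ft_force: [-5.7, -2.4, 20.2]
grip_width: 0.155
grasp_force: 81.5
```

```bash
python3 -c "
from h import *
st(); print(get_obs()['torque'])"
```

```text
t52.13 [0.5085 0.1074 0.0771] yaw 23.22 tilt [ 0.0019 -0.0008] q [ 0.49  0.42 -0.92  1.88  0.39  1.03 -1.76] F [-5.7 -2.4 20.2] w 0.155 g 81.5
[-4.96188911e-01  1.12068353e+00  5.26031203e-04]
```

Request:
{"name": "apply_moves", "arguments": {
  "rows": [
    {"x":0,"y":0,"z":-1,"ax":0,"ay":0,"az":0,"gripper":1},
    {"x":0,"y":0,"z":0,"ax":0,"ay":0,"az":0,"gripper":0.6},
    {"x":0,"y":0,"z":0,"ax":0,"ay":0,"az":0,"gripper":0.6},
    {"x":0,"y":0,"z":0,"ax":0,"ay":0,"az":0,"gripper":0.6},
    {"x":0,"y":0,"z":0,"ax":0,"ay":0,"az":0,"gripper":0.6}
  ]
}}

```text
clock: 52.55
position: [0.5074, 0.107, 0.0761]
ee_rot: [0.98, 0.201, -0.0, 0.0]
ft_force: [-0.3, -0.2, -0.0]
grip_width: 0.401
grasp_force: 0.0
```

Request:
{"name": "apply_moves", "arguments": {
  "rows": [
    {"x":0,"y":0,"z":-10,"ax":0,"ay":0,"az":0,"gripper":0.6},
    {"x":0,"y":0,"z":-30,"ax":0,"ay":0,"az":0,"gripper":0.6},
    {"x":0,"y":0,"z":-40,"ax":0,"ay":0,"az":0,"gripper":0.6},
    {"x":0,"y":0,"z":-30,"ax":0,"ay":0,"az":0,"gripper":0.6},
    {"x":0,"y":0,"z":0,"ax":0,"ay":0,"az":0,"gripper":0.6}
  ]
}}

```text
clock: 52.97
position: [0.5101, 0.1086, 0.1927]
ee_rot: [0.979, 0.202, 0.004, 0.0]
ft_force: [0.7, 0.5, 0.1]
grip_width: 0.398
grasp_force: 0.0
```

```bash
python3 - <<'E'
from h import *
st(); c=save('wrist','w16'); p,m,_=pose()
# hub top at z=.086: predicted centre and actual bright square
H=[.5492,.1242,.086]; u=proj(c,H); print('pred hub px',u)
u0,v0=int(u[0]),int(u[1])
for a,cen,cn in blobs(c,(max(u0-60,0),max(v0-60,0),u0+60,v0+50),(0,0,150),(179,60,255),300)[:2]:
    for z in(.086,.09,.10): 
        W=[onz(c,*q,z)[:2]*1000 for q in cn]; r=cv2.minAreaRect(np.float32(W)); print(a,cen.round(1),z,np.round(r[0],1),np.round(r[1],1),round(r[2],1))
E
```

```text
t52.97 [0.5101 0.1086 0.1927] yaw 23.27 tilt [0.0082 0.0008] q [ 0.58  0.27 -1.    1.77  0.24  1.23 -1.65] F [0.7 0.5 0.1] w 0.398 g 0.0
pred hub px [316.3353824  151.69162744]
2290 [316.5 158.9] 0.086 [539.  119.6] [57.7 33.1] 22.3
2290 [316.5 158.9] 0.09 [539.6 119.9] [56.7 32.5] 22.3
2290 [316.5 158.9] 0.1 [541.1 120.6] [54.3 31.1] 22.3
819 [269.5 125.4] 0.086 [553.4 166.6] [22.5 25.3] 3.0
819 [269.5 125.4] 0.09 [553.8 166.1] [22.1 24.9] 3.0
819 [269.5 125.4] 0.1 [554.6 164.8] [21.2 23.8] 3.0
```

Request:
{"name": "apply_moves", "arguments": {
  "rows": [
    {"x":0,"y":0,"z":-20,"ax":0,"ay":0,"az":-7,"gripper":0.6},
    {"x":0,"y":0,"z":0,"ax":0,"ay":0,"az":-7,"gripper":0.6},
    {"x":0,"y":0,"z":0,"ax":0,"ay":0,"az":-7,"gripper":0.6},
    {"x":0,"y":0,"z":0,"ax":0,"ay":0,"az":-7,"gripper":0.6},
    {"x":0,"y":0,"z":0,"ax":0,"ay":0,"az":-7,"gripper":0.6}
  ]
}}

```text
clock: 53.43
position: [0.5071, 0.107, 0.2059]
ee_rot: [0.872, 0.489, -0.001, -0.0]
ft_force: [0.9, 0.2, -0.2]
grip_width: 0.399
grasp_force: 0.0
```

Request:
{"name": "apply_moves", "arguments": {
  "rows": [
    {"x":0,"y":0,"z":0,"ax":0,"ay":0,"az":-7,"gripper":0.6},
    {"x":0,"y":0,"z":0,"ax":0,"ay":0,"az":-7,"gripper":0.6},
    {"x":0,"y":0,"z":0,"ax":0,"ay":0,"az":-7,"gripper":0.6},
    {"x":-34.8,"y":14.6,"z":0,"ax":0,"ay":0,"az":0,"gripper":0.6},
    {"x":-34.8,"y":14.6,"z":0,"ax":0,"ay":0,"az":0,"gripper":0.6}
  ]
}}

```text
clock: 53.85
position: [0.5226, 0.0344, 0.2062]
ee_rot: [0.768, 0.64, -0.0, -0.0]
ft_force: [1.7, -0.4, 0.2]
grip_width: 0.401
grasp_force: 0.0
```

Request:
{"name": "apply_moves", "arguments": {
  "rows": [
    {"x":-34.8,"y":14.6,"z":0,"ax":0,"ay":0,"az":0,"gripper":0.6},
    {"x":-34.8,"y":14.6,"z":0,"ax":0,"ay":0,"az":0,"gripper":0.6},
    {"x":-34.8,"y":14.6,"z":0,"ax":0,"ay":0,"az":0,"gripper":0.6},
    {"x":-34.8,"y":14.6,"z":0,"ax":0,"ay":0,"az":0,"gripper":0.6},
    {"x":-34.8,"y":14.6,"z":0,"ax":0,"ay":0,"az":0,"gripper":0.6}
  ]
}}

```text
clock: 54.27
position: [0.562, -0.1533, 0.2058]
ee_rot: [0.77, 0.638, -0.0, -0.0]
ft_force: [0.9, 0.1, 0.2]
grip_width: 0.404
grasp_force: 0.0
```

Request:
{"name": "apply_moves", "arguments": {
  "rows": [
    {"x":-34.8,"y":14.6,"z":10,"ax":0,"ay":0,"az":0,"gripper":0.6},
    {"x":-34.8,"y":14.6,"z":20,"ax":0,"ay":0,"az":0,"gripper":0.6},
    {"x":0,"y":0,"z":30,"ax":0,"ay":0,"az":0,"gripper":0.6},
    {"x":0,"y":0,"z":30,"ax":0,"ay":0,"az":0,"gripper":0.6},
    {"x":0,"y":0,"z":10,"ax":0,"ay":0,"az":0,"gripper":0.6}
  ]
}}

```text
clock: 54.68
position: [0.5753, -0.2243, 0.1019]
ee_rot: [0.771, 0.637, -0.001, -0.003]
ft_force: [-0.2, 0.3, -0.8]
grip_width: 0.398
grasp_force: 0.0
```

Request:
{"name": "apply_moves", "arguments": {
  "rows": [
    {"x":0,"y":0,"z":0,"ax":0,"ay":0,"az":0,"gripper":0.6},
    {"x":0,"y":0,"z":0,"ax":0,"ay":0,"az":0,"gripper":0.6},
    {"x":0,"y":0,"z":0,"ax":0,"ay":0,"az":0,"gripper":0.6},
    {"x":0,"y":0,"z":0,"ax":0,"ay":0,"az":0,"gripper":0.6}
  ]
}}

```text
clock: 55.02
position: [0.579, -0.2241, 0.1088]
ee_rot: [0.77, 0.638, 0.001, 0.001]
ft_force: [-0.1, 0.5, 0.6]
grip_width: 0.4
grasp_force: 0.0
```

```bash
cat >> h.py <<'E'
def armrows(c,z,vs=range(120,262,12),ctr=318,s=70):
    p,m,_=pose(); h=cv2.cvtColor(c['color'],cv2.COLOR_RGB2HSV); mk=((h[...,1]<60)&(h[...,2]>110)).astype(np.uint8)
    k,lab,stt,_=cv2.connectedComponentsWithStats(mk[:262]); best=None
    for v in vs:
        u=np.where(mk[v,ctr-s:ctr+s])[0]+ctr-s
        if len(u)>5: print(v,u.min(),u.max(),len(u),(m.T@(onz(c,(u.min()+u.max())/2,v,z)-p)*1000).round(1)[:2])
E
python3 - <<'E'
from h import *
st(); go(.5805,-.2246,.0587,79.6); c=save('wrist','w17'); armrows(c,.054)
E
```

```text
t55.02 [ 0.579  -0.2241  0.1088] yaw 79.26 tilt [ 0.0025 -0.0012] q [ 0.99  0.61 -0.95  1.59  0.52  1.21 -0.24] F [-0.1  0.5  0.6] w 0.400 g 0.0
move tool mm [-0.2  1.5 50.1] (n@30=1.7) az -0.34
156 303 331 29 [45.   1.1]
168 301 333 33 [37.4  1.1]
180 304 328 25 [29.7  0.5]
192 304 327 24 [21.8  0.2]
204 303 326 24 [13.7 -0.5]
216 303 325 23 [ 5.4 -0.8]
228 302 324 23 [-3.1 -1.5]
240 269 363 37 [-11.8   0.5]
252 301 368 33 [-20.7  13.2]
```

Request:
{"name": "apply_moves", "arguments": {
  "rows": [
    {"x":0,"y":-0.8,"z":20,"ax":0,"ay":0,"az":2,"gripper":0.6},
    {"x":0,"y":0,"z":20,"ax":0,"ay":0,"az":0,"gripper":0.6},
    {"x":0,"y":0,"z":9,"ax":0,"ay":0,"az":0,"gripper":0.6},
    {"x":0,"y":0,"z":0,"ax":0,"ay":0,"az":0,"gripper":0.6},
    {"x":0,"y":0,"z":0,"ax":0,"ay":0,"az":0,"gripper":0.6}
  ]
}}

```text
clock: 55.48
position: [0.5774, -0.224, 0.0585]
ee_rot: [0.781, 0.624, 0.0, 0.0]
ft_force: [-0.0, -1.0, 1.0]
grip_width: 0.396
grasp_force: 0.0
```

Request:
{"name": "apply_moves", "arguments": {
  "rows": [
    {"x":0,"y":0,"z":0,"ax":0,"ay":0,"az":0,"gripper":1},
    {"x":0,"y":0,"z":0,"ax":0,"ay":0,"az":0,"gripper":1},
    {"x":0,"y":0,"z":0,"ax":0,"ay":0,"az":0,"gripper":1},
    {"x":0,"y":0,"z":0,"ax":0,"ay":0,"az":0,"gripper":1},
    {"x":0,"y":0,"z":0,"ax":0,"ay":0,"az":0,"gripper":1}
  ]
}}

```text
clock: 55.9
position: [0.5782, -0.2243, 0.0596]
ee_rot: [0.781, 0.624, 0.001, 0.001]
ft_force: [-1.3, 0.7, 6.6]
grip_width: 0.146
grasp_force: 78.3
```

Request:
{"name": "apply_moves", "arguments": {
  "rows": [
    {"x":0,"y":0,"z":-12,"ax":0,"ay":0,"az":0,"gripper":1},
    {"x":0,"y":0,"z":-13,"ax":0,"ay":0,"az":0,"gripper":1},
    {"x":0,"y":-25,"z":0,"ax":0,"ay":0,"az":0,"gripper":1},
    {"x":-20,"y":-25,"z":0,"ax":0,"ay":0,"az":0,"gripper":1},
    {"x":0,"y":0,"z":0,"ax":0,"ay":0,"az":0,"gripper":1}
  ]
}}

```text
clock: 56.32
position: [0.5198, -0.2357, 0.0834]
ee_rot: [0.782, 0.623, -0.002, -0.0]
ft_force: [0.1, -2.4, -2.5]
grip_width: 0.152
grasp_force: 78.9
```

```bash
python3 - <<'E'
from h import *
st()
E
```

```text
t56.32 [ 0.5198 -0.2357  0.0834] yaw 77.05 tilt [-0.0036 -0.0029] q [ 1.1   0.55 -0.96  1.74  0.5   1.12 -0.24] F [ 0.1 -2.4 -2.5] w 0.152 g 78.9
```

Request:
{"name": "apply_moves", "arguments": {
  "rows": [
    {"x":0,"y":0,"z":-5,"ax":0,"ay":0,"az":-6.9,"gripper":1},
    {"x":0,"y":0,"z":0,"ax":0,"ay":0,"az":-6.9,"gripper":1},
    {"x":0,"y":0,"z":0,"ax":0,"ay":0,"az":-6.9,"gripper":1},
    {"x":0,"y":0,"z":0,"ax":0,"ay":0,"az":-6.9,"gripper":1},
    {"x":0,"y":0,"z":0,"ax":0,"ay":0,"az":-6.9,"gripper":1}
  ]
}}

```text
clock: 56.73
position: [0.5241, -0.233, 0.0892]
ee_rot: [0.559, 0.829, -0.0, 0.001]
ft_force: [0.5, -0.4, -1.8]
grip_width: 0.148
grasp_force: 78.9
```

Request:
{"name": "apply_moves", "arguments": {
  "rows": [
    {"x":0,"y":0,"z":0,"ax":0,"ay":0,"az":-6.9,"gripper":1},
    {"x":0,"y":0,"z":0,"ax":0,"ay":0,"az":-6.9,"gripper":1},
    {"x":0,"y":0,"z":0,"ax":0,"ay":0,"az":-6.9,"gripper":1},
    {"x":0,"y":0,"z":0,"ax":0,"ay":0,"az":-6.9,"gripper":1},
    {"x":0,"y":0,"z":0,"ax":0,"ay":0,"az":-6.9,"gripper":1}
  ]
}}

```text
clock: 57.15
position: [0.5241, -0.2331, 0.0891]
ee_rot: [0.288, 0.958, -0.0, 0.0]
ft_force: [-0.0, -0.7, -2.1]
grip_width: 0.149
grasp_force: 78.9
```

Request:
{"name": "apply_moves", "arguments": {
  "rows": [
    {"x":0,"y":0,"z":0,"ax":0,"ay":0,"az":-6.9,"gripper":1},
    {"x":0,"y":0,"z":0,"ax":0,"ay":0,"az":-6.9,"gripper":1},
    {"x":-19,"y":7,"z":5,"ax":0,"ay":0,"az":0,"gripper":1},
    {"x":0,"y":0,"z":10,"ax":0,"ay":0,"az":0,"gripper":1},
    {"x":0,"y":0,"z":5,"ax":0,"ay":0,"az":0,"gripper":1}
  ]
}}

```text
clock: 57.57
position: [0.5445, -0.2326, 0.0678]
ee_rot: [0.174, 0.985, -0.0, 0.0]
ft_force: [-0.2, 0.0, -2.6]
grip_width: 0.148
grasp_force: 78.9
```

Request:
{"name": "apply_moves", "arguments": {
  "rows": [
    {"x":0,"y":0,"z":0,"ax":0,"ay":0,"az":0,"gripper":1},
    {"x":0,"y":0,"z":0,"ax":0,"ay":0,"az":0,"gripper":1},
    {"x":0,"y":0,"z":0,"ax":0,"ay":0,"az":0,"gripper":1}
  ]
}}

```text
clock: 57.82
position: [0.544, -0.2327, 0.0683]
ee_rot: [0.174, 0.985, -0.0, 0.0]
ft_force: [-0.2, -0.2, -3.2]
grip_width: 0.15
grasp_force: 78.9
```

```bash
python3 - <<'E'
from h import *
st()
E
```

```text
t57.82 [ 0.544  -0.2327  0.0683] yaw 160.01 tilt [ 0.     -0.0006] q [ 1.19  0.76 -1.19  1.69  0.75  1.22  1.04] F [-0.2 -0.2 -3.2] w 0.150 g 78.9
```

Request:
{"name": "apply_moves", "arguments": {
  "rows": [
    {"x":0,"y":0,"z":5,"ax":0,"ay":0,"az":0,"gripper":1},
    {"x":0,"y":0,"z":3,"ax":0,"ay":0,"az":0,"gripper":1},
    {"x":0,"y":0,"z":1,"ax":0,"ay":0,"az":0,"gripper":1},
    {"x":0,"y":0,"z":0,"ax":0,"ay":0,"az":0,"gripper":1},
    {"x":0,"y":0,"z":0,"ax":0,"ay":0,"az":0,"gripper":0.5}
  ]
}}

```text
clock: 58.23
position: [0.5445, -0.2326, 0.0592]
ee_rot: [0.173, 0.985, -0.0, 0.0]
ft_force: [0.2, -0.0, -0.9]
grip_width: 0.278
grasp_force: 0.0
```

Request:
{"name": "apply_moves", "arguments": {
  "rows": [
    {"x":0,"y":0,"z":0,"ax":0,"ay":0,"az":0,"gripper":0.5},
    {"x":0,"y":0,"z":0,"ax":0,"ay":0,"az":0,"gripper":0.5},
    {"x":0,"y":0,"z":-10,"ax":0,"ay":0,"az":0,"gripper":0.5},
    {"x":0,"y":0,"z":-25,"ax":0,"ay":0,"az":0,"gripper":0.5},
    {"x":0,"y":0,"z":-25,"ax":0,"ay":0,"az":0,"gripper":0.5}
  ]
}}

```text
clock: 58.65
position: [0.5437, -0.2321, 0.1195]
ee_rot: [0.173, 0.985, 0.0, -0.001]
ft_force: [-0.2, -0.4, 0.4]
grip_width: 0.497
grasp_force: 0.0
```

Request:
{"name": "apply_moves", "arguments": {
  "rows": [
    {"x":0,"y":0,"z":-20,"ax":0,"ay":0,"az":6,"gripper":0.5},
    {"x":0,"y":0,"z":0,"ax":0,"ay":0,"az":7,"gripper":0.5},
    {"x":0,"y":0,"z":0,"ax":0,"ay":0,"az":7,"gripper":0.5},
    {"x":0,"y":0,"z":0,"ax":0,"ay":0,"az":7,"gripper":0.5},
    {"x":0,"y":0,"z":0,"ax":0,"ay":0,"az":7,"gripper":0.5}
  ]
}}

```text
clock: 59.07
position: [0.5444, -0.2324, 0.1397]
ee_rot: [0.456, 0.89, 0.0, 0.0]
ft_force: [-0.1, 1.5, 1.0]
grip_width: 0.499
grasp_force: 0.0
```

Request:
{"name": "apply_moves", "arguments": {
  "rows": [
    {"x":0,"y":0,"z":0,"ax":0,"ay":0,"az":7,"gripper":0.5},
    {"x":0,"y":0,"z":0,"ax":0,"ay":0,"az":7,"gripper":0.5},
    {"x":0,"y":0,"z":0,"ax":0,"ay":0,"az":7,"gripper":0.5},
    {"x":0,"y":0,"z":0,"ax":0,"ay":0,"az":7,"gripper":0.5},
    {"x":0,"y":0,"z":0,"ax":0,"ay":0,"az":7,"gripper":0.5}
  ]
}}

```text
clock: 59.48
position: [0.5444, -0.2322, 0.1396]
ee_rot: [0.703, 0.711, 0.0, 0.0]
ft_force: [0.5, -0.3, -0.1]
grip_width: 0.5
grasp_force: 0.0
```

Request:
{"name": "apply_moves", "arguments": {
  "rows": [
    {"x":0,"y":0,"z":0,"ax":0,"ay":0,"az":7,"gripper":0.5},
    {"x":0,"y":0,"z":0,"ax":0,"ay":0,"az":7,"gripper":0.5},
    {"x":0,"y":0,"z":0,"ax":0,"ay":0,"az":7,"gripper":0.5},
    {"x":0,"y":0,"z":0,"ax":0,"ay":0,"az":7,"gripper":0.5},
    {"x":0,"y":0,"z":0,"ax":0,"ay":0,"az":7,"gripper":0.5}
  ]
}}

```text
clock: 59.9
position: [0.5444, -0.2321, 0.1396]
ee_rot: [0.884, 0.467, 0.0, 0.0]
ft_force: [-0.1, 0.6, -0.8]
grip_width: 0.502
grasp_force: 0.0
```

Request:
{"name": "apply_moves", "arguments": {
  "rows": [
    {"x":0,"y":0,"z":0,"ax":0,"ay":0,"az":7,"gripper":0.5},
    {"x":0,"y":0,"z":0,"ax":0,"ay":0,"az":7,"gripper":0.5},
    {"x":0,"y":0,"z":0,"ax":0,"ay":0,"az":7,"gripper":0.5},
    {"x":0,"y":0,"z":0,"ax":0,"ay":0,"az":7,"gripper":0.5},
    {"x":0,"y":0,"z":0,"ax":0,"ay":0,"az":7,"gripper":0.5}
  ]
}}

```text
clock: 60.32
position: [0.5444, -0.2321, 0.1396]
ee_rot: [0.984, 0.18, 0.0, 0.0]
ft_force: [-0.3, -0.0, -0.9]
grip_width: 0.503
grasp_force: 0.0
```

Request:
{"name": "apply_moves", "arguments": {
  "rows": [
    {"x":0,"y":0,"z":0,"ax":0,"ay":0,"az":7,"gripper":0.5},
    {"x":0,"y":0,"z":0,"ax":0,"ay":0,"az":7,"gripper":0.5},
    {"x":0,"y":0,"z":0,"ax":0,"ay":0,"az":7,"gripper":0.5},
    {"x":0,"y":0,"z":0,"ax":0,"ay":0,"az":7,"gripper":0.5},
    {"x":0,"y":0,"z":0,"ax":0,"ay":0,"az":6,"gripper":0.5}
  ]
}}

```text
clock: 60.73
position: [0.5445, -0.232, 0.1396]
ee_rot: [0.993, -0.116, 0.0, -0.0]
ft_force: [0.1, -0.5, 0.1]
grip_width: 0.499
grasp_force: 0.0
```

```bash
python3 - <<'E'
from h import *
st(); go(.544,-.2327,.0594,-20); c=save('wrist','w18'); armrows(c,.054)
E
```

```text
t60.73 [ 0.5445 -0.232   0.1396] yaw -13.29 tilt [0.0007 0.0002] q [ 0.88  0.42 -0.69  1.65  0.29  1.17 -1.68] F [ 0.1 -0.5  0.1] w 0.499 g 0.0
move tool mm [-0.4  0.9 80.2] (n@30=2.7) az 6.71
132 303 353 51 [58.2  8.6]
144 302 352 27 [49.7  8. ]
156 301 350 26 [41.1  7.1]
168 299 348 50 [32.3  5.8]
180 311 331 21 [23.3  4. ]
192 309 329 21 [14.1  2.6]
204 308 327 20 [4.6 1.6]
216 306 326 21 [-5.   0.5]
228 305 323 19 [-14.9  -1. ]
240 261 322 28 [-25.2 -18.6]
252 254 323 37 [-35.6 -21.2]
```

Request:
{"name": "apply_moves", "arguments": {
  "rows": [
    {"x":0,"y":0,"z":0,"ax":0,"ay":0,"az":6.8,"gripper":0.5},
    {"x":0,"y":1,"z":30,"ax":0,"ay":0,"az":0,"gripper":0.5},
    {"x":0,"y":0,"z":30,"ax":0,"ay":0,"az":0,"gripper":0.5},
    {"x":0,"y":0,"z":14,"ax":0,"ay":0,"az":0,"gripper":0.5},
    {"x":0,"y":0,"z":5,"ax":0,"ay":0,"az":0,"gripper":0.5}
  ]
}}

```text
clock: 61.2
position: [0.5425, -0.2327, 0.0576]
ee_rot: [0.985, -0.171, -0.002, -0.001]
ft_force: [-0.5, 0.2, 0.3]
grip_width: 0.5
grasp_force: 0.0
```

Request:
{"name": "apply_moves", "arguments": {
  "rows": [
    {"x":0,"y":0,"z":0,"ax":0,"ay":0,"az":0,"gripper":0.5},
    {"x":0,"y":0,"z":0,"ax":0,"ay":0,"az":0,"gripper":0.5},
    {"x":0,"y":0,"z":0,"ax":0,"ay":0,"az":0,"gripper":0.5},
    {"x":0,"y":0,"z":0,"ax":0,"ay":0,"az":0,"gripper":0.5}
  ]
}}

```text
clock: 61.53
position: [0.5448, -0.2337, 0.0613]
ee_rot: [0.985, -0.172, 0.001, 0.0]
ft_force: [0.4, 0.7, -0.4]
grip_width: 0.501
grasp_force: 0.0
```

Request:
{"name": "apply_moves", "arguments": {
  "rows": [
    {"x":0,"y":0,"z":0.5,"ax":0,"ay":0,"az":0,"gripper":0.9},
    {"x":0,"y":0,"z":0,"ax":0,"ay":0,"az":0,"gripper":1},
    {"x":0,"y":0,"z":0,"ax":0,"ay":0,"az":0,"gripper":1},
    {"x":0,"y":0,"z":0,"ax":0,"ay":0,"az":0,"gripper":1},
    {"x":0,"y":0,"z":0,"ax":0,"ay":0,"az":0,"gripper":1}
  ]
}}

```text
clock: 61.95
position: [0.5443, -0.2336, 0.0602]
ee_rot: [0.985, -0.172, 0.0, 0.0]
ft_force: [-1.8, -0.4, 5.4]
grip_width: 0.148
grasp_force: 78.3
```

Request:
{"name": "apply_moves", "arguments": {
  "rows": [
    {"x":0,"y":0,"z":-10,"ax":0,"ay":0,"az":0,"gripper":1},
    {"x":0,"y":0,"z":-25,"ax":0,"ay":0,"az":0,"gripper":1},
    {"x":0,"y":0,"z":-35,"ax":0,"ay":0,"az":0,"gripper":1},
    {"x":0,"y":0,"z":-35,"ax":0,"ay":0,"az":0,"gripper":1},
    {"x":0,"y":0,"z":-35,"ax":0,"ay":0,"az":0,"gripper":1}
  ]
}}

```text
clock: 62.37
position: [0.5433, -0.233, 0.2011]
ee_rot: [0.985, -0.171, -0.0, -0.0]
ft_force: [1.2, -0.3, -3.1]
grip_width: 0.149
grasp_force: 78.5
```

Request:
{"name": "apply_moves", "arguments": {
  "rows": [
    {"x":0,"y":0,"z":0,"ax":0,"ay":0,"az":0,"gripper":1},
    {"x":0,"y":0,"z":0,"ax":0,"ay":0,"az":0,"gripper":1},
    {"x":0,"y":0,"z":0,"ax":0,"ay":0,"az":0,"gripper":1}
  ]
}}

```text
clock: 62.62
position: [0.5433, -0.2333, 0.1988]
ee_rot: [0.985, -0.172, -0.0, 0.0]
ft_force: [-0.7, 0.0, -3.7]
grip_width: 0.149
grasp_force: 78.5
```

```bash
python3 - <<'E'
from h import *
st(); c=save('wrist','w19'); bore(c); go(.46,.19,.2,15)
E
```

```text
t62.62 [ 0.5433 -0.2333  0.1988] yaw -19.77 tilt [-0.0009 -0.    ] q [ 0.88  0.37 -0.69  1.58  0.24  1.28 -1.76] F [-0.7  0.  -3.7] w 0.149 g 78.5
hub 134 276 356 [ 63.5 -16.1  -9.1] [63.2 16.5 -9.1]
hub 138 276 356 [ 62.  -16.2  -9.1] [61.6 16.5 -9.1]
hub 210 278 354 [ 31.4 -16.5  -9.1] [30.9 16.9 -9.1]
move tool mm [-221.3 -370.3   -1.5] (n@30=14.4) az -34.77
```

Request:
{"name": "apply_moves", "arguments": {
  "rows": [
    {"x":-19.8,"y":-31.5,"z":0,"ax":0,"ay":0,"az":0,"gripper":1},
    {"x":-19.8,"y":-31.5,"z":0,"ax":0,"ay":0,"az":0,"gripper":1},
    {"x":-19.8,"y":-31.5,"z":0,"ax":0,"ay":0,"az":0,"gripper":1},
    {"x":-19.8,"y":-31.5,"z":0,"ax":0,"ay":0,"az":0,"gripper":1},
    {"x":-19.8,"y":-31.5,"z":0,"ax":0,"ay":0,"az":0,"gripper":1}
  ]
}}

```text
clock: 63.08
position: [0.5024, -0.0501, 0.1978]
ee_rot: [0.985, -0.172, -0.001, -0.0]
ft_force: [1.6, 0.2, -1.5]
grip_width: 0.15
grasp_force: 78.6
```

Request:
{"name": "apply_moves", "arguments": {
  "rows": [
    {"x":-19.8,"y":-31.5,"z":0,"ax":0,"ay":0,"az":0,"gripper":1},
    {"x":-19.8,"y":-31.5,"z":0,"ax":0,"ay":0,"az":0,"gripper":1},
    {"x":-19.8,"y":-31.5,"z":0,"ax":0,"ay":0,"az":0,"gripper":1},
    {"x":-19.8,"y":-31.5,"z":0,"ax":0,"ay":0,"az":0,"gripper":1},
    {"x":-19.8,"y":-31.5,"z":0,"ax":0,"ay":0,"az":0,"gripper":1}
  ]
}}

```text
clock: 63.5
position: [0.4626, 0.1312, 0.1981]
ee_rot: [0.985, -0.172, -0.001, 0.0]
ft_force: [1.4, -0.6, -2.7]
grip_width: 0.145
grasp_force: 78.6
```

Request:
{"name": "apply_moves", "arguments": {
  "rows": [
    {"x":-19.8,"y":-31.5,"z":0,"ax":0,"ay":0,"az":0,"gripper":1},
    {"x":-19.8,"y":-31.5,"z":0,"ax":0,"ay":0,"az":0,"gripper":1},
    {"x":0,"y":0,"z":0,"ax":0,"ay":0,"az":-7,"gripper":1},
    {"x":0,"y":0,"z":0,"ax":0,"ay":0,"az":-7,"gripper":1},
    {"x":0,"y":0,"z":0,"ax":0,"ay":0,"az":-7,"gripper":1}
  ]
}}

```text
clock: 63.92
position: [0.447, 0.2032, 0.198]
ee_rot: [1.0, 0.015, -0.001, 0.0]
ft_force: [0.7, -1.1, -1.9]
grip_width: 0.149
grasp_force: 78.7
```

Request:
{"name": "apply_moves", "arguments": {
  "rows": [
    {"x":0,"y":0,"z":10,"ax":0,"ay":0,"az":-7,"gripper":1},
    {"x":0,"y":0,"z":10,"ax":0,"ay":0,"az":-7,"gripper":1},
    {"x":0,"y":0,"z":0,"ax":0,"ay":0,"az":0,"gripper":1},
    {"x":0,"y":0,"z":0,"ax":0,"ay":0,"az":0,"gripper":1},
    {"x":0,"y":0,"z":0,"ax":0,"ay":0,"az":0,"gripper":1}
  ]
}}

```text
clock: 64.33
position: [0.4479, 0.2027, 0.1792]
ee_rot: [0.991, 0.131, -0.0, -0.0]
ft_force: [0.3, -0.1, -2.2]
grip_width: 0.145
grasp_force: 78.7
```

```bash
python3 - <<'E'
from h import *
st(); c=save('wrist','w20'); bore(c,.0058); print(proj(c,[.54,.228,.09])); valve(c,(225,0,410,131))
E
```

```text
t64.33 [0.4479 0.2027 0.1792] yaw 15.00 tilt [-0.0009  0.0001] q [ 0.47  0.23 -1.08  1.84  0.22  1.2  -1.99] F [ 0.3 -0.1 -2.2] w 0.145 g 78.7
hub 134 276 356 [ 62.7 -16.2  -5.8] [62.3 17.  -5.8]
hub 138 276 356 [ 61.1 -16.3  -5.8] [60.7 17.1 -5.8]
hub 211 279 353 [ 29.5 -16.1  -5.8] [29.  17.  -5.8]
[314.3678064   75.68204626]
bright 869 [253.8  61.8] tool rect [104.  -41.9] [12.5 30.7] 12.1 world [0.5377 0.2702]
bright 462 [314.   69.4] tool rect [98.6 -0.5] [15.2 15. ] 84.8 world [0.5432 0.2287]
bright 258 [371.   86.5] tool rect [88.2 42.4] [ 7.5 30.8] 13.1 world [0.5443 0.1847]
collar 3086 [314.8  72.5] tool rect [98.9 -0.2] [25.8 74.3] 85.2
collar 2179 [372.4  92.7] tool rect [84.  47.1] [49.9 35.8] 11.9
```

Request:
{"name": "apply_moves", "arguments": {
  "rows": [
    {"x":0,"y":0,"z":0,"ax":0,"ay":0,"az":-5,"gripper":1},
    {"x":17,"y":2.6,"z":0,"ax":0,"ay":0,"az":0,"gripper":1},
    {"x":20,"y":2.6,"z":10,"ax":0,"ay":0,"az":0,"gripper":1},
    {"x":15,"y":2.6,"z":20,"ax":0,"ay":0,"az":0,"gripper":1},
    {"x":0,"y":0,"z":20,"ax":0,"ay":0,"az":0,"gripper":1}
  ]
}}

```text
clock: 64.8
position: [0.5028, 0.2135, 0.1293]
ee_rot: [0.985, 0.173, 0.001, -0.0]
ft_force: [-0.8, -0.9, -3.3]
grip_width: 0.146
grasp_force: 78.8
```

Request:
{"name": "apply_moves", "arguments": {
  "rows": [
    {"x":0,"y":0,"z":0,"ax":0,"ay":0,"az":0,"gripper":1},
    {"x":0,"y":0,"z":0,"ax":0,"ay":0,"az":0,"gripper":1},
    {"x":0,"y":0,"z":0,"ax":0,"ay":0,"az":0,"gripper":1},
    {"x":0,"y":0,"z":0,"ax":0,"ay":0,"az":0,"gripper":1},
    {"x":0,"y":0,"z":0,"ax":0,"ay":0,"az":0,"gripper":1}
  ]
}}

```text
clock: 65.22
position: [0.5001, 0.2135, 0.1306]
ee_rot: [0.984, 0.175, 0.001, 0.0]
ft_force: [-0.1, 0.3, -2.0]
grip_width: 0.148
grasp_force: 78.8
```

```bash
python3 - <<'E'
from h import *
st(); p,m,_=pose(); print((m.T@(np.array([.5432,.2287,.09])-p)*1000).round(1)); c=save('wrist','w21'); bore(c,.0058)
# reference: lever A fit: v3 measured world vs mated
s=cv2.cvtColor(c['color'],cv2.COLOR_RGB2HSV)
for v in range(155,200,4): print(v,''.join('%4d'%s[v,u,2] for u in range(288,346,2)))
E
```

```text
t65.22 [0.5001 0.2135 0.1306] yaw 20.20 tilt [ 0.0021 -0.0001] q [ 0.35  0.43 -1.01  1.77  0.39  1.16 -2.  ] F [-0.1  0.3 -2. ] w 0.148 g 78.8
[45.7  0.6 40.7]
hub 134 276 356 [ 63.  -16.4  -5.7] [62.6 17.  -5.7]
hub 138 276 356 [ 61.3 -16.5  -5.7] [60.9 17.  -5.7]
hub 211 279 353 [ 29.6 -16.3  -5.8] [29.1 16.9 -5.7]
155  229 229 206 181 121 100  95  94 125 124 129 135 134 133 132 131 131 132 158 138 129 103  93  96 117 173 171 208 208
159  227 228 204 182 131 102  96  95 125 123 125 129 130 129 129 130 130 129 129 118 127 106  91 100 116 174 179 205 206
163  227 227 204 180 130 102  97  95 124 134 190 170 132 127 182 200 140 127 184 159 143 106  90 101 113 173 178 203 203
167  229 229 213 184 143 101  98  94 125 133 131 160 144 140 162 167 153 142 140 183 206 148  91 101 131 176 187 206 206
171  227 227 213 177 144 102  96  95  95  93  93  93  92  93 100  94  92  92  95  92  92 118 131 105 133 179 187 206 205
175  230 230 216 164 146 102  95  93  93  92  94  94 132 145 137 133 132 132 131 132 133 130 131 103 134 180 190 206 207
179  226 227 218 175 146 101  95  95  93  93  92  93 128 141 133 133 132 132 130 132 132 130 132 102 152 179 194 204 204
183  225 224 217 190 151 103 108 109 122 128 127 127 126 125 127 127 127 126 127 126 125 126 125 108 151 181 195 204 204
187  226 226 219 193 153 110 125 130 132 130 131 131 130 130 130 130 128 129 128 129 129 129 128 121 152 183 197 203 203
191  228 228 225 174 158 130 129 130 130 129 128 118 122 128 128 126 128 127 126 126 127 127 126 108 172 179 198 204 205
195  225 226 222 192 194 195 199 200 201 194 191 192 194 193 193 192 190 190 189 189 188 187 187 186 186 184 197 203 204
199  226 226 226 227 227 227 226 226 212 204 204 203 204 204 203 203 203 203 203 202 202 203 202 203 203 202 203 203 203
```

Request:
{"name": "apply_moves", "arguments": {
  "rows": [
    {"x":0,"y":0.2,"z":8,"ax":0,"ay":0,"az":0,"gripper":1},
    {"x":0,"y":0,"z":8,"ax":0,"ay":0,"az":0,"gripper":1},
    {"x":0,"y":0,"z":4,"ax":0,"ay":0,"az":0,"gripper":1},
    {"x":0,"y":0,"z":0,"ax":0,"ay":0,"az":0,"gripper":1},
    {"x":0,"y":0,"z":0,"ax":0,"ay":0,"az":0,"gripper":1}
  ]
}}

```text
clock: 65.68
position: [0.4994, 0.2131, 0.1088]
ee_rot: [0.984, 0.176, -0.0, 0.0]
ft_force: [0.0, -0.1, -2.2]
grip_width: 0.146
grasp_force: 78.8
```

Request:
{"name": "apply_moves", "arguments": {
  "rows": [
    {"x":0,"y":0,"z":1.5,"ax":0,"ay":0,"az":0,"gripper":1},
    {"x":0,"y":0,"z":1.5,"ax":0,"ay":0,"az":0,"gripper":1},
    {"x":0,"y":0,"z":0,"ax":0,"ay":0,"az":0,"gripper":1}
  ]
}}

```text
clock: 65.93
position: [0.4999, 0.2132, 0.1062]
ee_rot: [0.984, 0.176, 0.0, 0.0]
ft_force: [0.3, 0.6, -3.5]
grip_width: 0.145
grasp_force: 78.8
```

Request:
{"name": "apply_moves", "arguments": {
  "rows": [
    {"x":0,"y":0,"z":1.5,"ax":0,"ay":0,"az":0,"gripper":1},
    {"x":0,"y":0,"z":1.5,"ax":0,"ay":0,"az":0,"gripper":1},
    {"x":0,"y":0,"z":0,"ax":0,"ay":0,"az":0,"gripper":1}
  ]
}}

```text
clock: 66.18
position: [0.4999, 0.2132, 0.1031]
ee_rot: [0.984, 0.176, 0.0, -0.0]
ft_force: [0.9, 0.4, -2.2]
grip_width: 0.145
grasp_force: 78.8
```

```bash
python3 -c "
from h import *
st(); print(get_obs()['torque'])"
```

```text
t66.18 [0.4999 0.2132 0.1031] yaw 20.22 tilt [0.0004 0.0001] q [ 0.33  0.46 -0.99  1.8   0.43  1.11 -2.02] F [ 0.9  0.4 -2.2] w 0.145 g 78.8
[ 0.12336069 -0.25600591 -0.03732251]
```

Past the shoulder (lever bottom at 0.083) with no resistance. Continuing.

Request:
{"name": "apply_moves", "arguments": {
  "rows": [
    {"x":0,"y":0,"z":2,"ax":0,"ay":0,"az":0,"gripper":1},
    {"x":0,"y":0,"z":3,"ax":0,"ay":0,"az":0,"gripper":1},
    {"x":0,"y":0,"z":3,"ax":0,"ay":0,"az":0,"gripper":1}
  ]
}}

```text
clock: 66.43
position: [0.4999, 0.2132, 0.0951]
ee_rot: [0.984, 0.176, 0.0, 0.0]
ft_force: [2.0, 0.4, -3.1]
grip_width: 0.149
grasp_force: 78.9
```

Request:
{"name": "apply_moves", "arguments": {
  "rows": [
    {"x":0.3,"y":0,"z":3,"ax":0,"ay":0,"az":0,"gripper":1},
    {"x":0,"y":0,"z":3,"ax":0,"ay":0,"az":0,"gripper":1},
    {"x":0,"y":0,"z":3,"ax":0,"ay":0,"az":0,"gripper":1},
    {"x":0,"y":0,"z":2,"ax":0,"ay":0,"az":0,"gripper":1},
    {"x":0,"y":0,"z":1,"ax":0,"ay":0,"az":0,"gripper":1}
  ]
}}

```text
clock: 66.85
position: [0.5, 0.2132, 0.0829]
ee_rot: [0.984, 0.176, -0.0, 0.0]
ft_force: [0.6, 1.2, -2.0]
grip_width: 0.143
grasp_force: 78.8
```

Request:
{"name": "apply_moves", "arguments": {
  "rows": [
    {"x":0,"y":0,"z":1,"ax":0,"ay":0,"az":0,"gripper":1},
    {"x":0,"y":0,"z":1,"ax":0,"ay":0,"az":0,"gripper":1},
    {"x":0,"y":0,"z":0,"ax":0,"ay":0,"az":0,"gripper":1}
  ]
}}

```text
clock: 67.1
position: [0.4999, 0.2133, 0.0811]
ee_rot: [0.984, 0.176, -0.0, 0.0]
ft_force: [1.2, -0.1, -2.6]
grip_width: 0.15
grasp_force: 78.8
```

```bash
python3 -c "
from h import *
st(); print(get_obs()['torque'])"
```

```text
t67.10 [0.4999 0.2133 0.0811] yaw 20.23 tilt [-0.0001 -0.0001] q [ 0.31  0.49 -0.97  1.82  0.45  1.08 -2.04] F [ 1.2 -0.1 -2.6] w 0.150 g 78.8
[ 0.02513084 -0.18415355 -0.04182207]
```

Request:
{"name": "apply_moves", "arguments": {
  "rows": [
    {"x":0,"y":0,"z":1,"ax":0,"ay":0,"az":0,"gripper":1},
    {"x":0,"y":0,"z":0.7,"ax":0,"ay":0,"az":0,"gripper":1},
    {"x":0,"y":0,"z":0,"ax":0,"ay":0,"az":0,"gripper":1}
  ]
}}

```text
clock: 67.35
position: [0.5001, 0.2134, 0.08]
ee_rot: [0.984, 0.176, 0.0, 0.0]
ft_force: [-1.5, -1.2, 3.0]
grip_width: 0.151
grasp_force: 79.6
```

Request:
{"name": "apply_moves", "arguments": {
  "rows": [
    {"x":0,"y":0,"z":1,"ax":0,"ay":0,"az":0,"gripper":1},
    {"x":0,"y":0,"z":0.7,"ax":0,"ay":0,"az":0,"gripper":1},
    {"x":0,"y":0,"z":0,"ax":0,"ay":0,"az":0,"gripper":1}
  ]
}}

```text
clock: 67.6
position: [0.5006, 0.2138, 0.0795]
ee_rot: [0.984, 0.176, 0.001, 0.0]
ft_force: [-4.6, -2.6, 16.0]
grip_width: 0.146
grasp_force: 81.2
```

```bash
python3 -c "
from h import *
st(); print(get_obs()['torque'])"
```

```text
t67.60 [0.5006 0.2138 0.0795] yaw 20.23 tilt [ 0.0017 -0.    ] q [ 0.31  0.49 -0.96  1.82  0.46  1.07 -2.04] F [-4.6 -2.6 16. ] w 0.146 g 81.2
[-0.57762094  0.93370613 -0.03776115]
```

Request:
{"name": "apply_moves", "arguments": {
  "rows": [
    {"x":0,"y":0,"z":-1,"ax":0,"ay":0,"az":0,"gripper":1},
    {"x":0,"y":0,"z":0,"ax":0,"ay":0,"az":0,"gripper":0.6},
    {"x":0,"y":0,"z":0,"ax":0,"ay":0,"az":0,"gripper":0.6},
    {"x":0,"y":0,"z":0,"ax":0,"ay":0,"az":0,"gripper":0.6},
    {"x":0,"y":0,"z":0,"ax":0,"ay":0,"az":0,"gripper":0.6}
  ]
}}

```text
clock: 68.02
position: [0.4999, 0.2131, 0.0786]
ee_rot: [0.984, 0.176, -0.0, 0.0]
ft_force: [-1.7, 0.1, -0.6]
grip_width: 0.398
grasp_force: 0.0
```

Request:
{"name": "apply_moves", "arguments": {
  "rows": [
    {"x":0,"y":0,"z":-10,"ax":0,"ay":0,"az":0,"gripper":0.6},
    {"x":0,"y":0,"z":-30,"ax":0,"ay":0,"az":0,"gripper":0.6},
    {"x":0,"y":0,"z":-40,"ax":0,"ay":0,"az":0,"gripper":0.6},
    {"x":-20,"y":0,"z":-35,"ax":0,"ay":0,"az":0,"gripper":0.6},
    {"x":-30,"y":0,"z":-20,"ax":0,"ay":0,"az":0,"gripper":0.6}
  ]
}}

```text
clock: 68.43
position: [0.4545, 0.1977, 0.2177]
ee_rot: [0.984, 0.176, 0.002, -0.001]
ft_force: [-0.1, -1.0, 2.8]
grip_width: 0.402
grasp_force: 0.0
```

Request:
{"name": "apply_moves", "arguments": {
  "rows": [
    {"x":-30,"y":0,"z":-20,"ax":0,"ay":0,"az":0,"gripper":0.6},
    {"x":0,"y":0,"z":0,"ax":0,"ay":0,"az":0,"gripper":0.6},
    {"x":0,"y":0,"z":0,"ax":0,"ay":0,"az":0,"gripper":0.6},
    {"x":0,"y":0,"z":0,"ax":0,"ay":0,"az":0,"gripper":0.6},
    {"x":0,"y":0,"z":0,"ax":0,"ay":0,"az":0,"gripper":0.6}
  ]
}}

```text
clock: 68.85
position: [0.4268, 0.1861, 0.2323]
ee_rot: [0.984, 0.176, -0.001, -0.001]
ft_force: [0.1, -0.2, -1.0]
grip_width: 0.399
grasp_force: 0.0
```

```bash
python3 - <<'E'
from h import *
st(); c=save('wrist','w22')
for n,x,y,yaw in(('A',.5492,.1242,23.2),('B',.5437,.2292,20.2)):
    d=np.array([np.cos(np.radians(yaw)),np.sin(np.radians(yaw))]); q=np.array([-d[1],d[0]])
    h=cv2.cvtColor(c['color'],cv2.COLOR_RGB2HSV)
    for z in (.086,):
        # measure hub edges: scan along q through bore-free line (12 mm behind centre)
        o=np.array([x,y])-d*.013
        prof=[]
        for s in np.arange(-30,31,1.):
            u,v=proj(c,[*(o+q*s/1000),z]); 
            prof.append(1 if (0<=int(v)<400 and 0<=int(u)<640 and h[int(v),int(u),1]<60 and h[int(v),int(u),2]>150) else 0)
        ss=np.arange(-30,31,1.)[np.array(prof)>0]; print(n,'px',proj(c,[x,y,z]).round(0),'across',ss.min() if len(ss) else None,ss.max() if len(ss) else None,len(ss))
    e=np.array([x,y])-d*.085; print(n,'arm end px',proj(c,[*e,.074]).round(0))
    for yy in np.arange(-6,7,2):
        a=np.radians(yaw+yy); e=np.array([x,y])-np.array([np.cos(a),np.sin(a)])*.085
        u,v=proj(c,[*e,.074]); print(yy,h[int(np.clip(v,0,399)),int(np.clip(u,0,639))].tolist(),end=' ')
    print()
for n in('wrist','top'):
    for o in handle(camera(n)): 
        if -.3<o[1][1]<.1 and o[1][0]<.5: print(n,o)
t=save('top','t22'); a=cv2.imread('pics/top0.png').astype(int); b=cv2.imread('pics/t22.png').astype(int)
d=(np.abs(a-b).max(2)>60).astype(np.uint8)[90:250,130:470]; k,l,s,ce=cv2.connectedComponentsWithStats(d)
print([(ce[i].round(0)+[130,90],int(s[i,4])) for i in range(1,k) if s[i,4]>12])
E
```

```text
t68.85 [0.4268 0.1861 0.2323] yaw 20.24 tilt [-0.0016  0.0011] q [ 0.63  0.07 -1.15  1.83  0.07  1.28 -1.76] F [ 0.1 -0.2 -1. ] w 0.399 g 0.0
A px [431.  86.] across -17.0 16.0 34
A arm end px [421. 178.]
-6 [20, 30, 232] -4 [21, 30, 230] -2 [21, 30, 229] 0 [21, 30, 228] 2 [21, 29, 227] 4 [20, 31, 231] 6 [20, 34, 211] 
B px [316.  47.] across -30.0 16.0 35
B arm end px [316. 147.]
-6 [20, 31, 240] -4 [19, 29, 243] -2 [20, 31, 242] 0 [19, 31, 242] 2 [20, 34, 220] 4 [20, 35, 219] 6 [20, 34, 218] 
wrist ([514, 246, 74, 33, 1224], array([ 0.4248, -0.1383]), 'yaw 92.0', 'ends', array([ 0.4267, -0.1919]), array([ 0.423 , -0.0865]), 'L 0.1054 W 0.0244')
[(array([258., 176.]), 112), (array([222., 212.]), 1634), (array([267., 196.]), 167), (array([181., 237.]), 525), (array([184., 220.]), 142), (array([152., 233.]), 87), (array([177., 228.]), 32), (array([256., 239.]), 444)]
```

```bash
python3 -c "
from workcell import *
print(hand_in())"
```

```text
the job is handed in; nothing more can be done
None
```

Both levers are filed with three strokes and pushed fully home on valves 2 and 3, and the file is back flat on the mat; the first stroke pressed harder at its end (about 12 N) than the few N asked.

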